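# Stow the refill tubs in the laundry organiser

## Task

The laundry organiser's fixed half is full, so draw its sliding half out by the black handle until the orange lock button clicks out. Some of the refill tubs standing on the counter may have loose screw caps (a tug shows which): tighten every loose cap right home before its tub goes in, and seat all the tubs upright, each flat on the floor of its own pocket of the sliding half. Leave the organiser out and locked, and do not disturb the dosing cup and the soap carton beside it.

Things in the scene. Friction and masses are not known exactly. Their poses are not given: they have to be found in the camera images.
- wing (a joint): How far the sliding half of the extending organiser is drawn out of its fixed half (m): 0 = fully in, 0.191 = fully out; 0 to 0.05 at the start. It slides towards the robot, along -x of handle's frame. Drawing it takes about 4 N.
- lock (a joint): Lift of the orange spring lock button (14 mm across) on the sliding half's left rail (m): about 0 while held down, hidden inside the fixed rail; about 0.008 when it has clicked out, standing 6 mm proud of the rail near the rail's front end. It clicks out by itself when the sliding half is drawn 0.188 to 0.191 m, and then keeps it from going back.
- handle (a point): Centre of the black bow handle on the front of the sliding half: a bar 12 mm thick (x of this frame), 110 mm wide (y) and 18 mm high, its centre 47 mm above the counter, on two feet 100 mm apart. 37 mm of free space lies between it and the grey tray behind. x points to the back of the organiser, so pulling out is along -x.
- pocket0 (a point): Where the centre of the floor of the back left pocket (left = +y) of the grey sliding tray lies once drawn out and locked (within 2 mm in x; 181 mm behind and 56 mm left of handle, with which it moves). Each is a rectangular recess 70 mm (x) by 90 mm (y), 12 mm deep, floor 10 mm above the counter, hidden under the white fixed half (which holds a bottle and a pot of pegs) while the tray is in. Any pocket may take any tub.
- pocket1 (a point): Where the centre of the floor of the back right pocket (left = +y) of the grey sliding tray lies once drawn out and locked (within 2 mm in x; 181 mm behind and 56 mm right of handle, with which it moves). Each is a rectangular recess 70 mm (x) by 90 mm (y), 12 mm deep, floor 10 mm above the counter, hidden under the white fixed half (which holds a bottle and a pot of pegs) while the tray is in. Any pocket may take any tub.
- pocket2 (a point): Where the centre of the floor of the front left pocket (left = +y) of the grey sliding tray lies once drawn out and locked (within 2 mm in x; 89 mm behind and 56 mm left of handle, with which it moves). Each is a rectangular recess 70 mm (x) by 90 mm (y), 12 mm deep, floor 10 mm above the counter, hidden under the white fixed half (which holds a bottle and a pot of pegs) while the tray is in. Any pocket may take any tub.
- pocket3 (a point): Where the centre of the floor of the front right pocket (left = +y) of the grey sliding tray lies once drawn out and locked (within 2 mm in x; 89 mm behind and 56 mm right of handle, with which it moves). Each is a rectangular recess 70 mm (x) by 90 mm (y), 12 mm deep, floor 10 mm above the counter, hidden under the white fixed half (which holds a bottle and a pot of pegs) while the tray is in. Any pocket may take any tub.
- tub_a_mid (a point): Centre, 69 mm above its flat base, of one of the four identical refill tubs (3 or 4 are present): blue-green rectangular body 64 mm (x) by 84 mm (y), 94 mm high; on top, on its vertical axis, a white ribbed round screw cap 54 mm across, spanning 104 to 138 mm above the base (its centre 52 mm above this point). About 0.5 kg; may be carried by its cap. A half turn makes no difference.
- tub_b_mid (a point): Centre, 69 mm above its flat base, of one of the four identical refill tubs (3 or 4 are present): blue-green rectangular body 64 mm (x) by 84 mm (y), 94 mm high; on top, on its vertical axis, a white ribbed round screw cap 54 mm across, spanning 104 to 138 mm above the base (its centre 52 mm above this point). About 0.5 kg; may be carried by its cap. A half turn makes no difference.
- tub_c_mid (a point): Centre, 69 mm above its flat base, of one of the four identical refill tubs (3 or 4 are present): blue-green rectangular body 64 mm (x) by 84 mm (y), 94 mm high; on top, on its vertical axis, a white ribbed round screw cap 54 mm across, spanning 104 to 138 mm above the base (its centre 52 mm above this point). About 0.5 kg; may be carried by its cap. A half turn makes no difference.
- tub_d_mid (a point): Centre, 69 mm above its flat base, of one of the four identical refill tubs (3 or 4 are present): blue-green rectangular body 64 mm (x) by 84 mm (y), 94 mm high; on top, on its vertical axis, a white ribbed round screw cap 54 mm across, spanning 104 to 138 mm above the base (its centre 52 mm above this point). About 0.5 kg; may be carried by its cap. A half turn makes no difference.
- cap_a (a joint): How far tub a's cap is unscrewed (rad): 0 = home, at its stop; 0.9 to 2.4 if left loose; cannot pass 2.6. Tightens clockwise from above (0.03 N m; the counter's friction holds the tub); once home the tub turns with it. A loose cap rests as low as a tight one, but tugged up it lifts up to 5 mm before the tub does; a tight one lifts the tub at once. Let it down before turning it.
- cap_b (a joint): How far tub b's cap is unscrewed (rad): 0 = home, at its stop; 0.9 to 2.4 if left loose; cannot pass 2.6. Tightens clockwise from above (0.03 N m; the counter's friction holds the tub); once home the tub turns with it. A loose cap rests as low as a tight one, but tugged up it lifts up to 5 mm before the tub does; a tight one lifts the tub at once. Let it down before turning it.
- cap_c (a joint): How far tub c's cap is unscrewed (rad): 0 = home, at its stop; 0.9 to 2.4 if left loose; cannot pass 2.6. Tightens clockwise from above (0.03 N m; the counter's friction holds the tub); once home the tub turns with it. A loose cap rests as low as a tight one, but tugged up it lifts up to 5 mm before the tub does; a tight one lifts the tub at once. Let it down before turning it.
- cap_d (a joint): How far tub d's cap is unscrewed (rad): 0 = home, at its stop; 0.9 to 2.4 if left loose; cannot pass 2.6. Tightens clockwise from above (0.03 N m; the counter's friction holds the tub); once home the tub turns with it. A loose cap rests as low as a tight one, but tugged up it lifts up to 5 mm before the tub does; a tight one lifts the tub at once. Let it down before turning it.
- scoop_cup: Bystander: clear dosing cup, 68 mm across, 55 mm high, on the counter; origin at the centre of its base. Leave it alone.
- soap_box: Bystander: carton of soap with a green band, 65 by 100 by 45 mm, on the counter; origin at the centre of its base. Leave it alone.
- tray_out (a point): Fixed point: where the centre of the grey sliding tray (184 mm in x, 224 mm in y) lies once it is drawn out, at the height of its pocket floors; x points to the back of the organiser, z up. Behind it stand the bottle and the peg pot on the fixed half, up to 195 mm above the counter.

How it is judged:
By the outcome, as a careful person would: the job done as asked, in the order asked, and still so for the second after the job is handed in, with the robot touching nothing.
Of tub_a, tub_b, tub_c, tub_d only 3 to 4 are there at a start; the rules pass over those that are not, and their reading is None.
At some moment in a run one of tub_a, tub_b, tub_c, tub_d may be knocked a few centimetres aside while the robot is not near it.
It also fails if it takes over 210 s, if anything falls off the work surface, if the arm or the gripper's body presses on something with over 40 N, if the wrist force passes 120 N, or if a joint passes its speed limit or range.

## Robot

A 6-joint arm with a two-finger parallel gripper is mounted at the origin on the work surface. World frame = base frame: x ahead of the robot, y to its left, z up, the work surface at z = 0. Lengths are in m, angles in rad, forces in N, time in s.
With the tool pointing down it reaches from about 0.25 to 0.725 m from the base axis. Payload 4 kg.
Tool frame: the origin (TCP) lies between the finger pads; the fingertips stand bot.finger_overhang ahead of it and the grasp point (between the pads) lies 3 mm ahead of it (bot.finger_overhang is the distance from the TCP to the fingertips, in m); z points along the fingers, y is the line along which they close (so a half turn about z gives the same grasp; the last joint's range is limited). The gripper opens to 85 mm and grips with 20 to 120 N. Pads are 22 mm wide; open, the fingers measure 114 mm over their backs; the gripper's body (76 mm by 85 mm) begins 54 mm behind the grasp point. The pads swing forward as they close: fully open they stand 13 mm farther back than shut.
Start: joints at [1.299, 0.241, 0.005, 1.335, 0, 1.571], TCP at [0.134, 0.482, 0.253] pointing down, gripper open.
Joint ranges: [-2.72, 2.72], [-1.05, 1.87], [-1.09, 1.28], [-1.99, 2.15], [-1.42, 1.44], [-3.14, 3.14]. Speed limits (rad/s): [2.79, 2.79, 3.14, 3.14, 3.14, 3.14].

## Interface

Orientations are given as [roll, pitch, yaw] about the fixed x, y, z axes, in that order (R = Rz(yaw) Ry(pitch) Rx(roll)).
In Python, from workcell import bot, read_camera gives the robot as it stands.
- The arm moves only by the tool step_arm, never from a script. Its argument "rows" is a list of rows, each a list of 3 entries, a list of its own where there are three numbers: the shift along the world's x, y, z scaled (see below), then the turn, a rotation vector about the world's x, y, z scaled (see below), then the gripper command: -1 is fully open, 1 is shut, values between are in proportion. A call has 1 to 12 rows; each row shifts and turns the commanded pose from where the row before left it; what a row does not reach is not made up. The controller multiplies each number of a shift by 0.03 m and each number of a turn by 4 degrees. A row lasts 1/12 s, in which the tool goes at most 41.7 mm and 7.16 degrees, less where a joint would pass 70% of its speed; a pose out of reach is approached as far as the arm can. A call with a number of a shift or a turn outside -1 to 1 is refused whole. A call with a gripper value outside its range is refused whole. The fingers move at their own pace and stop on an object; "force" is the grip in N (left out, the last holds). Time passes only in rows, so rows that do not move let the fingers close. It gives the time, the measured TCP pose, the force, the opening and the grip force at its end, in the units of the state.
- bot.get_obs(): the state, without advancing time (a new reading comes with each control period).
- read_camera(name): name is "side" or "top" or "wrist"; returns a dict with "pixels" (420x560x3 uint8, red, green, blue), "camera_matrix" (3x3 intrinsics, pixels), "D" ([k1, k2, p1, p2, k3] as OpenCV has them; the pictures are not rectified), "rvec" (rotation vector, rad) and "tvec" (3), from world to camera coordinates, as OpenCV has them; the wrist camera has in their place "tool_from_camera" (4x4, takes a point from camera to tool coordinates, whose origin is the TCP and whose axes are the flange's). Camera axes: x right, y down, z forward; pixel columns grow to the right and rows downward; lengths in m; the calibration is good to about 2 mm. A picture is of the moment at which its call begins: read the wrist's pose just before it. There is no depth.
- bot.job_done(): hands the job in; it is judged then, once.
The state is a dict: "clock": time; "q": joint angles; "qvel": joint speeds; "joint_efforts": joint torques, N m; "ee_pos": TCP position; "tcp_rot": TCP orientation; "contact_force": force on the tool from outside, world axes, zero at the start; "wrist_torque": the same for the moment, N m; "opening": finger opening in m; "grip_force": force on a finger pad.
Only numpy, scipy, OpenCV 4.12 (cv2) and the standard library are available. Lean on these libraries where they do the work, as an engineer would, in place of code of your own. Each camera call takes 0.05 s, during which the arm holds its last target. There are 200 camera calls.

## Working session

There is one attempt and no reset: what is moved stays moved. The work goes in short steps, Python scripts to look and compute and a tool call to move; the robot and the scene stay as the last step left them, time stands still between calls to the robot, and variables do not carry over. Pictures are saved under pics/ and viewed, at most 14 in all, crops included, and the job is handed in when it is done.

Besides the shell and the picture viewer there is one more tool, called as a command line: name --argument value ..., lists and objects as JSON in quotes. step_arm: Moves the arm, as the interface text tells. Its arguments: {"type":"object","properties":{"rows":{"type":"array","items":{"type":"array"}},"force":{"type":"number"}},"required":["rows"]}

```bash
ls; mkdir -p pics; python3 - <<'E'
from workcell import bot, read_camera
import cv2
print(bot.get_obs(), bot.finger_overhang)
for n in("top","side"):
    d=read_camera(n); cv2.imwrite(f"pics/{n}0.png",cv2.resize(d["pixels"][:,:,::-1],(800,600)))
    print(n,d["camera_matrix"].tolist(),list(d["D"]),list(d["rvec"]),list(d["tvec"]))
E
```

```text
pics
{'clock': 0.0, 'q': array([1.29899773e+00, 2.41436099e-01, 3.70196323e-03, 1.33518324e+00,
       9.44282996e-06, 1.57077639e+00]), 'qvel': array([ 0.00112256,  0.00056322, -0.0003141 , -0.00110508, -0.00043516,
        0.00069697]), 'joint_efforts': array([ 1.13689613e-03, -3.72317612e+01,  2.52406740e+01,  1.68822234e-02,
        1.92575631e-04,  1.08151517e-05]), 'ee_pos': array([0.13407123, 0.48107705, 0.25239286]), 'tcp_rot': array([-3.13947161e+00, -9.48509693e-06,  2.86981397e+00]), 'contact_force': array([ 0.46855609, -0.65971919,  0.04374021]), 'wrist_torque': array([ 0.00334032, -0.01506852, -0.00090628]), 'grip_force': 0.0, 'opening': 0.08503343092549777} 0.022
top [[387.27072351856157, 0.0, 280.72571651813973], [0.0, 387.27072351856157, 210.49686883602183], [0.0, 0.0, 1.0]] [np.float64(-0.05428829897848674), np.float64(0.0), np.float64(0.0), np.float64(0.0), np.float64(0.0)] [np.float64(2.1900860818192607), np.float64(-2.1300816584303472), np.float64(0.16687890250600013)] [np.float64(-0.02737600986546542), np.float64(0.5710260096872731), np.float64(0.8508356028867472)]
side [[486.629478339297, 0.0, 276.0846768289226], [0.0, 486.629478339297, 216.46071428722595], [0.0, 0.0, 1.0]] [np.float64(-0.12484508997519227), np.float64(0.0), np.float64(0.0), np.float64(0.0), np.float64(0.0)] [np.float64(2.4155634733372726), np.float64(-0.5065571792705714), np.float64(0.18198090797505578)] [np.float64(-0.5269102029721474), np.float64(0.2403958278697139), np.float64(1.2605940643383247)]
```

View pics/top0.png

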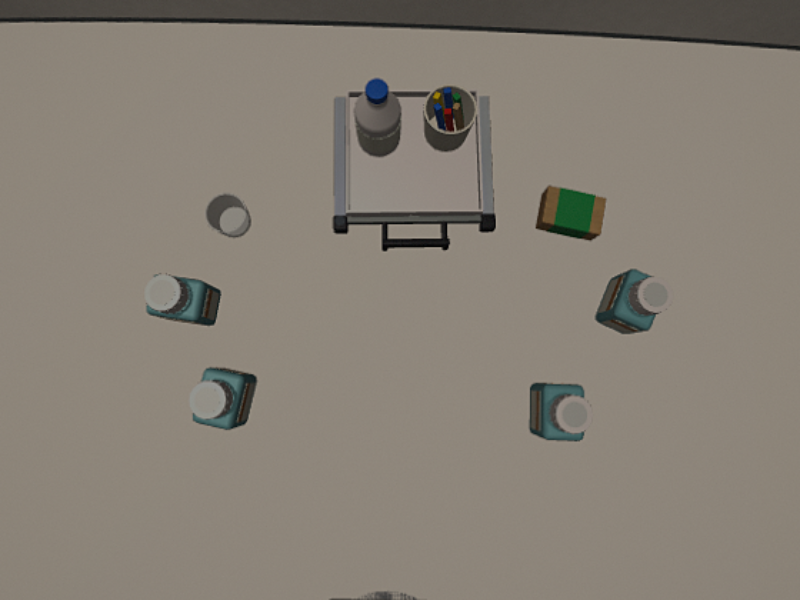

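View pics/side0.png

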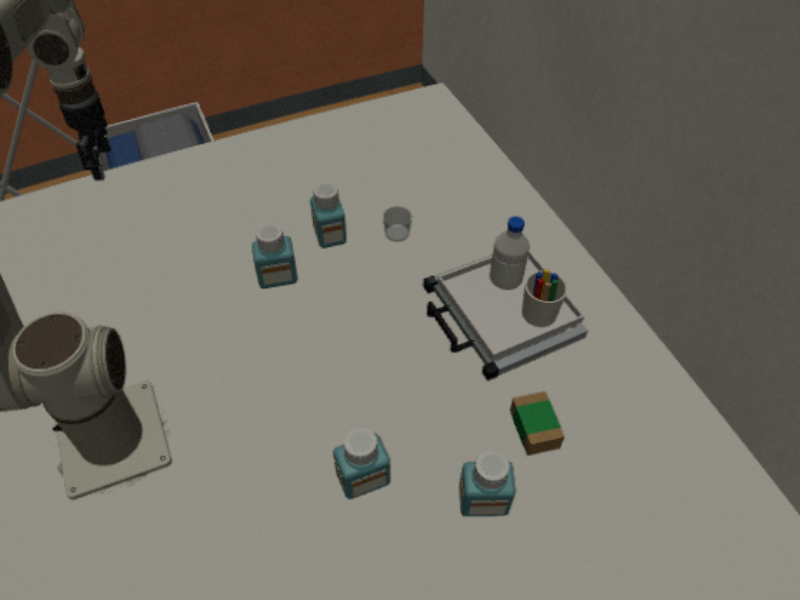

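The top view shows four tubs with caps at (165,292), (210,400), (573,413) and (653,295) in 800x600 pixels. The handle bar is at (416,243), the cup at (230,215) and the carton at (571,212).

```bash
cat > h.py <<'E'
from workcell import bot, read_camera
import cv2, numpy as np
from scipy.optimize import minimize
from scipy.spatial.transform import Rotation as Ro
def pose(d,obs=None):
    if "rvec" in d: return cv2.Rodrigues(np.array(d["rvec"]))[0],np.array(d["tvec"],float)
    T=np.eye(4);T[:3,:3]=Ro.from_euler("xyz",obs["tcp_rot"]).as_matrix();T[:3,3]=obs["ee_pos"]
    C=np.linalg.inv(T@np.array(d["tool_from_camera"]));return C[:3,:3],C[:3,3]
def back(d,uv,z,obs=None):
    R,t=pose(d,obs)
    n=cv2.undistortPoints(np.array([[uv]],float),np.array(d["camera_matrix"]),np.array(d["D"],float))[0,0]
    c=-R.T@t; r=R.T@np.array([n[0],n[1],1]); return c+r*(z-c[2])/r[2]
def proj(d,P,obs=None):
    R,t=pose(d,obs)
    return cv2.projectPoints(np.array(P,float),cv2.Rodrigues(R)[0],t,np.array(d["camera_matrix"]),np.array(d["D"],float))[0][:,0]
def box(x,y,a,z0=0,z1=.094):
    c,s=np.cos(a),np.sin(a)
    return [[x+c*u-s*v,y+s*u+c*v,z] for z in(z0,z1) for u in(-.032,.032) for v in(-.042,.042)]
def fit(d,x,y,z0=0,obs=None):
    """fit box silhouette (incl. cap) to teal+white mask near (x,y); returns x,y,yaw,IoU"""
    im=d["pixels"];hsv=cv2.cvtColor(im,cv2.COLOR_RGB2HSV)
    teal=((hsv[:,:,0]>80)&(hsv[:,:,0]<105)&(hsv[:,:,1]>70)).astype(np.uint8)
    p=proj(d,[[x,y,z0+.06]],obs)[0]
    yy,xx=np.mgrid[:420,:560]
    win=(np.hypot(xx-p[0],yy-p[1])<55)
    teal=teal*win
    th=np.linspace(0,2*np.pi,24)
    def cost(v):
        m=np.zeros((420,560),np.uint8)
        hull=cv2.convexHull(np.round(proj(d,box(v[0],v[1],v[2],z0,z0+.094),obs)*16).astype(np.int32))
        cv2.fillConvexPoly(m,hull,1,shift=4)
        cp=[[v[0]+.027*np.cos(k),v[1]+.027*np.sin(k),z] for z in(z0+.095,z0+.138) for k in th]
        cm=np.zeros_like(m);cv2.fillConvexPoly(cm,cv2.convexHull(np.round(proj(d,cp,obs)).astype(np.int32)),1)
        # outside body must have no teal; body outline minus cap should be the hull of teal
        e=(teal&(1-m)).sum()
        tc=cv2.morphologyEx(teal,cv2.MORPH_CLOSE,np.ones((13,13),np.uint8))
        e+=((m&(1-cm))&(1-tc)).sum()+((tc&(1-m)&(1-cm)).sum())
        return float(e)
    best=min((minimize(cost,[x,y,a],method="Nelder-Mead",options=dict(initial_simplex=[[x,y,a],[x+.01,y,a],[x,y+.01,a],[x,y,a+.25]])) for a in np.arange(0,np.pi,np.pi/8)),key=lambda r:r.fun)
    return best.x.round(4),best.fun
E
python3 - <<'E'
from h import *
d=read_camera("top")
for n,u in dict(A=(165,292),B=(210,400),C=(573,413),D=(653,295)).items():
    w=back(d,(u[0]*.7,u[1]*.7),.138)
    print(n,w.round(4),np.hypot(*w[:2]).round(3),*fit(d,w[0],w[1]))
for n,u,z in(("handle",(416,242),.056),("hl",(385,242),.056),("hr",(447,243),.056),("railL",(341,224),.04),("railR",(487,222),.04),("cup",(233,222),.0),("soap",(571,212),.045),("bot",(378,150),.02)):
    print(n,back(d,(u[0]*.7,u[1]*.7),z).round(4))
s=read_camera("side")
for n,u in dict(A=(326,190),B=(270,234),C=(361,442),D=(491,463)).items(): print(n,back(s,(u[0]*.7,u[1]*.7),.138).round(4))
for n,u in dict(hr=(457,346),hl=(431,307)).items(): print(n,back(s,(u[0]*.7,u[1]*.7),.056).round(4))
E
```

```text
A [0.5608 0.3284 0.138 ] 0.65 [ 0.5621  0.3378 -0.216 ] 234.0
B [0.4106 0.2529 0.138 ] 0.482 [0.4118 0.2619 1.551 ] 416.0
C [ 0.4056 -0.2561  0.138 ] 0.48 [ 0.4043 -0.2612  1.5593] 355.0
D [ 0.5772 -0.3774  0.138 ] 0.69 [ 0.5816 -0.3867  0.8691] 499.0
handle [ 0.6648 -0.0327  0.056 ]
hl [0.6632 0.0169 0.056 ]
hr [ 0.6648 -0.0824  0.056 ]
railL [0.6951 0.09   0.04  ]
railR [ 0.7063 -0.1496  0.04  ]
cup [0.7044 0.2789 0.    ]
soap [ 0.727  -0.2886  0.045 ]
bot [0.8332 0.0344 0.02  ]
A [0.5601 0.331  0.138 ]
B [0.4099 0.2509 0.138 ]
C [ 0.403  -0.2594  0.138 ]
D [ 0.5758 -0.3763  0.138 ]
hr [ 0.6621 -0.1004  0.056 ]
hl [0.6582 0.0065 0.056 ]
```

step_arm --rows '[[[0.8, -0.8, 0], [0, 0, -0.93], -1], [[0.8, -0.8, 0], [0, 0, -0.93], -1], [[0.8, -0.8, 0], [0, 0, -0.93], -1], [[0.8, -0.8, 0], [0, 0, -0.93], -1], [[0.8, -0.8, 0], [0, 0, -0.93], -1], [[0.8, -0.8, 0], [0, 0, -0.93], -1], [[0.8, -0.8, 0], [0, 0, -0.93], -1], [[0.8, -0.8, 0], [0, 0, -0.93], -1], [[0.8, -0.8, 0], [0, 0, -0.93], -1], [[0.8, -0.8, 0], [0, 0, -0.93], -1]]'

```text
clock: 1.03
ee_pos: [0.375, 0.2402, 0.2533]
tcp_rot: [3.142, -0.0, 2.217]
contact_force: [0.7, 1.1, 0.4]
opening: 0.0855
grip_force: 0.0
```

step_arm --rows '[[[0.8, -0.8, 0], [0, 0, -0.93], 0], [[0.8, -0.8, 0], [0, 0, -0.93], 0], [[0.8, -0.8, 0], [0, 0, -0.93], 0], [[0.8, -0.8, 0], [0, 0, -0.93], 0], [[0.8, -0.8, 0], [0, 0, -0.93], 0], [[0.8, -0.8, 0], [0, 0, -0.93], 0], [[0.8, -0.8, 0], [0, 0, -0.93], 0], [[0.8, -0.8, 0], [0, 0, -0.93], 0], [[0.8, -0.8, 0], [0, 0, -0.93], 0], [[0.8, -0.8, 0], [0, 0, -0.93], 0], [[0, 0, 0], [0, 0, 0], 0], [[0, 0, 0], [0, 0, 0], 0]]'

```text
clock: 2.03
ee_pos: [0.6148, 0.0001, 0.2518]
tcp_rot: [-3.139, -0.0, 1.569]
contact_force: [-0.1, 0.5, -0.1]
opening: 0.0424
grip_force: 0.0
```

```bash
python3 - <<'E'
from h import *
o=bot.get_obs();d=read_camera("wrist");np.save("w1.npy",dict(d=d,o=o),allow_pickle=True)
cv2.imwrite("pics/w1.png",cv2.resize(d["pixels"][:,:,::-1],(800,600)));print(o["ee_pos"],o["tcp_rot"],o["opening"],o["contact_force"]);print(np.array(d["tool_from_camera"]).round(3).tolist())
E
```

```text
[6.14759541e-01 7.80033537e-05 2.51754132e-01] [-3.13949532e+00 -1.92147618e-04  1.56878695e+00] 0.042439469100878355 [-0.08785335  0.45709481 -0.08721055]
[[0.0, -0.946, -0.324, 0.084], [1.0, -0.0, 0.0, -0.0], [-0.0, -0.324, 0.946, -0.122], [0.0, 0.0, 0.0, 1.0]]
```

View pics/w1.png

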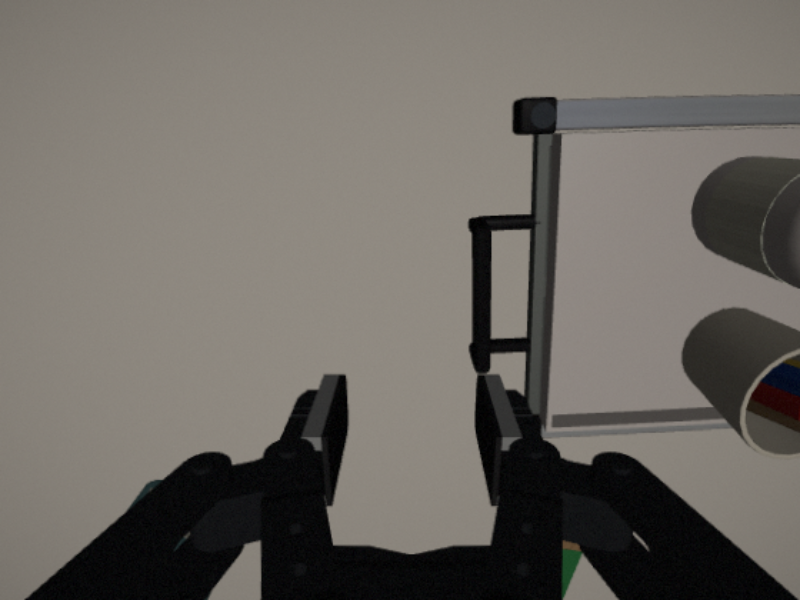

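The wrist view shows the bow handle: bar columns 472–491, feet at rows 222 and 345. The fixed half's front edge is at column ~530, and the bottle and peg pot are further back.

```bash
python3 - <<'E'
from h import *
w=np.load("w1.npy",allow_pickle=True).item();d,o=w["d"],w["o"]
for n,u,z in(("back_top L",(491,235),.056),("back_top R",(491,335),.056),("front_low L",(472,235),.038),("front_low R",(471,335),.038),("footL",(505,222),.056),("footR",(505,345),.056),("railcap",(514,115),.05),("railL edge",(560,98),.04),("railL edge2",(790,94),.04),("trayfront",(530,250),.022),("fixedfront",(551,250),.03)):
    print(n,back(d,(u[0]*.7,u[1]*.7),z,o).round(4))
E
```

```text
back_top L [0.6678 0.0191 0.056 ]
back_top R [ 0.6715 -0.0533  0.056 ]
front_low L [0.6574 0.0154 0.038 ]
front_low R [ 0.6596 -0.0611  0.038 ]
footL [0.6767 0.0278 0.056 ]
footR [ 0.6821 -0.0612  0.056 ]
railcap [0.6798 0.0951 0.05  ]
railL edge [0.7111 0.1061 0.04  ]
railL edge2 [0.8664 0.1122 0.04  ]
trayfront [0.7033 0.0009 0.022 ]
fixedfront [0.7167 0.0028 0.03  ]
```

step_arm --rows '[[[0.83, -0.53, 0], [0, 0, 0.3], 0], [[0.83, -0.53, 0], [0, 0, 0.3], 0], [[0, 0, 0], [0, 0, 0], 0], [[0, 0, -0.96], [0, 0, 0], 0], [[0, 0, -0.96], [0, 0, 0], 0], [[0, 0, -0.96], [0, 0, 0], 0], [[0, 0, -0.96], [0, 0, 0], 0], [[0, 0, -0.96], [0, 0, 0], 0], [[0, 0, -0.96], [0, 0, 0], 0], [[0, 0, -0.96], [0, 0, 0], 0], [[0, 0, 0], [0, 0, 0], 0], [[0, 0, 0], [0, 0, 0], 0]]'

```text
clock: 3.08
ee_pos: [0.6617, -0.0288, 0.0505]
tcp_rot: [-3.137, -0.001, 1.615]
contact_force: [-0.3, -0.5, 0.8]
opening: 0.0427
grip_force: 0.0
```

step_arm --rows '[[[0, 0, 0], [0, 0, 0], 1], [[0, 0, 0], [0, 0, 0], 1], [[0, 0, 0], [0, 0, 0], 1], [[0, 0, 0], [0, 0, 0], 1], [[0, 0, 0], [0, 0, 0], 1], [[0, 0, 0], [0, 0, 0], 1]]' --force 40

```text
clock: 3.58
ee_pos: [0.6655, -0.0299, 0.055]
tcp_rot: [3.137, -0.0, 1.613]
contact_force: [-2.0, 1.7, 6.8]
opening: 0.0114
grip_force: 41.5
```

step_arm --rows '[[[-0.3, -0.012, 0], [0, 0, 0], 1], [[-0.5, -0.02, 0], [0, 0, 0], 1], [[-0.5, -0.02, 0], [0, 0, 0], 1], [[-0.5, -0.02, 0], [0, 0, 0], 1], [[-0.5, -0.02, 0], [0, 0, 0], 1], [[-0.5, -0.02, 0], [0, 0, 0], 1], [[-0.5, -0.02, 0], [0, 0, 0], 1], [[-0.5, -0.02, 0], [0, 0, 0], 1], [[-0.5, -0.02, 0], [0, 0, 0], 1], [[-0.5, -0.02, 0], [0, 0, 0], 1], [[-0.5, -0.02, 0], [0, 0, 0], 1]]'

```text
clock: 4.5
ee_pos: [0.5093, -0.0365, 0.0549]
tcp_rot: [3.13, 0.0, 1.613]
contact_force: [5.6, 0.4, 3.1]
opening: 0.0109
grip_force: 41.6
```

step_arm --rows '[[[-0.2, -0.008, 0], [0, 0, 0], 1], [[-0.2, -0.008, 0], [0, 0, 0], 1], [[-0.2, -0.008, 0], [0, 0, 0], 1], [[-0.2, -0.008, 0], [0, 0, 0], 1], [[0, 0, 0], [0, 0, 0], 1]]'

```text
clock: 4.92
ee_pos: [0.4848, -0.0375, 0.0549]
tcp_rot: [3.132, 0.0, 1.613]
contact_force: [2.6, 1.6, 10.6]
opening: 0.0113
grip_force: 42.7
```

step_arm --rows '[[[-0.12, -0.005, 0], [0, 0, 0], 1], [[-0.12, -0.005, 0], [0, 0, 0], 1], [[0, 0, 0], [0, 0, 0], 1], [[0, 0, 0], [0, 0, 0], 1]]'

```text
clock: 5.25
ee_pos: [0.4846, -0.0376, 0.055]
tcp_rot: [3.12, 0.0, 1.614]
contact_force: [19.0, 2.4, -8.6]
opening: 0.0111
grip_force: 41.5
```

step_arm --rows '[[[0.2, 0.008, 0], [0, 0, 0], 1], [[0, 0, 0], [0, 0, 0], 0], [[0, 0, 0], [0, 0, 0], 0], [[0, 0, 0], [0, 0, 0], 0], [[0, 0, 0], [0, 0, 0], 0], [[0, 0, 1], [0, 0, 0], 0], [[0, 0, 1], [0, 0, 0], 0], [[0, 0, 1], [0, 0, 0], 0], [[0, 0, 1], [0, 0, 0], 0], [[0, 0, 1], [0, 0, 0], 0], [[0, 0, 1], [0, 0, 0], 0], [[0, 0, 1], [0, 0, 0], -1]]'

```text
clock: 6.25
ee_pos: [0.479, -0.0376, 0.2629]
tcp_rot: [-3.141, -0.0, 1.613]
contact_force: [0.4, -0.2, -0.3]
opening: 0.0535
grip_force: 0.0
```

step_arm --rows '[[[-0.2, 0.8, 0], [0, 0, 0], -1], [[-0.2, 0.8, 0], [0, 0, 0], -1], [[-0.2, 0.8, 0], [0, 0, 0], -1], [[-0.2, 0.8, 0], [0, 0, 0], -1], [[-0.2, 0.8, 0], [0, 0, 0], -1], [[-0.2, 0.8, 0], [0, 0, 0], -1], [[-0.2, 0.8, 0], [0, 0, 0], -1], [[0, 0, 0], [0, 0, 0], -1], [[0, 0, 0], [0, 0, 0], -1]]'

```text
clock: 7.0
ee_pos: [0.4371, 0.1311, 0.2613]
tcp_rot: [-3.141, 0.001, 1.616]
contact_force: [0.8, 1.4, -0.9]
opening: 0.085
grip_force: 0.0
```

```bash
python3 - <<'E'
from h import *
o=bot.get_obs();print(o["ee_pos"],o["tcp_rot"],o["q"])
for n in("top","side","wrist"):
    d=read_camera(n);np.save(n+"2.npy",dict(d=d,o=o),allow_pickle=True)
    if n!="side":cv2.imwrite(f"pics/{n}2.png",cv2.resize(d["pixels"][:,:,::-1],(800,600)))
E
```

```text
[0.43706501 0.13112881 0.261314  ] [-3.14055547e+00  6.62937899e-04  1.61579044e+00] [ 2.91716647e-01  1.51452385e-01 -8.55999254e-02  1.33491170e+00
 -3.89555332e-04  1.81751944e+00]
```

View pics/top2.png

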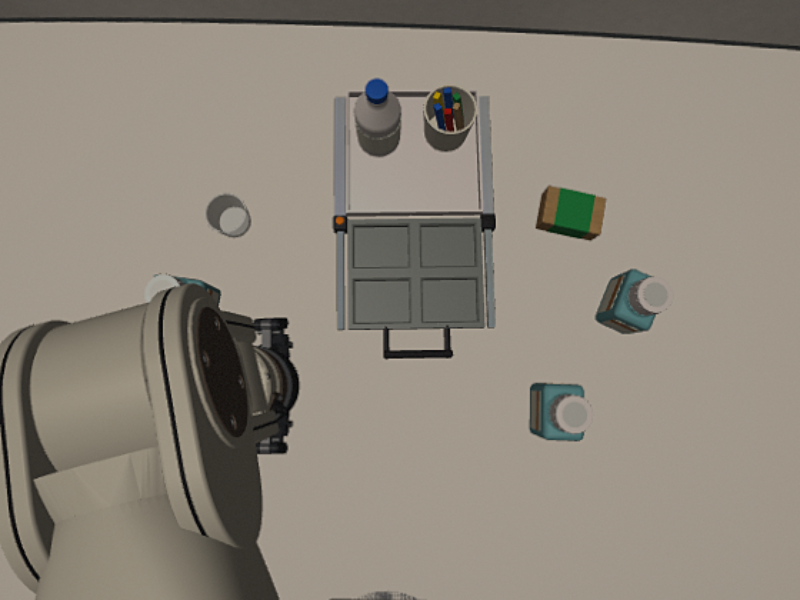

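View pics/wrist2.png

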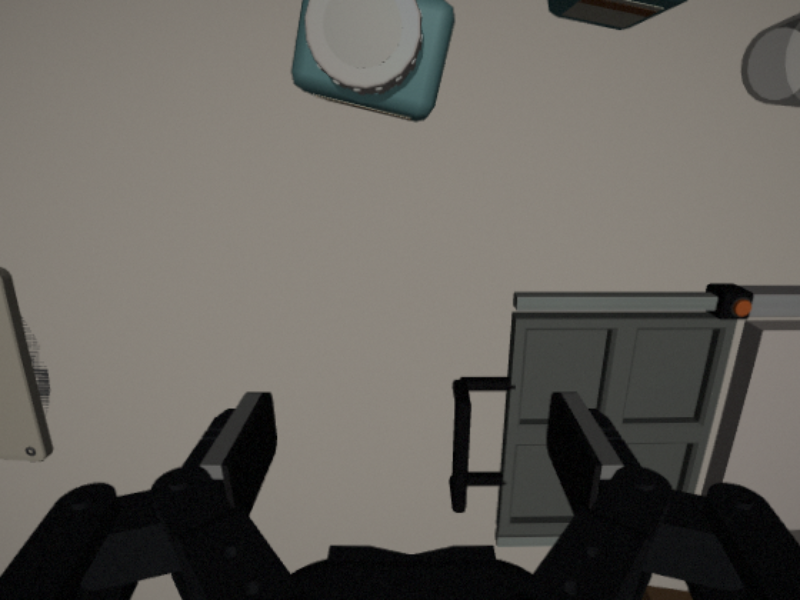

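The lock button shows orange at (340,222) in the top view and (741,308) in the wrist view, so the tray is out and locked. I'll enlarge the tray to read its pocket corners.

```bash
python3 - <<'E'
from h import *
d=np.load("top2.npy",allow_pickle=True).item()["d"]["pixels"]
c=d[145:255,230:350,::-1] # 110x120
cv2.imwrite("pics/tray.png",cv2.convertScaleAbs(cv2.resize(c,None,fx=5,fy=5,interpolation=cv2.INTER_CUBIC),alpha=1.7))
E
```

```text
(no output)
```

View pics/tray.png

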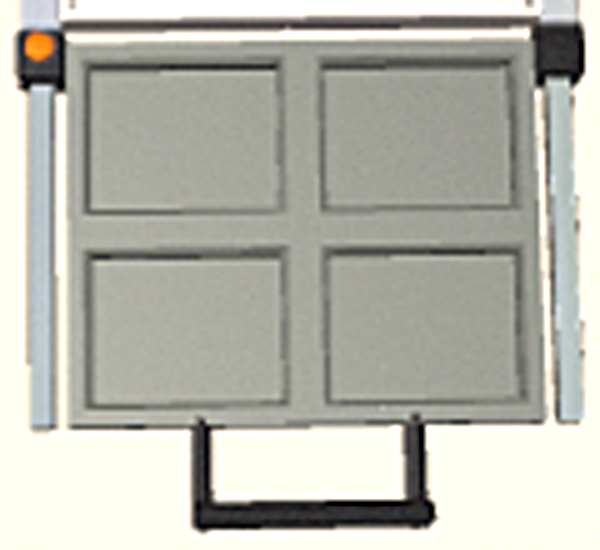

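The rim corners in the crop are: BL (85,60)–(284,213), BR (320,57)–(520,208), FL (84,250)–(288,408), FR (322,248)–(528,405). Next I fit the pocket layout to them.

```bash
cat >> h.py <<'E'
def camc(d,o=None):
    R,t=pose(d,o);return -R.T@t
E
python3 - <<'E'
from h import *
from scipy.optimize import least_squares
d=np.load("top2.npy",allow_pickle=True).item()["d"]
P={(181,56):[(85,60),(284,58),(284,213),(85,214)],(181,-56):[(320,58),(515,56),(520,208),(322,212)],(89,56):[(84,252),(288,247),(288,408),(88,408)],(89,-56):[(322,250),(522,246),(528,403),(326,407)]}
off=[(35,45),(35,-45),(-35,-45),(-35,45)]
M=[];U=[]
for (a,b),c in P.items():
    for (p,q),u in zip(off,c): M.append(((a+p)/1e3,(b+q)/1e3)); U.append(((u[0]-2)/5+230,(u[1]-2)/5+145))
M=np.array(M);U=np.array(U)
def f(v):
    c,s=np.cos(v[2]),np.sin(v[2])
    W=np.c_[v[0]+c*M[:,0]-s*M[:,1],v[1]+s*M[:,0]+c*M[:,1],np.full(len(M),.022)]
    return (proj(d,W)-U).ravel()
r=least_squares(f,[.48,-.037,.04]);v=r.x;print("handle",v.round(4),"rms px",np.sqrt(np.mean(r.fun**2)))
c,s=np.cos(v[2]),np.sin(v[2])
for k in P:
    a,b=np.array(k)/1e3; print(k,(v[0]+c*a-s*b).round(4),(v[1]+s*a+c*b).round(4))
# handle bar check
for u in((195,515),(432,513)): print(back(d,((u[0]-2)/5+230,(u[1]-2)/5+145),.056).round(4))
w=np.load("wrist2.npy",allow_pickle=True).item();d,o=w["d"],w["o"]
for u,z in(((461,382),.056),((514,313),.022),((741,308),.04),((363,33),.138),((527,331),.022),((607,331),.022),((527,418),.022)): print(u,back(d,(u[0]*.7,u[1]*.7),z,o).round(4))
E
```

```text
handle [ 0.4869 -0.0391  0.0421] rms px 0.9828098909140791
(181, 56) 0.6654 0.0245
(181, -56) 0.6701 -0.0874
(89, 56) 0.5735 0.0206
(89, -56) 0.5782 -0.0913
[0.4852 0.0136 0.056 ]
[ 0.4889 -0.092   0.056 ]
(461, 382) [0.4794 0.0363 0.056 ]
(514, 313) [0.5218 0.0817 0.022 ]
(741, 308) [0.6951 0.1002 0.04  ]
(363, 33) [0.4092 0.2579 0.138 ]
(527, 331) [0.5342 0.0666 0.022 ]
(607, 331) [0.6001 0.0694 0.022 ]
(527, 418) [ 0.5447 -0.0152  0.022 ]
```

step_arm --rows '[[[-0.3, 0.75, 0.33], [0, 0, 0], -1], [[-0.3, 0.75, 0.33], [0, 0, 0], -1], [[-0.3, 0.75, 0.33], [0, 0, 0], -1], [[0, 0.75, 0.33], [0, 0, 0], -1], [[0, 0, 0], [0, 0, 0], -1], [[0, 0, 0], [0, 0, 0], -1], [[0, 0, 0], [0, 0, 0], -1]]'

```text
clock: 7.73
ee_pos: [0.411, 0.2194, 0.3009]
tcp_rot: [-3.141, 0.001, 1.612]
contact_force: [0.7, -0.7, -0.1]
opening: 0.0851
grip_force: 0.0
```

```bash
cat >> h.py <<'E'
def shot(name,vis=True):
    o=bot.get_obs();d=read_camera("wrist");np.save(name+".npy",dict(d=d,o=o),allow_pickle=True)
    if vis:cv2.imwrite(f"pics/{name}.png",cv2.resize(d["pixels"][:,:,::-1],(800,600)))
    print(o["clock"],o["ee_pos"].round(4),o["tcp_rot"].round(4),o["contact_force"].round(2),o["wrist_torque"].round(3),"q6",o["q"][5].round(3));return d,o
def load(name):
    w=np.load(name+".npy",allow_pickle=True).item();return w["d"],w["o"]
E
python3 -c "
from h import *
shot('b1')"
```

```text
7.7333 [0.411  0.2194 0.3009] [-3.1409e+00  9.0000e-04  1.6120e+00] [ 0.71 -0.72 -0.14] [-0.031  0.019 -0.019] q6 2.02
```

View pics/b1.png

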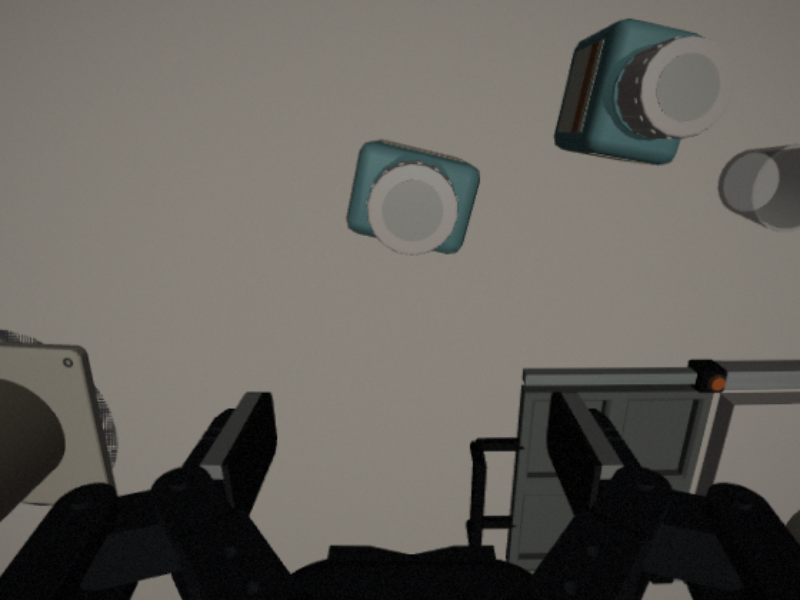

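Tub B is seen from above, with its cap centre at (413,208) and body corners at (365,142), (479,172), (462,252) and (348,220). Its long side runs across the image, and tub A is at upper right.

```bash
cat >> h.py <<'E'
def tub(name,cap,r=58,scale=.7):
    """cap centre pixel (800 scale) -> cap xy, body fit by minAreaRect-like silhouette"""
    d,o=load(name) if isinstance(name,str) else name
    w=back(d,(cap[0]*scale,cap[1]*scale),.138,o);print("cap",w.round(4))
    print("fit",*fit(d,w[0],w[1],0,o));return w
E
python3 - <<'E'
from h import *
tub("b1",(413,209))
d,o=load("b1")
# top-face edges by hand at z=.09
Q=[back(d,(u*.7,v*.7),.088,o)[:2] for u,v in((365,142),(479,172),(462,252),(348,220))]
Q=np.array(Q);print(Q.round(4).tolist(),Q.mean(0).round(4),[np.linalg.norm(Q[i]-Q[i-1]).round(4) for i in range(4)],np.degrees([np.arctan2(*(Q[1]-Q[0])[::-1]),np.arctan2(*(Q[2]-Q[3])[::-1])]).round(1))
E
```

```text
cap [0.4104 0.2605 0.138 ]
fit [0.4099 0.2598 1.2898] 756.0
[[0.3771, 0.2962], [0.4544, 0.2799], [0.447, 0.2241], [0.366, 0.2436]] [0.4111 0.2609] [np.float64(0.0537), np.float64(0.0789), np.float64(0.0563), np.float64(0.0833)] [-11.9 -13.6]
```

```bash
python3 - <<'E'
from h import *
d,o=load("b1");print(d["camera_matrix"],d["D"],np.array(d["tool_from_camera"]),d.keys())
t=np.load("top2.npy",allow_pickle=True).item()["d"];s=np.load("side2.npy",allow_pickle=True).item()["d"]
for P in((.4104,.2605,.138),(.4104,.2519,.138)): print("wrist",proj(d,[P],o)/.7,"side",proj(s,[P])/.7,"top",proj(t,[P])/.7)
cs=s["pixels"];crop=cs[100:220,160:280,::-1];cv2.imwrite("pics/sc.png",cv2.resize(crop,(600,600),interpolation=cv2.INTER_CUBIC))
E
```

```text
[[337.82297987   0.         287.67498265]
 [  0.         337.82297987 208.30586653]
 [  0.           0.           1.        ]] [-0.05268269  0.          0.          0.          0.        ] [[ 7.48330895e-05 -9.46113659e-01 -3.23834739e-01  8.36366135e-02]
 [ 9.99999881e-01 -8.55635640e-05  4.81066169e-04 -1.33482962e-04]
 [-4.82851728e-04 -3.23834736e-01  9.46113540e-01 -1.21886391e-01]
 [ 0.00000000e+00  0.00000000e+00  0.00000000e+00  1.00000000e+00]] dict_keys(['pixels', 'camera_matrix', 'D', 'tool_from_camera'])
wrist [[413.07901719 209.03535492]] side [[268.8818854  230.90024854]] top [[204.6003617  399.95266452]]
wrist [[412.46189423 223.55418441]] side [[270.11809843 233.62047394]] top [[210.71690442 400.15461397]]
```

View pics/sc.png

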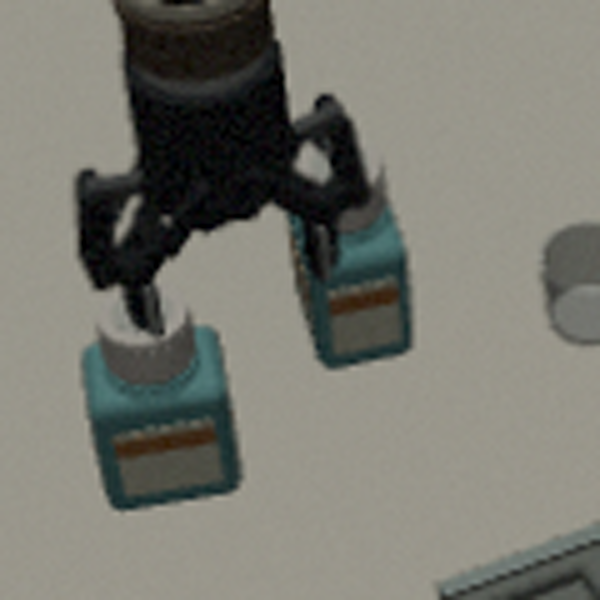

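step_arm --rows '[[[0, 0.4, 0], [0, 0, 1], -1], [[0, 0.4, 0], [0, 0, 1], -1], [[0, 0.4, 0], [0, 0, 1], -1], [[0, 0, -0.2], [0, 0, 1], -1], [[0, 0, -0.2], [0, 0, 1], -1], [[0, 0, -0.2], [0, 0, 1], -1], [[0, 0, -0.2], [0, 0, 1], -1], [[0, 0, -0.2], [0, 0, 1], -1], [[0, 0, -0.2], [0, 0, 1], -1], [[0, 0, -0.2], [0, 0, 1], -1], [[0, 0, -0.2], [0, 0, 1], -1], [[0, 0, -0.2], [0, 0, 1], -1]]'

```text
clock: 8.78
ee_pos: [0.4109, 0.2549, 0.2464]
tcp_rot: [-3.14, -0.0, 2.452]
contact_force: [0.6, 0.8, 0.7]
opening: 0.0852
grip_force: 0.0
```

step_arm --rows '[[[0, 0, 0], [0, 0, 1], -1], [[0, 0, 0], [0, 0, 1], -1], [[0, 0, 0], [0, 0, 1], -1], [[0, 0, 0], [0, 0, 1], -1], [[0, 0, 0], [0, 0, 1], -1], [[0, 0, 0], [0, 0, 1], -1], [[0, 0, 0], [0, 0, 1], -1], [[0, 0, 0], [0, 0, 1], -1], [[0, 0, 0], [0, 0, 1], -1], [[0, 0, 0], [0, 0, 1], -1], [[0, 0, 0], [0, 0, 0.5], -1], [[0, 0, 0], [0, 0, 0], -1]]'

```text
clock: 9.78
ee_pos: [0.4109, 0.255, 0.2467]
tcp_rot: [-3.141, -0.001, -3.101]
contact_force: [-0.3, -0.7, 0.7]
opening: 0.0853
grip_force: 0.0
```

step_arm --rows '[[[0, 0, -0.8], [0, 0, 0], -1], [[0, 0, -0.8], [0, 0, 0], -1], [[0, 0, -0.8], [0, 0, 0], -1], [[0, 0, -0.8], [0, 0, 0], -1], [[0, 0, -0.8], [0, 0, 0], -1], [[0, 0, 0], [0, 0, 0], -1], [[0, 0, 0], [0, 0, 0], 1], [[0, 0, 0], [0, 0, 0], 1], [[0, 0, 0], [0, 0, 0], 1], [[0, 0, 0], [0, 0, 0], 1], [[0, 0, 0], [0, 0, 0], 1]]' --force 30

```text
clock: 10.7
ee_pos: [0.4121, 0.2576, 0.1292]
tcp_rot: [3.139, 0.004, -3.099]
contact_force: [-0.4, 1.0, 5.1]
opening: 0.0534
grip_force: 31.9
```

```bash
python3 -c "
from h import *
shot('b2');print(bot.get_obs()['opening'])"
```

```text
10.7 [0.4121 0.2576 0.1292] [ 3.1389  0.0035 -3.0992] [-0.35  1.    5.09] [ 0.353  0.037 -0.028] q6 0.516
0.0531196982721979
```

step_arm --rows '[[[0, 0, 0.15], [0, 0, 0], 1], [[0, 0, 0], [0, 0, 0], 1], [[0, 0, 0], [0, 0, 0], 1], [[0, 0, 0], [0, 0, 0], 1]]'

```text
clock: 11.08
ee_pos: [0.4111, 0.2566, 0.1319]
tcp_rot: [3.141, 0.001, -3.099]
contact_force: [2.1, 1.9, -0.1]
opening: 0.053
grip_force: 31.7
```

step_arm --rows '[[[0, 0, 0.05], [0, 0, 0], 1], [[0, 0, 0], [0, 0, 0], 1], [[0, 0, 0], [0, 0, 0], 1], [[0, 0, 0], [0, 0, 0], 1]]'

```text
clock: 11.42
ee_pos: [0.4108, 0.2564, 0.1332]
tcp_rot: [-3.141, -0.0, -3.099]
contact_force: [1.5, 1.5, -0.1]
opening: 0.0534
grip_force: 31.8
```

step_arm --rows '[[[0, 0, -0.1], [0, 0, 0], 1], [[0, 0, -0.1], [0, 0, 0], 1], [[0, 0, 0], [0, 0, -1], 1], [[0, 0, 0], [0, 0, -1], 1], [[0, 0, 0], [0, 0, -1], 1], [[0, 0, 0], [0, 0, -1], 1], [[0, 0, 0], [0, 0, -1], 1], [[0, 0, 0], [0, 0, -1], 1], [[0, 0, 0], [0, 0, -1], 1], [[0, 0, 0], [0, 0, -1], 1], [[0, 0, 0], [0, 0, -1], 1], [[0, 0, 0], [0, 0, -1], 1]]'

```text
clock: 12.42
ee_pos: [0.4108, 0.2566, 0.1284]
tcp_rot: [3.141, 0.0, 2.483]
contact_force: [-1.7, 0.3, 9.8]
opening: 0.0536
grip_force: 31.7
```

```bash
python3 -c "
from h import *
shot('b3');print(bot.get_obs()['opening'])"
```

```text
12.4167 [0.4108 0.2566 0.1284] [3.1409e+00 3.0000e-04 2.4826e+00] [-1.72  0.32  9.76] [-0.173  0.44   0.065] q6 1.217
0.053228761916377196
```

step_arm --rows '[[[0, 0, 0], [0, 0, -1], 1], [[0, 0, 0], [0, 0, -1], 1], [[0, 0, 0], [0, 0, -1], 1], [[0, 0, 0], [0, 0, -1], 1], [[0, 0, 0], [0, 0, -1], 1], [[0, 0, 0], [0, 0, -1], 1], [[0, 0, 0], [0, 0, -1], 1], [[0, 0, 0], [0, 0, -1], 1]]'

```text
clock: 13.13
ee_pos: [0.4097, 0.2558, 0.1283]
tcp_rot: [-3.14, 0.0, 1.924]
contact_force: [-4.9, -2.2, 12.9]
opening: 0.0528
grip_force: 32.2
```

```bash
python3 -c "
from h import *
shot('b4');print(bot.get_obs()['opening'])"
```

```text
13.1333 [0.4097 0.2558 0.1283] [-3.1397e+00  2.0000e-04  1.9240e+00] [-4.85 -2.24 12.9 ] [-0.469  1.106  0.038] q6 1.776
0.05314858193889908
```

step_arm --rows '[[[0, 0, 0], [0, 0, -1], 1], [[0, 0, 0], [0, 0, -1], 1], [[0, 0, 0], [0, 0, -1], 1], [[0, 0, 0], [0, 0, -1], 1], [[0, 0, 0], [0, 0, -1], 1], [[0, 0, 0], [0, 0, -1], 1], [[0, 0, 0], [0, 0, -1], 1], [[0, 0, 0], [0, 0, -1], 1]]'

```text
clock: 13.85
ee_pos: [0.4104, 0.2565, 0.1284]
tcp_rot: [-3.141, -0.0, 1.366]
contact_force: [0.2, -0.2, 8.9]
opening: 0.053
grip_force: 31.8
```

```bash
python3 -c "
from h import *
shot('b5');print(bot.get_obs()['opening'])"
```

```text
13.85 [0.4104 0.2565 0.1284] [-3.1414e+00 -5.0000e-04  1.3662e+00] [ 0.24 -0.21  8.89] [0.025 0.465 0.219] q6 2.334
0.052750605958248306
```

step_arm --rows '[[[0, 0, 0], [0, 0, -1], 1], [[0, 0, 0], [0, 0, -1], 1], [[0, 0, 0], [0, 0, -1], 1]]'

```text
clock: 14.15
ee_pos: [0.4109, 0.2566, 0.1284]
tcp_rot: [3.141, -0.001, 1.157]
contact_force: [0.2, -1.0, 8.9]
opening: 0.0534
grip_force: 31.7
```

```bash
python3 -c "
from h import *
shot('b6')"
```

```text
14.15 [0.4109 0.2566 0.1284] [ 3.1412e+00 -1.1000e-03  1.1565e+00] [ 0.23 -0.97  8.93] [0.05 0.29 0.15] q6 2.543
```

step_arm --rows '[[[0, 0, 0.33], [0, 0, 0], 1], [[0, 0, 0.6], [0, 0, 0], 1], [[0, 0, 0.8], [0, 0, 0], 1], [[0, 0, 0.8], [0, 0, 0], 1], [[0, 0, 0.8], [0, 0, 0], 1], [[0, 0, 0], [0, 0, 0], 1], [[0, 0, 0], [0, 0, 0], 1], [[0, 0, 0], [0, 0, 0], 1]]'

```text
clock: 14.87
ee_pos: [0.4095, 0.2556, 0.2253]
tcp_rot: [-3.139, 0.004, 1.16]
contact_force: [-0.0, 0.2, -4.5]
opening: 0.0532
grip_force: 33.6
```

```bash
python3 -c "
from h import *
shot('b7')"
```

```text
14.8667 [0.4095 0.2556 0.2253] [-3.1393  0.0037  1.1595] [-0.01  0.19 -4.52] [-0.012  0.023 -0.018] q6 2.54
```

View pics/b7.png

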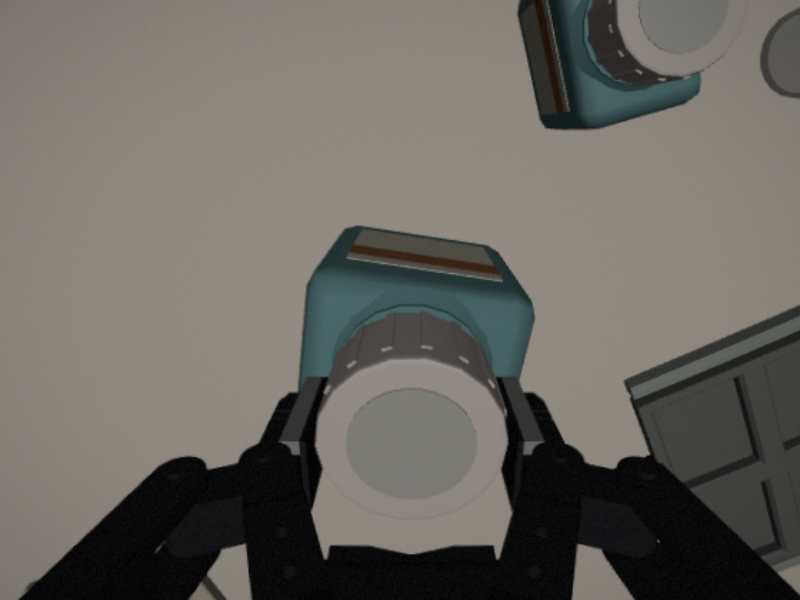

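Tub B hangs from the tightened cap. The label face's lower edge runs (350,227)–(490,245) and its upper edge (347,259)–(502,281); the face looks towards the camera.

```bash
cat >> h.py <<'E'
def edge(d,o,a,b,z):
    A,B=[back(d,(u[0]*.7,u[1]*.7),z,o) for u in(a,b)];v=B-A
    print("z",z,"A",A[:2].round(4),"B",B[:2].round(4),"len",np.linalg.norm(v).round(4),"deg",np.degrees(np.arctan2(v[1],v[0])).round(2))
E
python3 - <<'E'
from h import *
d,o=load("b7");b=o["ee_pos"][2]-.1285;print(b)
edge(d,o,(350,227),(490,245),b+.01)
edge(d,o,(347,259),(502,281),b+.075)
edge(d,o,(320,270),(524,302),b+.09)
hsv=cv2.cvtColor(d["pixels"],cv2.COLOR_RGB2HSV);
# label white top edge trace: brightest row per column
g=cv2.cvtColor(d["pixels"],cv2.COLOR_RGB2GRAY).astype(int)
for c in range(260,346,12):
    col=g[150:225,c];print(c,150+np.argmax(col[20:55])+20, col[20:55].max(), [150+i for i in np.argsort(-abs(np.diff(col)))[:4]])
E
```

```text
0.09676748656549561
z 0.1067674865654956 A [0.3965 0.3031] B [0.4577 0.2664] len 0.0714 deg -30.96
z 0.17176748656549562 A [0.4028 0.3007] B [0.453  0.2694] len 0.0591 deg -31.89
z 0.1867674865654956 A [0.396  0.3036] B [0.4567 0.2644] len 0.0722 deg -32.86
260 183 106 [np.int64(183), np.int64(158), np.int64(159), np.int64(172)]
272 184 94 [np.int64(160), np.int64(185), np.int64(180), np.int64(216)]
284 186 120 [np.int64(162), np.int64(186), np.int64(185), np.int64(176)]
296 188 120 [np.int64(164), np.int64(188), np.int64(187), np.int64(166)]
308 190 128 [np.int64(190), np.int64(166), np.int64(189), np.int64(165)]
320 192 110 [np.int64(192), np.int64(168), np.int64(167), np.int64(181)]
332 193 98 [np.int64(169), np.int64(194), np.int64(170), np.int64(183)]
344 170 140 [np.int64(173), np.int64(195), np.int64(185), np.int64(191)]
```

step_arm --rows '[[[0.31, -0.69, 0.2], [0, 0, -0.995], 1], [[0.31, -0.69, 0.2], [0, 0, -0.995], 1], [[0.31, -0.69, 0.2], [0, 0, -0.995], 1], [[0.31, -0.69, 0.2], [0, 0, -0.995], 1], [[0.31, -0.69, 0.2], [0, 0, -0.995], 1], [[0.31, -0.69, 0.2], [0, 0, -0.995], 1], [[0.31, -0.69, 0.2], [0, 0, -0.995], 1]]'

```text
clock: 15.5
ee_pos: [0.475, 0.1102, 0.2672]
tcp_rot: [-3.14, 0.005, 0.67]
contact_force: [-0.4, 0.5, -4.4]
opening: 0.0532
grip_force: 33.6
```

step_arm --rows '[[[0.31, -0.69, 0.2], [0, 0, -0.995], 1], [[0.31, -0.69, 0.2], [0, 0, -0.995], 1], [[0.31, -0.69, 0.2], [0, 0, -0.995], 1], [[0.31, -0.69, 0.2], [0, 0, -0.995], 1], [[0.31, -0.69, 0.2], [0, 0, -0.995], 1], [[0.31, -0.69, 0.2], [0, 0, -0.995], 1], [[0.31, -0.69, 0.2], [0, 0, -0.995], 1], [[0, 0, 0], [0, 0, 0], 1], [[0, 0, 0], [0, 0, 0], 1], [[0, 0, 0], [0, 0, 0], 1]]'

```text
clock: 16.33
ee_pos: [0.54, -0.0331, 0.3091]
tcp_rot: [-3.14, 0.004, 0.187]
contact_force: [-0.3, -0.2, -5.7]
opening: 0.0532
grip_force: 33.8
```

```bash
python3 -c "
from h import *
shot('b8')"
```

```text
16.3333 [ 0.54   -0.0331  0.3091] [-3.14    0.0043  0.1873] [-0.33 -0.17 -5.69] [-0.049 -0.021  0.027] q6 2.893
```

View pics/b8.png

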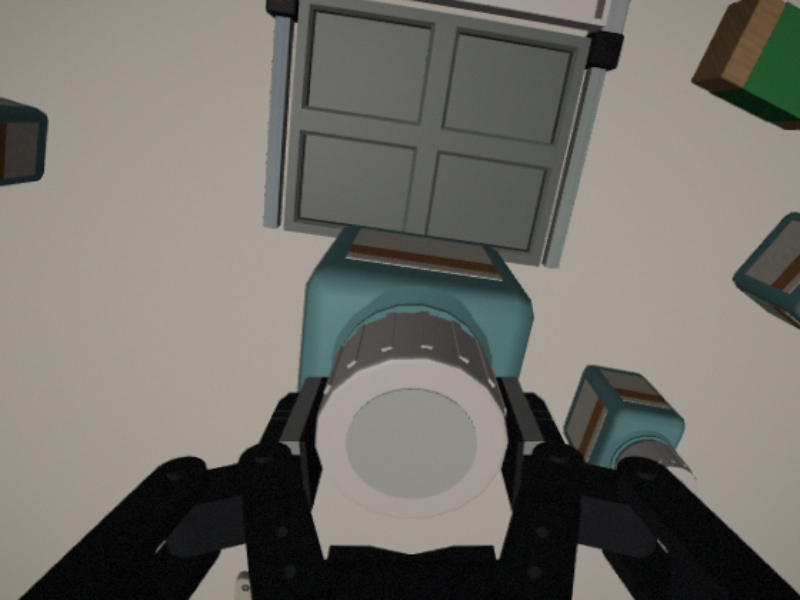

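All four pockets are clear in this view: BL rim (310,9)–(421,124), BR (456,31)–(557,146), FL (304,131)–(299,217), FR (438,152)–(528,250). I fit the layout again from here.

```bash
python3 - <<'E'
from h import *
from scipy.optimize import least_squares
d,o=load("b8")
P={(181,56):[(310,9),(433,27),(421,124),(303,107)],(181,-56):[(456,31),(575,50),(557,146),(443,128)],(89,56):[(304,131),(417,149),None,(299,217)],(89,-56):[(438,152),(546,168),(528,250),(427,233)]}
off=[(35,45),(35,-45),(-35,-45),(-35,45)]
M=[];U=[]
for (a,b),c in P.items():
    for (p,q),u in zip(off,c):
        if u: M.append(((a+p)/1e3,(b+q)/1e3)); U.append((u[0]*.7,u[1]*.7))
M=np.array(M);U=np.array(U)
def W(v):
    c,s=np.cos(v[2]),np.sin(v[2])
    return np.c_[v[0]+c*M[:,0]-s*M[:,1],v[1]+s*M[:,0]+c*M[:,1],np.full(len(M),.022)]
f=lambda v:(proj(d,W(v),o)-U).ravel()
r=least_squares(f,[.48,-.037,.04]);v=r.x;print("handle",v.round(4),"rms px",np.sqrt(np.mean(r.fun**2)))
print(r.fun.reshape(-1,2).round(1).tolist())
# PnP free check of camera pose
ok,rv,tv=cv2.solvePnP(W(v),U,np.array(d["camera_matrix"]),np.array(d["D"],float))
R=cv2.Rodrigues(rv)[0];R0,t0=pose(d,o);print("cam shift",(-R.T@tv.ravel()+R0.T@t0).round(4),"rot deg",np.degrees(cv2.Rodrigues(R@R0.T)[0].ravel()).round(2))
E
```

```text
handle [ 0.4856 -0.0383  0.0459] rms px 1.5611360328278474
[[2.1, -0.4], [-1.6, -0.6], [-2.5, -1.9], [1.7, -1.4], [2.3, -0.2], [-0.9, 0.0], [-2.3, -2.4], [1.1, -1.8], [-0.4, 1.8], [-2.4, 0.3], [-1.2, 1.3], [1.6, 1.0], [1.2, 1.3], [1.0, 1.1], [0.2, 2.8]]
cam shift [ 0.0398 -0.0001 -0.0005] rot deg [5.39 0.99 0.27]
```

step_arm --rows '[[[0.69, 0.324, 0], [0, 0, 0], 1], [[0.69, 0.324, 0], [0, 0, 0], 1], [[0.69, 0.324, 0], [0, 0, 0], 1], [[0.69, 0.324, 0], [0, 0, 0], 1], [[0.69, 0.324, 0], [0, 0, 0], 1], [[0.69, 0.324, 0], [0, 0, 0], 1], [[0, 0, -0.9], [0, 0, 0], 1], [[0, 0, -0.9], [0, 0, 0], 1], [[0, 0, -0.9], [0, 0, 0], 1], [[0, 0, -0.9], [0, 0, 0], 1], [[0, 0, -0.9], [0, 0, 0], 1], [[0, 0, 0], [0, 0, 0], 1]]'

```text
clock: 17.38
ee_pos: [0.6601, 0.0262, 0.1678]
tcp_rot: [-3.139, 0.015, 0.189]
contact_force: [-3.8, 0.1, -6.7]
opening: 0.0532
grip_force: 33.9
```

```bash
python3 -c "
from h import *
shot('b9')"
```

```text
17.3833 [0.6601 0.0262 0.1678] [-3.1391  0.0153  0.1892] [-3.79  0.1  -6.69] [-0.026  0.489  0.04 ] q6 2.992
```

step_arm --rows '[[[0, 0, 0], [0, 0, 0], 1], [[0, 0, 0], [0, 0, 0], 1], [[0, 0, 0], [0, 0, 0], 1]]'

```text
clock: 17.68
ee_pos: [0.6668, 0.0253, 0.1792]
tcp_rot: [3.141, -0.005, 0.187]
contact_force: [1.2, 0.1, -4.6]
opening: 0.0532
grip_force: 34.0
```

```bash
python3 -c "
from h import *
shot('b10');s=read_camera('side')['pixels'][:,:,::-1];cv2.imwrite('pics/s3.png',cv2.resize(s[110:290,260:500],(800,600),interpolation=cv2.INTER_CUBIC))"
```

```text
17.6833 [0.6668 0.0253 0.1792] [ 3.1408 -0.0051  0.1873] [ 1.18  0.13 -4.64] [-0.023 -0.005  0.004] q6 2.992
```

View pics/s3.png

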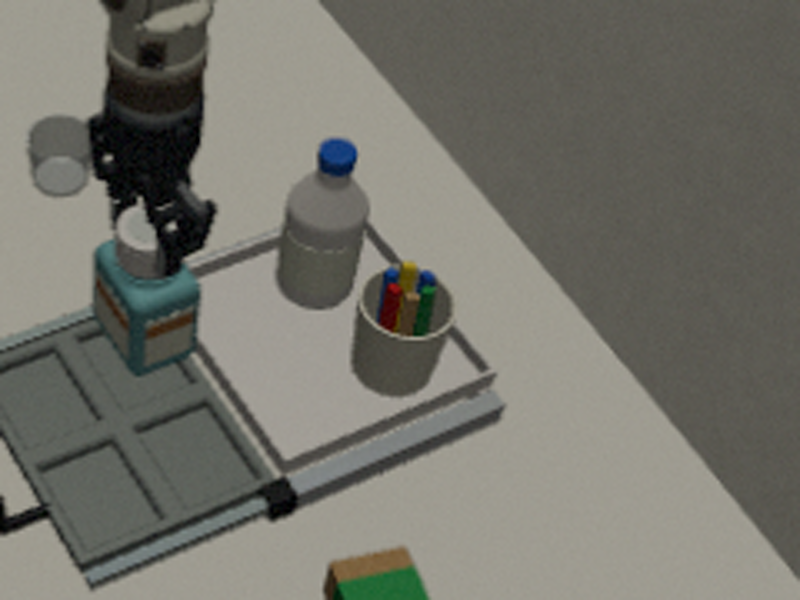

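The side view shows tub B free above the back left pocket with nothing touching. That force was only a transient, so I'll let it settle.

step_arm --rows '[[[0, 0, 0], [0, 0, 0], 1], [[0, 0, 0], [0, 0, 0], 1], [[0, 0, 0], [0, 0, 0], 1], [[0, 0, 0], [0, 0, 0], 1]]'

```text
clock: 18.12
ee_pos: [0.6652, 0.0249, 0.1763]
tcp_rot: [-3.142, -0.0, 0.187]
contact_force: [0.3, -0.5, -5.3]
opening: 0.0532
grip_force: 34.0
```

step_arm --rows '[[[-0.03, 0.01, -0.15], [0, 0, 0], 1], [[0, 0, -0.15], [0, 0, 0], 1], [[0, 0, -0.15], [0, 0, 0], 1], [[0, 0, -0.15], [0, 0, 0], 1], [[0, 0, -0.15], [0, 0, 0], 1], [[0, 0, -0.15], [0, 0, 0], 1], [[0, 0, -0.15], [0, 0, 0], 1], [[0, 0, -0.15], [0, 0, 0], 1], [[0, 0, 0], [0, 0, 0], 1], [[0, 0, 0], [0, 0, 0], 1]]'

```text
clock: 18.95
ee_pos: [0.6667, 0.0253, 0.1497]
tcp_rot: [3.14, -0.012, 0.187]
contact_force: [-9.5, -0.7, 27.8]
opening: 0.0532
grip_force: 37.2
```

step_arm --rows '[[[0, 0, 0], [0, 0, 0], 1], [[0, 0, -0.05], [0, 0, 0], 1], [[0, 0, -0.05], [0, 0, 0], 1], [[0, 0, 0], [0, 0, 0], 1], [[0, 0, 0], [0, 0, 0], 1]]'

```text
clock: 19.37
ee_pos: [0.6672, 0.0253, 0.1496]
tcp_rot: [3.139, -0.015, 0.187]
contact_force: [-13.5, -0.7, 37.6]
opening: 0.0535
grip_force: 38.2
```

```bash
python3 -c "
from h import *
shot('b11',False)"
```

```text
19.3667 [0.6672 0.0253 0.1496] [ 3.1394 -0.0146  0.1868] [-13.47  -0.67  37.63] [-0.126  2.737  0.048] q6 2.993
```

step_arm --rows '[[[0, 0, 0.2], [0, 0, 0], 1], [[0, 0, 0.1], [0, 0, 0], 1], [[0, 0, 0], [0, 0, 0], 1], [[0, 0, 0], [0, 0, 0], 1], [[0, 0, 0], [0, 0, 0], 1]]'

```text
clock: 19.83
ee_pos: [0.6658, 0.0253, 0.1499]
tcp_rot: [3.141, -0.006, 0.187]
contact_force: [-5.4, -0.3, 14.9]
opening: 0.053
grip_force: 35.8
```

```bash
python3 -c "
from h import *
shot('b12')"
```

```text
19.8333 [0.6658 0.0253 0.1499] [ 3.1406 -0.0055  0.1868] [-5.38 -0.33 14.9 ] [-0.068  0.805  0.013] q6 2.993
```

View pics/b12.png

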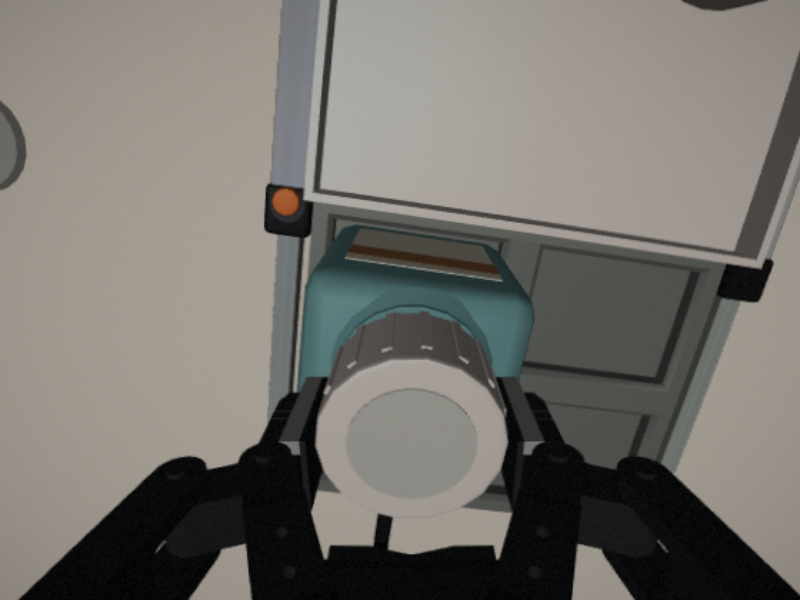

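The pocket's back rim line (332,215)–(505,238) is about 6 mm behind the tub's bottom edge, and the torque also points to contact at the front rim. So the tub needs about +3 mm in x.

step_arm --rows '[[[0, 0, 0.25], [0, 0, 0], 1], [[0.11, 0, 0], [0, 0, 0], 1], [[0, 0, 0], [0, 0, 0], 1], [[0, 0, 0], [0, 0, 0], 1], [[0, 0, -0.15], [0, 0, 0], 1], [[0, 0, -0.15], [0, 0, 0], 1], [[0, 0, -0.15], [0, 0, 0], 1], [[0, 0, 0], [0, 0, 0], 1], [[0, 0, 0], [0, 0, 0], 1], [[0, 0, 0], [0, 0, 0], 1]]'

```text
clock: 20.72
ee_pos: [0.6699, 0.0253, 0.1486]
tcp_rot: [3.14, -0.011, 0.187]
contact_force: [-9.1, -0.7, 27.8]
opening: 0.053
grip_force: 39.3
```

```bash
python3 -c "
from h import *
shot('b13')"
```

```text
20.7167 [0.6699 0.0253 0.1486] [ 3.1398 -0.0107  0.1869] [-9.12 -0.71 27.78] [-0.11   1.73  -0.004] q6 2.993
```

step_arm --rows '[[[0, 0, 0.35], [0, 0, 0], 1], [[0.1, 0, 0], [0, 0, 0], 1], [[0, 0, 0], [0, 0, 0], 1], [[0, 0, 0], [0, 0, 0], 1], [[0, 0, -0.15], [0, 0, 0], 1], [[0, 0, -0.15], [0, 0, 0], 1], [[0, 0, -0.1], [0, 0, 0], 1], [[0, 0, 0], [0, 0, 0], 1], [[0, 0, 0], [0, 0, 0], 1], [[0, 0, 0], [0, 0, 0], 1]]'

```text
clock: 21.6
ee_pos: [0.6732, 0.0256, 0.1477]
tcp_rot: [3.14, -0.011, 0.187]
contact_force: [-10.7, 0.8, 32.6]
opening: 0.0532
grip_force: 41.3
```

```bash
python3 -c "
from h import *
d,o=shot('b14')
g=cv2.cvtColor(d['pixels'],cv2.COLOR_RGB2GRAY).astype(int)
for c in (250,270,290,310,330): print(c,g[148:178,c].tolist())
"
```

```text
21.6 [0.6732 0.0256 0.1477] [ 3.1402 -0.0114  0.1871] [-10.69   0.8   32.62] [-0.011  1.937 -0.003] q6 2.992
250 [67, 65, 67, 73, 144, 165, 165, 165, 165, 163, 123, 96, 95, 95, 91, 69, 58, 55, 40, 39, 45, 58, 66, 70, 67, 67, 67, 70, 67, 68]
270 [165, 164, 153, 63, 66, 66, 79, 149, 165, 166, 166, 164, 159, 111, 93, 94, 94, 90, 68, 59, 55, 40, 51, 65, 68, 68, 67, 68, 67, 69]
290 [163, 163, 163, 163, 163, 134, 66, 67, 66, 88, 163, 164, 164, 164, 162, 158, 105, 91, 93, 93, 88, 66, 58, 55, 39, 51, 65, 70, 67, 67]
310 [163, 164, 163, 162, 162, 163, 162, 162, 131, 67, 63, 66, 91, 161, 162, 163, 162, 162, 154, 92, 89, 91, 89, 82, 57, 56, 52, 40, 49, 68]
330 [162, 161, 162, 161, 162, 162, 162, 163, 161, 159, 160, 130, 68, 66, 63, 86, 160, 160, 162, 159, 161, 153, 90, 91, 89, 89, 83, 58, 57, 51]
```

```bash
python3 - <<'E'
from h import *
d,o=load("b12");print("TCP",o["ee_pos"])
for n,u,z in(("BLback",(335,217),.022),("BLback",(500,239),.022),("BRback",(540,247),.022),("BRback",(697,270),.022),("BRfront",(535,367),.022),("BRfront",(662,384),.022),("button",(286,203),.045),("tub bottom",(350,228),.026),("tub bottom",(490,245),.026),("cap top",(411,442),.16)): print(n,back(d,(u[0]*.7,u[1]*.7),z,o).round(4))
for n in("b7","b12","b14"):
    d,o=load(n);g=cv2.cvtColor(d['pixels'],cv2.COLOR_RGB2GRAY).astype(int)
    # sub-pixel label top edge & cap rows
    print(n,[(c,180+int(np.argmax(g[180:200,c]))) for c in(272,296,308,320)],"cap far rim",[(c,int(np.argmax(np.diff(g[235:262,c])))+235) for c in(270,288,306)])
    lo=[ (c,g[150:182,c].tolist()) for c in(284,)];print(lo)
E
```

```text
TCP [0.6657819  0.02526149 0.14994916]
BLback [0.7006 0.072  0.022 ]
BLback [ 0.7052 -0.015   0.022 ]
BRback [ 0.705 -0.037  0.022]
BRback [ 0.7092 -0.1259  0.022 ]
BRfront [ 0.6362 -0.0532  0.022 ]
BRfront [ 0.639  -0.1312  0.022 ]
button [0.7072 0.0927 0.045 ]
tub bottom [0.6971 0.0631 0.026 ]
tub bottom [ 0.7018 -0.0098  0.026 ]
cap top [0.6689 0.026  0.16  ]
b7 [(272, 184), (296, 188), (308, 190), (320, 192)] cap far rim [(270, 252), (288, 251), (306, 253)]
[(284, [138, 140, 141, 141, 140, 140, 140, 140, 141, 140, 139, 142, 131, 60, 51, 78, 75, 76, 75, 76, 76, 78, 73, 75, 75, 75, 65, 36, 39, 37, 40, 39])]
b12 [(272, 185), (296, 188), (308, 190), (320, 192)] cap far rim [(270, 243), (288, 251), (306, 253)]
[(284, [124, 98, 95, 95, 96, 95, 91, 66, 60, 63, 80, 90, 62, 48, 62, 73, 74, 74, 69, 71, 73, 72, 72, 73, 71, 72, 58, 37, 41, 38, 37, 41])]
b14 [(272, 191), (296, 195), (308, 197), (320, 198)] cap far rim [(270, 247), (288, 255), (306, 257)]
[(284, [166, 164, 152, 65, 65, 67, 81, 146, 165, 164, 163, 164, 156, 109, 93, 93, 94, 88, 66, 59, 54, 38, 51, 65, 68, 69, 66, 68, 68, 68, 66, 68])]
```

step_arm --rows '[[[0, 0, 0.4], [0, 0, 0], 1], [[-0.1, 0, 0.4], [0, 0, 0], 1], [[-0.1, 0, 0.4], [0, 0, 0], 1], [[0, 0, 0.2], [0, 0, 0], 1], [[0, 0, 0], [0, 0, 0], 1], [[0, 0, 0], [0, 0, 0], 1], [[0, 0, 0], [0, 0, 0], 1], [[0, 0, 0], [0, 0, 0], 1], [[0, 0, 0], [0, 0, 0], 1], [[0, 0, 0], [0, 0, 0], 1]]'

```text
clock: 22.48
ee_pos: [0.6644, 0.0253, 0.1799]
tcp_rot: [-3.141, 0.001, 0.187]
contact_force: [-0.5, -0.1, -5.1]
opening: 0.0531
grip_force: 37.9
```

```bash
python3 - <<'E'
from h import *
d,o=shot("b15")
for n in("b7","b15"):
    d,o=load(n);g=cv2.cvtColor(d['pixels'],cv2.COLOR_RGB2GRAY).astype(int)
    print(n,[(c,178+int(np.argmax(g[178:202,c]))) for c in(272,296,308,320)],[(c,g[150:182,c].tolist()) for c in(260,320)])
g=load("b7")[0]["pixels"][150:370,200:390,::-1];h=load("b15")[0]["pixels"][150:370,200:390,::-1]
cv2.imwrite("pics/cmp.png",cv2.resize(np.hstack([g,h]),(798,462),interpolation=cv2.INTER_CUBIC))
E
```

```text
22.4833 [0.6644 0.0253 0.1799] [-3.1414e+00  1.3000e-03  1.8680e-01] [-0.46 -0.13 -5.15] [-0.046 -0.015  0.049] q6 2.993
b7 [(272, 184), (296, 188), (308, 190), (320, 192)] [(260, [141, 139, 140, 141, 138, 139, 140, 139, 135, 84, 46, 70, 75, 76, 75, 75, 76, 73, 77, 79, 76, 77, 75, 50, 38, 40, 42, 40, 46, 69, 76, 77]), (320, [140, 139, 140, 141, 139, 142, 140, 142, 140, 141, 140, 139, 140, 140, 140, 140, 140, 135, 105, 45, 59, 75, 75, 76, 74, 76, 74, 76, 76, 77, 75, 70])]
b15 [(272, 190), (296, 194), (308, 195), (320, 197)] [(260, [97, 96, 96, 96, 95, 96, 96, 95, 93, 93, 95, 95, 95, 97, 96, 91, 50, 46, 68, 69, 69, 68, 69, 66, 70, 69, 69, 70, 65, 45, 36, 36]), (320, [93, 93, 89, 59, 61, 62, 82, 88, 90, 88, 90, 88, 88, 88, 87, 90, 89, 87, 87, 89, 87, 88, 87, 88, 85, 48, 45, 70, 69, 70, 68, 67])]
```

View pics/cmp.png

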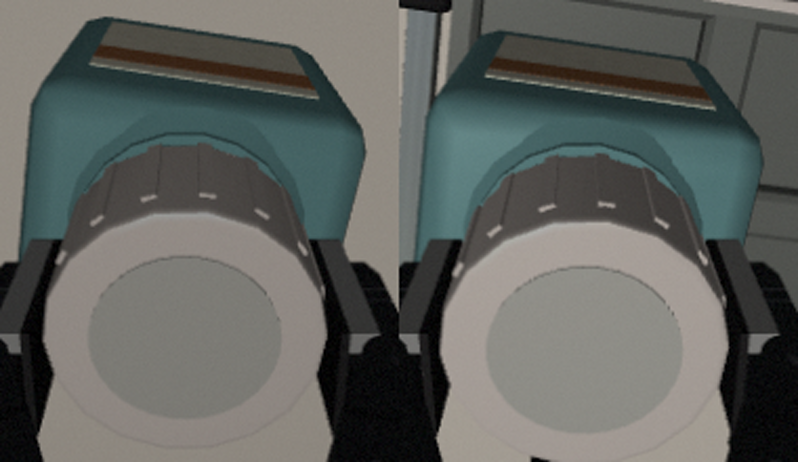

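The comparison shows that pushing shifted the tub a few mm towards -x in the grip and tilted it slightly. I'll get its bottom edge and the rim positions numerically.

```bash
cat >> h.py <<'E'
def brow(g,c,r0,r1):
    """row of darkest spot (tub's lower edge) in column c"""
    return r0+int(np.argmin(g[r0:r1,c]))
E
python3 - <<'E'
from h import *
for n,r0,r1,b in(("b7",150,182,.1285),("b12",158,172,.1285),("b15",160,178,.1262)):
    d,o=load(n);g=cv2.cvtColor(d['pixels'],cv2.COLOR_RGB2GRAY).astype(int)
    cs=np.arange(254,332,6);rs=[]
    for c in cs:
        k=g[145:182,c]; # lower tub edge: first row (from top) where followed by label plateau ~70-76 then dark stripe; use min before label
        # find brown stripe start: first run of >=4 rows <48
        s=next((i for i in range(len(k)-4) if (k[i:i+4]<47).all()),None)
        j=s-14+int(np.argmin(k[s-14:s-3])) if s else -1
        rs.append(145+j)
    p=np.polyfit(cs,rs,1);r=np.polyval(p,cs);z=o["ee_pos"][2]-b
    A,B=[back(d,(c,np.polyval(p,c)),z,o) for c in(250,335)]
    v=B-A;dg=np.degrees(np.arctan2(v[1],v[0]));M=(A+B)/2
    y=o["ee_pos"][1]; xe=A[0]+(y-A[1])*v[0]/v[1]
    print(n,"rms",np.std(rs-r).round(2),"deg",dg.round(2),"rel yaw",(dg-np.degrees(o["tcp_rot"][2])).round(2),"edge x at tcp y minus tcp x",round(xe-o["ee_pos"][0],4),rs)
d,o=load("b12");g=cv2.cvtColor(d['pixels'],cv2.COLOR_RGB2GRAY).astype(int)
for c in(262,284,306,328): print(c,g[144:176,c].tolist())
E
```

```text
b7 rms 5.07 deg -5.69 rel yaw -72.13 edge x at tcp y minus tcp x 0.3951 [159, 160, 161, 162, 163, 164, 144, 144, 144, 144, 144, 144, 144]
b12 rms 4.76 deg -62.2 rel yaw -72.9 edge x at tcp y minus tcp x 0.0458 [159, 159, 160, 161, 162, 163, 144, 144, 144, 144, 144, 144, 144]
b15 rms 0.0 deg -79.27 rel yaw -89.98 edge x at tcp y minus tcp x 0.0489 [144, 144, 144, 144, 144, 144, 144, 144, 144, 144, 144, 144, 144]
262 [169, 169, 165, 114, 98, 99, 98, 95, 98, 90, 58, 60, 61, 85, 90, 51, 47, 69, 74, 73, 70, 73, 71, 72, 73, 73, 73, 75, 72, 50, 36, 36]
284 [144, 168, 166, 168, 168, 165, 124, 98, 95, 95, 96, 95, 91, 66, 60, 63, 80, 90, 62, 48, 62, 73, 74, 74, 69, 71, 73, 72, 72, 73, 71, 72]
306 [67, 68, 71, 104, 166, 166, 165, 166, 163, 143, 95, 95, 96, 94, 96, 91, 67, 58, 61, 73, 87, 74, 41, 51, 71, 74, 75, 71, 73, 71, 72, 72]
328 [163, 164, 161, 91, 69, 68, 97, 164, 164, 165, 163, 165, 158, 95, 92, 93, 93, 95, 90, 72, 60, 60, 69, 88, 84, 49, 46, 72, 74, 72, 73, 73]
```

```bash
python3 - <<'E'
from h import *
def ex(n,pts,z):
    d,o=load(n);A,B=[back(d,p,z,o) for p in pts];v=B-A;y=o["ee_pos"][1]
    print(n,"z",round(z,4),"x at tcp y:",(A[0]+(y-A[1])*v[0]/v[1]).round(4),"rel",(A[0]+(y-A[1])*v[0]/v[1]-o["ee_pos"][0]).round(4),"deg",np.degrees(np.arctan2(v[1],v[0])).round(2))
ex("b12",((262,153.5),(328,162.7)),.022)
ex("b12",((262,159),(328,168.7)),.0214)
d,o=load("b15")
for b in(.1285,.1262): ex("b15",((260,166.2),(320,175.2)),o["ee_pos"][2]-b)
ex("b15",((260,144),(320,152.7)),.022)
g=cv2.cvtColor(d['pixels'],cv2.COLOR_RGB2GRAY).astype(int)
for c in(240,262,284,306): print(c,g[132:160,c].tolist())
print("row 170:",g[168,200:260].tolist());print("row 190",g[190,180:250].tolist())
E
```

```text
b12 z 0.022 x at tcp y: 0.7044 rel 0.0386 deg -87.27
b12 z 0.0214 x at tcp y: 0.7 rel 0.0342 deg -87.74
b15 z 0.0514 x at tcp y: 0.692 rel 0.0276 deg -87.98
b15 z 0.0537 x at tcp y: 0.6925 rel 0.0281 deg -87.98
b15 z 0.022 x at tcp y: 0.7042 rel 0.0398 deg -87.53
240 [171, 170, 150, 102, 98, 99, 99, 100, 100, 71, 62, 62, 46, 43, 41, 38, 54, 70, 69, 70, 84, 84, 83, 87, 86, 86, 89, 92]
262 [143, 170, 168, 169, 168, 165, 101, 98, 99, 99, 98, 97, 85, 59, 61, 73, 96, 95, 95, 95, 96, 95, 95, 95, 97, 93, 95, 94]
284 [143, 73, 68, 99, 168, 168, 168, 169, 166, 111, 96, 98, 97, 96, 96, 84, 61, 57, 66, 94, 94, 91, 92, 94, 95, 91, 91, 93]
306 [165, 165, 168, 167, 66, 69, 94, 168, 166, 167, 165, 164, 112, 97, 94, 93, 95, 96, 89, 60, 60, 61, 86, 91, 92, 91, 90, 90]
row 170: [160, 160, 154, 134, 119, 117, 115, 117, 118, 118, 116, 112, 112, 114, 117, 118, 95, 55, 39, 84, 143, 160, 161, 142, 106, 94, 97, 98, 95, 95, 96, 97, 95, 77, 64, 59, 59, 49, 43, 45, 46, 45, 43, 44, 38, 42, 39, 41, 40, 41, 64, 66, 67, 68, 69, 66, 66, 67, 69, 65]
row 190 [160, 161, 160, 159, 161, 161, 161, 162, 158, 159, 161, 160, 159, 158, 160, 160, 161, 160, 161, 160, 161, 142, 117, 115, 115, 113, 115, 120, 117, 114, 112, 114, 115, 120, 105, 60, 35, 64, 137, 159, 157, 108, 57, 48, 49, 47, 46, 45, 45, 46, 47, 46, 45, 44, 43, 43, 45, 44, 44, 44, 42, 45, 42, 47, 43, 44, 44, 46, 44, 44]
```

```bash
python3 - <<'E'
from h import *
d,o=load("b12");im=d["pixels"]
g=cv2.cvtColor(im,cv2.COLOR_RGB2GRAY).astype(int)
for r in(156,160,164,168,172,180): print(r,"L",g[r,214:256].tolist())
for r in(172,176,180,184,190): print(r,"R",g[r,336:384].tolist())
for p in((232,152),(231,165),(355,168),(378,171)): print(p,back(d,p,.022,o).round(4))
E
```

```text
156 L [23, 12, 11, 20, 77, 96, 98, 99, 98, 98, 98, 98, 98, 97, 92, 74, 62, 60, 58, 46, 32, 83, 97, 97, 97, 97, 97, 96, 98, 97, 97, 97, 96, 95, 94, 94, 94, 94, 94, 95, 89, 87]
160 L [12, 14, 9, 37, 82, 98, 96, 97, 98, 97, 99, 96, 98, 97, 86, 67, 59, 61, 59, 38, 41, 87, 99, 95, 93, 71, 53, 51, 44, 48, 45, 42, 45, 42, 42, 41, 42, 51, 67, 69, 69, 65]
164 L [11, 9, 68, 103, 104, 98, 98, 96, 97, 96, 97, 98, 96, 97, 75, 61, 60, 60, 53, 36, 68, 90, 71, 50, 48, 47, 48, 44, 45, 47, 45, 42, 44, 40, 44, 54, 70, 73, 73, 72, 73, 72]
168 L [161, 159, 160, 125, 96, 96, 98, 98, 97, 96, 98, 97, 95, 91, 71, 61, 57, 58, 43, 40, 46, 50, 50, 48, 49, 48, 47, 44, 43, 45, 42, 43, 43, 56, 71, 73, 74, 72, 75, 74, 73, 73]
172 L [160, 161, 142, 108, 95, 96, 96, 98, 97, 96, 96, 96, 95, 80, 65, 59, 58, 53, 49, 50, 48, 48, 48, 46, 44, 46, 46, 43, 45, 44, 44, 42, 40, 38, 37, 40, 38, 40, 39, 46, 48, 53]
180 L [160, 159, 122, 94, 94, 94, 93, 95, 96, 96, 94, 72, 53, 49, 48, 47, 49, 49, 46, 48, 46, 46, 47, 45, 47, 46, 44, 96, 129, 120, 108, 104, 89, 92, 87, 87, 82, 77, 75, 73, 72, 72]
172 R [66, 62, 45, 40, 39, 40, 59, 
[... 401 characters left out ...]
 38, 42, 43, 41, 42, 40, 38, 60, 76, 75, 75, 84, 84, 85, 84, 84, 86, 83, 86, 85, 85, 83, 85, 83, 84, 84, 83, 81, 83, 83, 83, 79, 63, 61, 65, 82, 84, 84, 82, 84]
184 R [47, 53, 59, 61, 66, 69, 71, 71, 65, 47, 43, 42, 42, 41, 44, 40, 40, 38, 82, 83, 85, 83, 83, 85, 83, 85, 85, 85, 84, 86, 83, 82, 84, 83, 84, 85, 83, 81, 84, 65, 59, 64, 80, 84, 84, 83, 84, 83]
190 R [63, 52, 53, 47, 48, 42, 43, 44, 41, 38, 39, 41, 41, 43, 43, 42, 45, 42, 45, 43, 40, 36, 81, 85, 84, 85, 84, 84, 85, 85, 85, 84, 83, 86, 83, 85, 84, 81, 60, 57, 67, 83, 83, 83, 82, 85, 81, 83]
(232, 152) [0.7002 0.0738 0.022 ]
(231, 165) [0.6903 0.0732 0.022 ]
(355, 168) [ 0.7054 -0.0189  0.022 ]
(378, 171) [ 0.7065 -0.0366  0.022 ]
```

step_arm --rows '[[[0.3, 0.1, 0], [0, 0, 0], 1], [[0, 0, 0], [0, 0, 0], 1], [[0, 0, 0], [0, 0, 0], 1], [[0, 0, -0.15], [0, 0, 0], 1], [[0, 0, -0.15], [0, 0, 0], 1], [[0, 0, -0.15], [0, 0, 0], 1], [[0, 0, -0.15], [0, 0, 0], 1], [[0, 0, -0.15], [0, 0, 0], 1], [[0, 0, -0.15], [0, 0, 0], 1], [[0, 0, -0.15], [0, 0, 0], 1], [[0, 0, -0.15], [0, 0, 0], 1], [[0, 0, 0], [0, 0, 0], 1]]'

```text
clock: 23.53
ee_pos: [0.6744, 0.0285, 0.1485]
tcp_rot: [3.141, -0.004, 0.187]
contact_force: [-3.9, 0.1, 10.1]
opening: 0.0531
grip_force: 39.1
```

step_arm --rows '[[[0, 0, 0], [0, 0, 0], 1], [[0, 0, 0], [0, 0, 0], 1], [[0, 0, 0], [0, 0, 0], 1]]'

```text
clock: 23.78
ee_pos: [0.6743, 0.0285, 0.1485]
tcp_rot: [3.141, -0.004, 0.187]
contact_force: [-5.0, -0.5, 9.3]
opening: 0.0534
grip_force: 39.1
```

```bash
python3 - <<'E'
from h import *
d,o=shot("b16")
g=cv2.cvtColor(d['pixels'],cv2.COLOR_RGB2GRAY).astype(int)
for c in(262,284,306): print(c,g[150:190,c].tolist())
for r in(168,172): print(r,"L",g[r,214:256].tolist())
for r in(180,184): print(r,"R",g[r,330:384].tolist())
E
```

```text
23.7833 [0.6743 0.0285 0.1485] [ 3.1412 -0.0042  0.1871] [-4.98 -0.48  9.26] [0.049 1.01  0.036] q6 2.997
262 [85, 66, 65, 70, 108, 165, 164, 164, 166, 162, 142, 95, 92, 92, 93, 79, 60, 57, 46, 40, 60, 66, 66, 64, 67, 65, 66, 66, 68, 68, 61, 39, 36, 35, 35, 39, 53, 65, 65, 85]
284 [163, 164, 158, 86, 66, 66, 69, 103, 163, 164, 162, 162, 163, 152, 92, 93, 93, 90, 80, 59, 58, 49, 43, 62, 67, 66, 69, 66, 66, 66, 64, 65, 67, 63, 47, 33, 35, 32, 36, 43]
306 [162, 162, 162, 162, 162, 156, 106, 66, 66, 67, 89, 162, 161, 165, 162, 161, 153, 92, 90, 92, 88, 83, 59, 57, 54, 39, 50, 64, 66, 67, 66, 65, 66, 65, 66, 66, 64, 52, 34, 32]
168 L [24, 15, 18, 14, 8, 2, 39, 81, 95, 94, 95, 94, 93, 94, 94, 95, 94, 82, 63, 59, 59, 56, 34, 54, 75, 71, 49, 42, 45, 42, 40, 41, 37, 42, 37, 37, 38, 52, 49, 51, 46, 45]
172 L [20, 22, 16, 12, 12, 8, 58, 87, 93, 93, 95, 93, 91, 92, 94, 93, 92, 72, 61, 57, 57, 56, 47, 46, 43, 44, 42, 42, 41, 41, 39, 41, 38, 39, 47, 61, 67, 65, 67, 66, 65, 65]
180 R [61, 61, 56, 48, 48, 44, 39, 35, 39, 47, 66, 80, 79, 78, 74, 68, 66, 66, 64, 63, 61, 60, 56, 58, 59, 59, 59, 65, 70, 80, 83, 84, 84, 83, 84, 83, 84, 78, 83, 83, 82, 85, 85, 85, 87, 85, 86, 88, 88, 84, 84, 86, 87, 88]
184 R [67, 65, 69, 69, 67, 64, 66, 67, 60, 42, 37, 42, 39, 36, 40, 35, 57, 78, 83, 83, 72, 38, 38, 55, 72, 71, 74, 70, 76, 82, 83, 82, 81, 82, 83, 80, 82, 82, 81, 81, 82, 82, 80, 81, 82, 80, 81, 82, 79, 78, 58, 59, 59, 59]
```

```bash
python3 - <<'E'
from h import *
s=read_camera("side");np.save("s16.npy",dict(d=s,o=None),allow_pickle=True)
a=cv2.resize(s["pixels"][150:250,260:360,::-1],(400,400),interpolation=cv2.INTER_CUBIC)
t=read_camera("top")
b=cv2.resize(t["pixels"][120:240,225:345,::-1],(400,400),interpolation=cv2.INTER_CUBIC)
w=load("b16")[0]["pixels"][140:240,200:400,::-1]
c=cv2.resize(w,(400,200),interpolation=cv2.INTER_CUBIC)
m=np.zeros((600,800,3),np.uint8);m[:400,:400]=a;m[:400,400:]=b;m[400:,:400]=c
s0=np.load("side2.npy",allow_pickle=True).item()["d"]["pixels"][150:250,260:360,::-1];m[400:,400:600]=cv2.resize(s0,(200,200))
m[400:,600:]=cv2.resize(load("b16")[0]["pixels"][140:200,330:390,::-1],(200,200),interpolation=cv2.INTER_CUBIC)
cv2.imwrite("pics/mont.png",cv2.convertScaleAbs(m,alpha=1.4))
# model: project tub for the two hypotheses into the side view (800-crop coordinates)
o=bot.get_obs()
for zb in(.010,.022):
    P=[[p[0],p[1],p[2]] for p in box(.669,.027,.043,zb,zb+.094)]+[[.669,.027,zb+.138]]
    q=proj(s,P);print(zb,((q-[260,150])*4).round(0).tolist())
print(((proj(s,[[.7043-.07,.0277+.045,.022],[.6343,-.017,.022],[.7043,-.017,.022],[.7043,.0277+.045,.022]])-[260,150])*4).round(0).tolist())
E
```

```text
0.01 [[154.0, 331.0], [101.0, 250.0], [231.0, 300.0], [177.0, 221.0], [159.0, 248.0], [103.0, 166.0], [240.0, 216.0], [183.0, 137.0], [174.0, 148.0]]
0.022 [[154.0, 321.0], [101.0, 240.0], [232.0, 290.0], [177.0, 211.0], [159.0, 236.0], [104.0, 154.0], [241.0, 205.0], [183.0, 125.0], [175.0, 137.0]]
[[97.0, 235.0], [149.0, 323.0], [236.0, 292.0], [182.0, 207.0]]
```

View pics/mont.png

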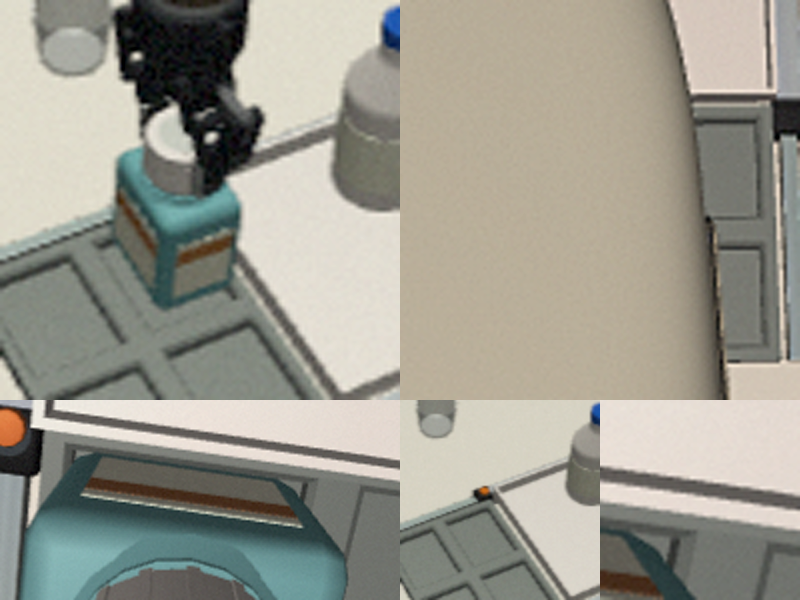

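The rims are chamfered: the visible outline is about 95 x 74 mm, so the true recess edge is about 2.3 mm further in. In y the tub is centred (12 vs 13 px), but it now rides the back chamfer, so it needs about -3 mm in x.

step_arm --rows '[[[0, 0, 0.25], [0, 0, 0], 1], [[-0.1, 0, 0], [0, 0, 0], 1], [[0, 0, 0], [0, 0, 0], 1], [[0, 0, 0], [0, 0, 0], 1], [[0, 0, -0.15], [0, 0, 0], 1], [[0, 0, -0.15], [0, 0, 0], 1], [[0, 0, -0.1], [0, 0, 0], 1], [[0, 0, -0.1], [0, 0, 0], 1], [[0, 0, 0], [0, 0, 0], 1], [[0, 0, 0], [0, 0, 0], 1]]'

```text
clock: 24.77
ee_pos: [0.6705, 0.0284, 0.1374]
tcp_rot: [-3.141, 0.0, 0.187]
contact_force: [-0.8, 0.5, -1.6]
opening: 0.053
grip_force: 38.3
```

```bash
python3 -c "
from h import *
shot('b17')"
```

```text
24.7667 [0.6705 0.0284 0.1374] [-3.1414  0.      0.187 ] [-0.77  0.48 -1.6 ] [ 0.052  0.365 -0.045] q6 2.997
```

step_arm --rows '[[[0, 0, -0.07], [0, 0, 0], 1], [[0, 0, 0], [0, 0, 0], 1], [[0, 0, 0], [0, 0, 0], -0.4], [[0, 0, 0], [0, 0, 0], -1], [[0, 0, 0], [0, 0, 0], -1], [[0, 0, 0], [0, 0, 0], -1], [[0, 0, 0.4], [0, 0, 0], -1], [[0, 0, 0.8], [0, 0, 0], -1], [[0, 0, 0.9], [0, 0, 0], -1], [[0, 0, 0.9], [0, 0, 0], -1], [[0, 0, 0.9], [0, 0, 0], -1], [[0, 0, 0.9], [0, 0, 0], -1]]'

```text
clock: 25.82
ee_pos: [0.6706, 0.0282, 0.2803]
tcp_rot: [3.141, -0.0, 0.187]
contact_force: [1.4, 0.3, -0.3]
opening: 0.0854
grip_force: 0.0
```

step_arm --rows '[[[-0.1, 0.42, 0], [0, 0, 1], -1], [[-0.1, 0.42, 0], [0, 0, 1], -1], [[-0.1, 0.42, 0], [0, 0, 1], -1], [[-0.1, 0.42, 0], [0, 0, 1], -1], [[-0.1, 0.42, 0], [0, 0, 1], -1], [[-0.1, 0.42, 0], [0, 0, 1], -1], [[-0.1, 0.42, 0], [0, 0, 1], -1], [[-0.1, 0.42, 0], [0, 0, 1], -1], [[-0.1, 0.42, 0], [0, 0, 1], -1], [[-0.1, 0.42, 0], [0, 0, 1], -1], [[-0.1, 0.42, 0], [0, 0, 1], -1], [[-0.1, 0.42, 0], [0, 0, 1], -1]]'

```text
clock: 26.82
ee_pos: [0.6347, 0.1801, 0.279]
tcp_rot: [3.141, -0.0, 1.028]
contact_force: [-0.2, 0.6, -0.2]
opening: 0.0856
grip_force: 0.0
```

step_arm --rows '[[[-0.1, 0.42, 0], [0, 0, 1], -1], [[-0.1, 0.42, 0], [0, 0, 1], -1], [[-0.1, 0.42, 0], [0, 0, 1], -1], [[-0.1, 0.42, 0], [0, 0, 1], -1], [[-0.1, 0.42, 0], [0, 0, 1], -1], [[-0.1, 0.42, 0], [0, 0, 1], -1], [[-0.1, 0.42, 0], [0, 0, 1], -1], [[-0.1, 0.42, 0], [0, 0, 1], -1], [[-0.1, 0.42, 0], [0, 0, 1], -1], [[-0.1, 0.42, 0], [0, 0, 1], -1], [[-0.1, 0.42, 0], [0, 0, 1], -1], [[-0.1, 0.42, 0], [0, 0, 1], -1]]'

```text
clock: 27.82
ee_pos: [0.5987, 0.3313, 0.2789]
tcp_rot: [3.141, 0.0, 1.866]
contact_force: [0.1, 0.5, -0.9]
opening: 0.0851
grip_force: 0.0
```

step_arm --rows '[[[0, 0, 0], [0, 0, 1], -1], [[0, 0, 0], [0, 0, 1], -1], [[0, 0, 0], [0, 0, 1], -1], [[0, 0, 0], [0, 0, 1], -1], [[0, 0, 0], [0, 0, 1], -1], [[0, 0, 0], [0, 0, 1], -1], [[0, 0, 0], [0, 0, 1], -1], [[0, 0, 0], [0, 0, 1], -1], [[0, 0, 0], [0, 0, 1], -1], [[0, 0, 0], [0, 0, 1], -1], [[0, 0, 0], [0, 0, 1], -1], [[0, 0, 0], [0, 0, 1], -1]]'

```text
clock: 28.82
ee_pos: [0.5989, 0.3307, 0.2789]
tcp_rot: [3.142, 0.0, 2.704]
contact_force: [0.4, 0.5, -0.3]
opening: 0.0851
grip_force: 0.0
```

step_arm --rows '[[[0, 0, 0], [0, 0, 1], -1], [[0, 0, 0], [0, 0, 1], -1], [[0, 0, 0], [0, 0, 1], -1], [[0, 0, 0], [0, 0, 1], -1], [[0, 0, 0], [0, 0, 1], -1], [[0, 0, 0], [0, 0, 1], -1], [[0, 0, 0], [0, 0, 1], -1], [[0, 0, 0], [0, 0, 0], -1], [[0, 0, 0], [0, 0, 0], -1], [[0, 0, 0], [0, 0, 0], -1]]'

```text
clock: 29.65
ee_pos: [0.5987, 0.3307, 0.279]
tcp_rot: [-3.142, 0.0, -3.096]
contact_force: [0.4, 0.3, 0.7]
opening: 0.0855
grip_force: 0.0
```

```bash
python3 - <<'E'
from h import *
d,o=shot("a1",False);t=read_camera("top");np.save("t18.npy",dict(d=t,o=None),allow_pickle=True)
print(proj(d,[[.5605,.332,.138]],o))
def bodyang(d,o,cap0,zc=.138,zt=.094):
    im=d["pixels"];hsv=cv2.cvtColor(im,cv2.COLOR_RGB2HSV);g=cv2.cvtColor(im,cv2.COLOR_RGB2GRAY)
    m=((hsv[:,:,0]>80)&(hsv[:,:,0]<100)&(hsv[:,:,1]>60)).astype(np.uint8)
    n,l,st,c=cv2.connectedComponentsWithStats(m)
    for i in range(1,n):
        if st[i,4]>300: print(st[i],c[i].round(1))
bodyang(d,o,None)
d,o=load("b1");bodyang(d,o,None)
E
```

```text
29.65 [0.5987 0.3307 0.279 ] [-3.1416  0.     -3.0958] [0.38 0.34 0.68] [-0.016  0.008 -0.018] q6 0.459
[[291.39485942 154.24104052]]
[ 248  102   96   80 2400] [291.8 133.1]
[   0  186   77   78 2911] [ 27.  227.2]
[ 389   13  100  102 3493] [433.2  67.8]
[ 243   99   92   78 2163] [287.4 129.9]
```

```bash
cat >> h.py <<'E'
def capfind(d,o,guess,z=.138):
    """cap disc centre by ellipse on bright ring near predicted pixel"""
    p=proj(d,[list(guess)+[z]],o)[0]
    hsv=cv2.cvtColor(d["pixels"],cv2.COLOR_RGB2HSV)
    g=cv2.medianBlur(cv2.cvtColor(d["pixels"],cv2.COLOR_RGB2GRAY),3)
    best=None
    R=pose(d,o)
    c=-R[0].T@R[1];dist=np.linalg.norm(c-np.array(list(guess)+[z]));r=d["camera_matrix"][0][0]*.027/dist
    cs=cv2.HoughCircles(g,cv2.HOUGH_GRADIENT,1,10,param1=80,param2=12,minRadius=int(r*.88),maxRadius=int(r*1.12))
    if cs is None: return None
    k=min(cs[0],key=lambda q:np.hypot(*(q[:2]-p)));w=back(d,k[:2],z,o)
    print("cap px",k.round(1),"exp r",round(r,1),"world",w.round(4));return w
E
python3 - <<'E'
from h import *
d,o=load("b1");w=capfind(d,o,(.4104,.2605));print(*fit(d,w[0],w[1],0,o))
d,o=load("a1");w=capfind(d,o,(.5605,.332));print(*fit(d,w[0],w[1],0,o))
t=np.load("t18.npy",allow_pickle=True).item()["d"]
for n,p in dict(C=(.4056,-.2561),D=(.5772,-.3774)).items(): capfind(t,None,p)
capfind(t,None,(.666,.026),.148)
E
```

```text
cap px [288.5 146.5  31.1] exp r 31.7 world [0.4099 0.2603 0.138 ]
[0.4099 0.2597 1.2904] 757.0
cap px [296.5 151.5  33. ] exp r 34.2 world [0.5582 0.3359 0.138 ]
[0.5603 0.3359 2.9464] 1158.0
cap px [402.5 289.5  13.4] exp r 12.7 world [ 0.4049 -0.259   0.138 ]
cap px [457.5 207.5  10.3] exp r 11.9 world [ 0.5751 -0.3782  0.138 ]
cap px [264.5 157.5  13.2] exp r 13.0 world [0.6654 0.0266 0.148 ]
```

step_arm --rows '[[[-0.64, 0.07, 0], [0, 0, 0], -1], [[-0.64, 0.07, 0], [0, 0, 0], -1], [[0, 0, -0.4], [0, 0, 0], -1], [[0, 0, -0.9], [0, 0, 0], -1], [[0, 0, -0.9], [0, 0, 0], -1], [[0, 0, -0.9], [0, 0, 0], -1], [[0, 0, -0.9], [0, 0, 0], -1], [[0, 0, -0.7], [0, 0, 0], -1], [[0, 0, -0.37], [0, 0, 0], -1], [[0, 0, 0], [0, 0, 0], -1], [[0, 0, 0], [0, 0, 0], -1]]'

```text
clock: 30.67
ee_pos: [0.5603, 0.3349, 0.1271]
tcp_rot: [-3.141, -0.0, -3.095]
contact_force: [0.6, 0.3, 0.1]
opening: 0.085
grip_force: 0.0
```

step_arm --rows '[[[0, 0, 0], [0, 0, 0], 1], [[0, 0, 0], [0, 0, 0], 1], [[0, 0, 0], [0, 0, 0], 1], [[0, 0, 0], [0, 0, 0], 1], [[0, 0, 0], [0, 0, 0], 1], [[0, 0, 0], [0, 0, 0], 1]]' --force 35

```text
clock: 31.17
ee_pos: [0.5613, 0.3353, 0.1292]
tcp_rot: [3.14, 0.003, -3.095]
contact_force: [-0.0, 0.1, 6.1]
opening: 0.053
grip_force: 36.9
```

step_arm --rows '[[[0, 0, 0.1], [0, 0, 0], 1], [[0, 0, 0.1], [0, 0, 0], 1], [[0, 0, 0], [0, 0, 0], 1], [[0, 0, 0], [0, 0, 0], 1], [[0, 0, 0], [0, 0, 0], 1], [[0, 0, 0], [0, 0, 0], 1]]'

```text
clock: 31.67
ee_pos: [0.5597, 0.3346, 0.1319]
tcp_rot: [-3.141, -0.002, -3.094]
contact_force: [0.1, 0.3, -6.7]
opening: 0.053
grip_force: 37.6
```

step_arm --rows '[[[0, 0, -0.1], [0, 0, 0], 1], [[0, 0, -0.1], [0, 0, 0], 1], [[0, 0, 0], [0, 0, 0], 1], [[0, 0, 0], [0, 0, -1], 1], [[0, 0, 0], [0, 0, -1], 1], [[0, 0, 0], [0, 0, -1], 1]]'

```text
clock: 32.17
ee_pos: [0.5614, 0.3356, 0.1293]
tcp_rot: [3.139, 0.003, 2.976]
contact_force: [0.1, -1.0, 3.9]
opening: 0.053
grip_force: 38.4
```

```bash
python3 -c "
from h import *
shot('a2',False)"
```

```text
32.1667 [0.5614 0.3356 0.1293] [3.1386 0.0034 2.9763] [ 0.06 -1.04  3.89] [-0.046  0.026  0.113] q6 0.704
```

step_arm --rows '[[[0, 0, 0.2], [0, 0, 0], 1], [[0, 0, 0.5], [0, 0, 0], 1], [[0, 0, 0.9], [0, 0, 0], 1], [[0, 0, 0.9], [0, 0, 0], 1], [[0, 0, 0.9], [0, 0, 0], 1], [[0, 0, 0], [0, 0, 0], 1], [[0, 0, 0], [0, 0, 0], 1], [[0, 0, 0], [0, 0, 0], 1], [[0, 0, 0], [0, 0, 0], 1], [[0, 0, 0], [0, 0, 0], 1]]'

```text
clock: 33.05
ee_pos: [0.5591, 0.3342, 0.2261]
tcp_rot: [-3.138, -0.004, 2.98]
contact_force: [0.8, -0.1, -5.8]
opening: 0.053
grip_force: 38.6
```

```bash
cat >> h.py <<'E'
def inhand(n,cols=range(200,375,6),b=.1285):
    """label's bright upper edge in hand: per-column brightest thin line above cap -> direction relative to tool"""
    d,o=load(n) if isinstance(n,str) else n
    im=d["pixels"].astype(int);hsv=cv2.cvtColor(d["pixels"],cv2.COLOR_RGB2HSV)
    br=((hsv[:,:,0]<18)&(hsv[:,:,1]>110)&(im[:,:,0]<110)) # brown stripe
    br[:150]=0;br[240:]=0
    nn,l,st,ce=cv2.connectedComponentsWithStats(br.astype(np.uint8))
    k=1+int(np.argmax(st[1:,4]));print("stripe",st[k])
    v,u=np.nonzero(l==k)
    p=[];q=[]
    for c in range(st[k,0]+4,st[k,0]+st[k,2]-4):
        rr=v[u==c]
        if len(rr)>1:p.append((c,rr.min()));q.append((c,rr.max()))
    for P,h in((p,.055),(q,.066)):
        P=np.array(P,float);f=np.polyfit(P[:,0],P[:,1],1);keep=abs(P[:,1]-np.polyval(f,P[:,0]))<1.5;P=P[keep];f=np.polyfit(P[:,0],P[:,1],1)
        A,B=[back(d,(c,np.polyval(f,c)),o["ee_pos"][2]-b+h,o) for c in(P[0,0],P[-1,0])];w=B-A
        dg=np.degrees(np.arctan2(w[1],w[0]));yaw=np.degrees(o["tcp_rot"][2])
        nrm=np.array([-w[1],w[0]])/np.hypot(*w[:2]);dist=abs(nrm@(A[:2]-o["ee_pos"][:2]))
        print("deg",dg.round(2),"rel tool",((dg-yaw+180)%360-180).round(2),"len",np.hypot(*w[:2]).round(4),"dist from TCP",dist.round(4))
E
python3 - <<'E'
from h import *
inhand("b7")
shot("a3",False);inhand("a3")
E
```

```text
stripe [245 172 105  21 570]
deg -32.35 rel tool -98.78 len 0.0578 dist from TCP 0.0353
deg -32.37 rel tool -98.81 len 0.0548 dist from TCP 0.0354
33.05 [0.5591 0.3342 0.2261] [-3.1382 -0.004   2.9798] [ 0.8  -0.14 -5.83] [-0.027 -0.047 -0.048] q6 0.701
stripe [244 173 104  20 576]
deg 72.32 rel tool -98.4 len 0.0572 dist from TCP 0.0351
deg 72.41 rel tool -98.32 len 0.0543 dist from TCP 0.0351
```

step_arm --rows '[[[0.245, -0.6, 0.75], [0, 0, 1], 1], [[0.245, -0.9, 0.75], [0, 0, 1], 1], [[0.245, -0.9, 0.75], [0, 0, 1], 1], [[0.245, -0.9, 0.75], [0, 0, 1], 1], [[0.245, -0.9, 0], [0, 0, 1], 1], [[0.245, -0.9, 0], [0, 0, 0.08], 1], [[0.245, -0.9, 0], [0, 0, 0], 1], [[0.245, -0.9, 0], [0, 0, 0], 1], [[0.245, -0.9, 0], [0, 0, 0], 1], [[0.245, -0.9, 0], [0, 0, 0], 1], [[0.245, -0.9, 0], [0, 0, 0], 1], [[0.245, -0.9, 0], [0, 0, 0], 1]]'

```text
clock: 34.1
ee_pos: [0.6484, 0.0185, 0.3179]
tcp_rot: [3.141, -0.002, -2.949]
contact_force: [0.3, -0.1, -4.8]
opening: 0.0533
grip_force: 39.6
```

step_arm --rows '[[[0.245, -0.9, 0], [0, 0, 0], 1], [[0.245, -0.9, 0], [0, 0, 0], 1], [[0.245, -0.9, 0], [0, 0, 0], 1], [[0, -0.75, 0], [0, 0, 0], 1], [[0, 0, 0], [0, 0, 0], 1], [[0, 0, 0], [0, 0, 0], 1], [[0, 0, 0], [0, 0, 0], 1], [[0, 0, 0], [0, 0, 0], 1], [[0, 0, 0], [0, 0, 0], 1], [[0, 0, 0], [0, 0, 0], 1]]'

```text
clock: 34.93
ee_pos: [0.6705, -0.0824, 0.3191]
tcp_rot: [3.141, 0.0, -2.947]
contact_force: [0.2, -0.4, -5.4]
opening: 0.0534
grip_force: 39.7
```

```bash
python3 -c "
from h import *
shot('a4',False);inhand('a4')"
```

```text
34.9333 [ 0.6705 -0.0824  0.3191] [ 3.1415e+00  1.0000e-04 -2.9474e+00] [ 0.19 -0.36 -5.36] [-0.02   0.042 -0.036] q6 -0.316
stripe [245 173 103  20 569]
deg 92.47 rel tool -98.66 len 0.0567 dist from TCP 0.0348
deg 92.57 rel tool -98.56 len 0.0537 dist from TCP 0.0349
```

step_arm --rows '[[[-0.03, -0.07, 0], [0, 0, 0], 1], [[0, 0, -0.6], [0, 0, 0], 1], [[0, 0, -0.8], [0, 0, 0], 1], [[0, 0, -0.8], [0, 0, 0], 1], [[0, 0, -0.8], [0, 0, 0], 1], [[0, 0, -0.8], [0, 0, 0], 1], [[0, 0, -0.6], [0, 0, 0], 1], [[0, 0, -0.3], [0, 0, 0], 1], [[0, 0, 0], [0, 0, 0], 1], [[0, 0, 0], [0, 0, 0], 1], [[0, 0, 0], [0, 0, 0], 1], [[0, 0, 0], [0, 0, 0], 1]]'

```text
clock: 35.98
ee_pos: [0.6708, -0.0858, 0.1803]
tcp_rot: [-3.14, 0.004, -2.949]
contact_force: [-0.5, 0.5, -4.4]
opening: 0.0529
grip_force: 39.7
```

step_arm --rows '[[[0, 0, -0.15], [0, 0, 0], 1], [[0, 0, -0.15], [0, 0, 0], 1], [[0, 0, -0.15], [0, 0, 0], 1], [[0, 0, -0.15], [0, 0, 0], 1], [[0, 0, -0.15], [0, 0, 0], 1], [[0, 0, -0.15], [0, 0, 0], 1], [[0, 0, 0], [0, 0, 0], 1], [[0, 0, 0], [0, 0, 0], 1], [[0, 0, 0], [0, 0, 0], 1]]'

```text
clock: 36.73
ee_pos: [0.6697, -0.0857, 0.1511]
tcp_rot: [-3.142, 0.0, -2.949]
contact_force: [-0.1, -0.5, -5.1]
opening: 0.0527
grip_force: 39.7
```

```bash
python3 -c "
from h import *
shot('a5',False)"
```

```text
36.7333 [ 0.6697 -0.0857  0.1511] [-3.1416e+00  2.0000e-04 -2.9491e+00] [-0.13 -0.51 -5.14] [-0.057 -0.019  0.027] q6 -0.32
```

Base at about 0.022, still free. I continue down gently.

step_arm --rows '[[[0, 0, -0.08], [0, 0, 0], 1], [[0, 0, -0.08], [0, 0, 0], 1], [[0, 0, -0.08], [0, 0, 0], 1], [[0, 0, 0], [0, 0, 0], 1], [[0, 0, 0], [0, 0, 0], 1], [[0, 0, 0], [0, 0, 0], 1]]'

```text
clock: 37.28
ee_pos: [0.6696, -0.0857, 0.1437]
tcp_rot: [3.142, -0.0, -2.949]
contact_force: [0.7, -0.7, -5.3]
opening: 0.053
grip_force: 39.7
```

```bash
python3 -c "
from h import *
shot('a6',False)"
```

```text
37.2833 [ 0.6696 -0.0857  0.1437] [ 3.1416e+00 -1.0000e-04 -2.9492e+00] [ 0.7  -0.66 -5.27] [ 0.016 -0.017 -0.021] q6 -0.32
```

step_arm --rows '[[[0, 0, -0.08], [0, 0, 0], 1], [[0, 0, -0.1], [0, 0, 0], 1], [[0, 0, 0], [0, 0, 0], 1], [[0, 0, 0], [0, 0, 0], -0.4], [[0, 0, 0], [0, 0, 0], -1], [[0, 0, 0], [0, 0, 0], -1], [[0, 0, 0], [0, 0, 0], -1], [[0, 0, 0.5], [0, 0, 0], -1], [[0, 0, 0.9], [0, 0, 0], -1], [[0, 0, 1], [0, 0, 0], -1], [[0, 0, 1], [0, 0, 0], -1], [[0, 0, 1], [0, 0, 0], -1]]'

```text
clock: 38.33
ee_pos: [0.6694, -0.0856, 0.2718]
tcp_rot: [3.142, -0.0, -2.949]
contact_force: [0.9, 0.9, 0.6]
opening: 0.0859
grip_force: 0.0
```

step_arm --rows '[[[-0.478, -0.406, 0.1], [0, 0, -1], -1], [[-0.478, -0.406, 0], [0, 0, -1], -1], [[-0.478, -0.406, 0], [0, 0, -1], -1], [[-0.478, -0.406, 0], [0, 0, -1], -1], [[-0.478, -0.406, 0], [0, 0, -1], -1], [[-0.478, -0.406, 0], [0, 0, -1], -1], [[-0.478, -0.406, 0], [0, 0, -1], -1], [[-0.478, -0.406, 0], [0, 0, -1], -1], [[-0.478, -0.406, 0], [0, 0, -1], -1], [[-0.478, -0.406, 0], [0, 0, -1], -1], [[-0.478, -0.406, 0], [0, 0, -1], -1], [[-0.478, -0.406, 0], [0, 0, -1], -1]]'

```text
clock: 39.33
ee_pos: [0.4968, -0.2324, 0.2737]
tcp_rot: [3.141, 0.001, 2.493]
contact_force: [-1.1, -0.0, -1.2]
opening: 0.0854
grip_force: 0.0
```

step_arm --rows '[[[-0.478, -0.406, 0], [0, 0, -1], -1], [[-0.478, -0.406, 0], [0, 0, -1], -1], [[-0.478, -0.406, 0], [0, 0, -1], -1], [[-0.478, -0.406, 0], [0, 0, -1], -1], [[-0.478, -0.406, 0], [0, 0, -1], -1], [[0, 0, 0], [0, 0, 0], -1], [[0, 0, 0], [0, 0, 0], -1], [[0, 0, 0], [0, 0, 0], -1], [[0, 0, 0], [0, 0, 0], -1]]'

```text
clock: 40.08
ee_pos: [0.4265, -0.2923, 0.2735]
tcp_rot: [3.141, 0.0, 2.149]
contact_force: [-0.1, -0.0, 0.4]
opening: 0.0849
grip_force: 0.0
```

```bash
python3 - <<'E'
from h import *
d,o=shot("c1",False);w=capfind(d,o,(.405,-.259));print(*fit(d,w[0],w[1],0,o))
t=read_camera("top");np.save("t19.npy",dict(d=t,o=None),allow_pickle=True)
for p,z in(((.5772,-.3774),.138),((.666,.026),.148),((.67,-.087),.148)): capfind(t,None,p,z)
E
```

```text
40.0833 [ 0.4265 -0.2923  0.2735] [3.1412e+00 2.0000e-04 2.1488e+00] [-0.14 -0.02  0.39] [0.029 0.034 0.024] q6 0.392
cap px [285.5 147.5  36. ] exp r 34.9 world [ 0.401 -0.256  0.138]
[ 0.4022 -0.256   1.5398] 730.0
cap px [457.5 205.5  12.4] exp r 11.9 world [ 0.5794 -0.3783  0.138 ]
cap px [264.5 158.5  12.1] exp r 13.0 world [0.6633 0.0265 0.148 ]
cap px [317.5 161.5  13.2] exp r 12.9 world [ 0.6605 -0.0825  0.148 ]
```

step_arm --rows '[[[-0.39, 0.57, 0], [0, 0, 0], -1], [[-0.39, 0.57, 0], [0, 0, 0], -1], [[0, 0, -0.5], [0, 0, 0], -1], [[0, 0, -0.9], [0, 0, 0], -1], [[0, 0, -0.9], [0, 0, 0], -1], [[0, 0, -0.9], [0, 0, 0], -1], [[0, 0, -0.9], [0, 0, 0], -1], [[0, 0, -0.5], [0, 0, 0], -1], [[0, 0, -0.28], [0, 0, 0], -1], [[0, 0, 0], [0, 0, 0], -1], [[0, 0, 0], [0, 0, 0], -1]]'

```text
clock: 41.1
ee_pos: [0.4029, -0.2585, 0.1273]
tcp_rot: [3.142, 0.0, 2.148]
contact_force: [0.2, -0.1, -0.4]
opening: 0.0854
grip_force: 0.0
```

step_arm --rows '[[[0, 0, 0], [0, 0, 0], 1], [[0, 0, 0], [0, 0, 0], 1], [[0, 0, 0], [0, 0, 0], 1], [[0, 0, 0], [0, 0, 0], 1], [[0, 0, 0], [0, 0, 0], 1], [[0, 0, 0], [0, 0, 0], 1]]'

```text
clock: 41.6
ee_pos: [0.4038, -0.2589, 0.1284]
tcp_rot: [3.139, 0.003, 2.148]
contact_force: [2.0, 2.5, 6.9]
opening: 0.0531
grip_force: 37.1
```

step_arm --rows '[[[0, 0, 0.1], [0, 0, 0], 1], [[0, 0, 0.1], [0, 0, 0], 1], [[0, 0, 0], [0, 0, 0], 1], [[0, 0, 0], [0, 0, 0], 1], [[0, 0, 0], [0, 0, 0], 1], [[0, 0, 0], [0, 0, 0], 1]]'

```text
clock: 42.1
ee_pos: [0.4018, -0.2583, 0.1323]
tcp_rot: [-3.141, -0.002, 2.147]
contact_force: [0.5, -0.5, -7.1]
opening: 0.053
grip_force: 37.9
```

step_arm --rows '[[[0, 0, -0.1], [0, 0, 0], 1], [[0, 0, -0.1], [0, 0, 0], 1], [[0, 0, 0], [0, 0, 0], 1], [[0, 0, 0], [0, 0, -1], 1], [[0, 0, 0], [0, 0, -1], 1], [[0, 0, 0], [0, 0, -1], 1]]'

```text
clock: 42.6
ee_pos: [0.4034, -0.2595, 0.1284]
tcp_rot: [3.14, 0.003, 1.935]
contact_force: [-0.1, -0.5, 2.0]
opening: 0.053
grip_force: 38.7
```

```bash
python3 -c "
from h import *
shot('c2',False)"
```

```text
42.6 [ 0.4034 -0.2595  0.1284] [3.1401 0.0034 1.9347] [-0.1  -0.55  1.99] [-0.181  0.26   0.125] q6 0.636
```

step_arm --rows '[[[0, 0, 0.2], [0, 0, 0], 1], [[0, 0, 0.5], [0, 0, 0], 1], [[0, 0, 0.9], [0, 0, 0], 1], [[0, 0, 0.9], [0, 0, 0], 1], [[0, 0, 0.9], [0, 0, 0], 1], [[0, 0, 0], [0, 0, 0], 1], [[0, 0, 0], [0, 0, 0], 1], [[0, 0, 0], [0, 0, 0], 1], [[0, 0, 0], [0, 0, 0], 1], [[0, 0, 0], [0, 0, 0], 1]]'

```text
clock: 43.48
ee_pos: [0.4013, -0.2578, 0.227]
tcp_rot: [-3.139, -0.004, 1.938]
contact_force: [0.2, 0.1, -6.3]
opening: 0.053
grip_force: 39.3
```

```bash
python3 - <<'E'
from h import *
d,o=shot("c3",False);inhand("c3")
im=d["pixels"].astype(int);hsv=cv2.cvtColor(d["pixels"],cv2.COLOR_RGB2HSV)
br=((hsv[:,:,0]<18)&(hsv[:,:,1]>110)&(im[:,:,0]<110)).astype(np.uint8);br[:120]=0;br[260:]=0
n,l,st,c=cv2.connectedComponentsWithStats(br)
for i in range(1,n):
    if st[i,4]>40: print(st[i],c[i].round(1))
E
```

```text
43.4833 [ 0.4013 -0.2578  0.227 ] [-3.139  -0.0035  1.9381] [ 0.24  0.12 -6.31] [-0.048 -0.032  0.019] q6 0.632
stripe [275 159  86  59 403]
deg -11.87 rel tool -122.92 len 0.056 dist from TCP 0.0359
deg -11.86 rel tool -122.91 len 0.053 dist from TCP 0.036
[275 159  86  59 403] [316.8 187.2]
```

step_arm --rows '[[[0.301, 0.492, 0.3], [0, 0, -0.993], 1], [[0.301, 0.492, 0.3], [0, 0, -0.993], 1], [[0.301, 0.492, 0.3], [0, 0, -0.993], 1], [[0.301, 0.492, 0.3], [0, 0, -0.993], 1], [[0.301, 0.492, 0.3], [0, 0, -0.993], 1], [[0.301, 0.492, 0.3], [0, 0, -0.993], 1], [[0.301, 0.492, 0], [0, 0, -0.993], 1], [[0.301, 0.492, 0], [0, 0, -0.993], 1], [[0.301, 0.492, 0], [0, 0, -0.993], 1], [[0.301, 0.492, 0], [0, 0, -0.993], 1], [[0.301, 0.492, 0], [0, 0, -0.993], 1], [[0.301, 0.492, 0], [0, 0, -0.993], 1]]'

```text
clock: 44.53
ee_pos: [0.5107, -0.0806, 0.2818]
tcp_rot: [-3.14, 0.001, 1.103]
contact_force: [0.7, 0.5, -5.8]
opening: 0.0532
grip_force: 39.5
```

step_arm --rows '[[[0.301, 0.492, 0], [0, 0, -0.993], 1], [[0.301, 0.492, 0], [0, 0, -0.993], 1], [[0.301, 0.492, 0], [0, 0, -0.993], 1], [[0.301, 0.492, 0], [0, 0, -0.993], 1], [[0.301, 0.492, 0], [0, 0, -0.993], 1], [[0.301, 0.492, 0], [0, 0, -0.993], 1], [[0.301, 0.492, 0], [0, 0, -0.993], 1], [[0, 0, 0], [0, 0, 0], 1], [[0, 0, 0], [0, 0, 0], 1], [[0, 0, 0], [0, 0, 0], 1], [[0, 0, 0], [0, 0, 0], 1], [[0, 0, 0], [0, 0, 0], 1]]'

```text
clock: 45.53
ee_pos: [0.5736, 0.0212, 0.2828]
tcp_rot: [-3.141, 0.001, 0.62]
contact_force: [0.1, -0.6, -6.3]
opening: 0.0528
grip_force: 39.5
```

```bash
python3 -c "
from h import *
shot('c4',False);inhand('c4')"
```

```text
45.5333 [0.5736 0.0212 0.2828] [-3.1413e+00  7.0000e-04  6.2000e-01] [ 0.15 -0.62 -6.3 ] [-0.042 -0.019 -0.007] q6 2.559
stripe [ 515  167   45   54 1369]
deg -10.27 rel tool -45.79 len 0.0267 dist from TCP 0.082
deg -80.3 rel tool -115.82 len 0.0064 dist from TCP 0.0786
```

step_arm --rows '[[[-0.05, 0.04, -0.5], [0, 0, 0], 1], [[0, 0, -0.8], [0, 0, 0], 1], [[0, 0, -0.8], [0, 0, 0], 1], [[0, 0, -0.8], [0, 0, 0], 1], [[0, 0, -0.6], [0, 0, 0], 1], [[0, 0, -0.3], [0, 0, 0], 1], [[0, 0, 0], [0, 0, 0], 1], [[0, 0, 0], [0, 0, 0], 1], [[0, 0, 0], [0, 0, 0], 1], [[0, 0, 0], [0, 0, 0], 1]]'

```text
clock: 46.42
ee_pos: [0.5738, 0.0231, 0.171]
tcp_rot: [3.14, -0.003, 0.621]
contact_force: [-0.4, -0.6, -6.9]
opening: 0.0531
grip_force: 39.5
```

step_arm --rows '[[[0, 0, -0.15], [0, 0, 0], 1], [[0, 0, -0.15], [0, 0, 0], 1], [[0, 0, -0.15], [0, 0, 0], 1], [[0, 0, -0.1], [0, 0, 0], 1], [[0, 0, -0.1], [0, 0, 0], 1], [[0, 0, 0], [0, 0, 0], 1], [[0, 0, 0], [0, 0, 0], 1], [[0, 0, 0], [0, 0, 0], 1]]'

```text
clock: 47.08
ee_pos: [0.573, 0.0231, 0.1503]
tcp_rot: [3.141, -0.001, 0.621]
contact_force: [-0.6, 0.3, -0.2]
opening: 0.0527
grip_force: 40.2
```

```bash
python3 -c "
from h import *
shot('c5',False)"
```

```text
47.0833 [0.573  0.0231 0.1503] [ 3.1406e+00 -1.3000e-03  6.2060e-01] [-0.58  0.29 -0.18] [-0.023  0.149  0.01 ] q6 2.561
```

step_arm --rows '[[[0, 0, 0.12], [0, 0, 0], 1], [[-0.085, 0, 0], [0, 0, 0], 1], [[0, 0, 0], [0, 0, 0], 1], [[0, 0, 0], [0, 0, 0], 1], [[0, 0, -0.12], [0, 0, 0], 1], [[0, 0, -0.1], [0, 0, 0], 1], [[0, 0, -0.1], [0, 0, 0], 1], [[0, 0, 0], [0, 0, 0], 1], [[0, 0, 0], [0, 0, 0], 1], [[0, 0, 0], [0, 0, 0], 1]]'

```text
clock: 47.97
ee_pos: [0.5699, 0.0231, 0.1434]
tcp_rot: [-3.142, 0.0, 0.621]
contact_force: [0.7, 1.6, -6.3]
opening: 0.0531
grip_force: 39.4
```

```bash
python3 -c "
from h import *
shot('c6',False)"
```

```text
47.9667 [0.5699 0.0231 0.1434] [-3.1415e+00  1.0000e-04  6.2060e-01] [ 0.71  1.55 -6.31] [-0.055  0.011 -0.055] q6 2.561
```

step_arm --rows '[[[0, 0, -0.08], [0, 0, 0], 1], [[0, 0, -0.1], [0, 0, 0], 1], [[0, 0, 0], [0, 0, 0], 1], [[0, 0, 0], [0, 0, 0], -0.4], [[0, 0, 0], [0, 0, 0], -1], [[0, 0, 0], [0, 0, 0], -1], [[0, 0, 0], [0, 0, 0], -1], [[0, 0, 0.5], [0, 0, 0], -1], [[0, 0, 0.9], [0, 0, 0], -1], [[0, 0, 1], [0, 0, 0], -1], [[0, 0, 1], [0, 0, 0], -1], [[0, 0, 1], [0, 0, 0], -1]]'

```text
clock: 49.02
ee_pos: [0.5697, 0.0231, 0.2716]
tcp_rot: [3.142, -0.0, 0.621]
contact_force: [0.9, 0.0, -0.4]
opening: 0.0856
grip_force: 0.0
```

step_arm --rows '[[[0.01, -0.608, 0.1], [0, 0, 1], -1], [[0.01, -0.608, 0], [0, 0, 1], -1], [[0.01, -0.608, 0], [0, 0, 1], -1], [[0.01, -0.608, 0], [0, 0, 1], -1], [[0.01, -0.608, 0], [0, 0, 1], -1], [[0.01, -0.608, 0], [0, 0, 1], -1], [[0.01, -0.608, 0], [0, 0, 1], -1], [[0.01, -0.608, 0], [0, 0, 1], -1], [[0.01, -0.608, 0], [0, 0, 1], -1], [[0.01, -0.608, 0], [0, 0, 1], -1], [[0.01, -0.608, 0], [0, 0, 1], -1]]'

```text
clock: 49.93
ee_pos: [0.5732, -0.1784, 0.2733]
tcp_rot: [3.141, -0.0, 1.392]
contact_force: [-0.6, 0.4, -0.6]
opening: 0.0853
grip_force: 0.0
```

step_arm --rows '[[[0.01, -0.608, 0], [0, 0, 1], -1], [[0.01, -0.608, 0], [0, 0, 1], -1], [[0.01, -0.608, 0], [0, 0, 1], -1], [[0.01, -0.608, 0], [0, 0, 1], -1], [[0.01, -0.608, 0], [0, 0, 1], -1], [[0.01, -0.608, 0], [0, 0, 1], -1], [[0.01, -0.608, 0], [0, 0, 1], -1], [[0.01, -0.608, 0], [0, 0, 1], -1], [[0.01, -0.608, 0], [0, 0, 1], -1], [[0.01, -0.608, 0], [0, 0, 1], -1], [[0.01, -0.608, 0], [0, 0, 1], -1], [[0, 0, 0], [0, 0, 0], -1]]'

```text
clock: 50.93
ee_pos: [0.5758, -0.3816, 0.2723]
tcp_rot: [-3.14, 0.001, 2.155]
contact_force: [-0.8, 0.7, -0.0]
opening: 0.0855
grip_force: 0.0
```

step_arm --rows '[[[0, 0, 0], [0, 0, 0], -1], [[0, 0, 0], [0, 0, 0], -1], [[0, 0, 0], [0, 0, 0], -1]]'

```text
clock: 51.18
ee_pos: [0.5767, -0.3773, 0.2733]
tcp_rot: [3.141, -0.0, 2.157]
contact_force: [-1.1, 0.4, 0.8]
opening: 0.0853
grip_force: 0.0
```

```bash
python3 - <<'E'
from h import *
d,o=shot("d1",False);w=capfind(d,o,(.5765,-.377));print(*fit(d,w[0],w[1],0,o))
t=read_camera("top");np.save("t20.npy",dict(d=t,o=None),allow_pickle=True)
for p,z in(((.666,.026),.148),((.67,-.087),.148),((.572,.022),.148)): capfind(t,None,p,z)
E
```

```text
51.1833 [ 0.5767 -0.3773  0.2733] [ 3.1414e+00 -2.0000e-04  2.1569e+00] [-1.06  0.35  0.83] [-0.013  0.017  0.031] q6 0.405
cap px [286.5 205.5  33. ] exp r 33.7 world [ 0.5771 -0.3794  0.138 ]
[ 0.5781 -0.3802  1.1138] 912.0
cap px [264.5 157.5  12.1] exp r 13.0 world [0.6654 0.0266 0.148 ]
cap px [318.5 161.5  13.4] exp r 12.9 world [ 0.6605 -0.0845  0.148 ]
cap px [264.5 200.5  13.2] exp r 13.4 world [0.5761 0.0237 0.148 ]
```

step_arm --rows '[[[0.03, -0.09, 0], [0, 0, 0], -1], [[0, 0, -0.5], [0, 0, 0], -1], [[0, 0, -0.9], [0, 0, 0], -1], [[0, 0, -0.9], [0, 0, 0], -1], [[0, 0, -0.9], [0, 0, 0], -1], [[0, 0, -0.9], [0, 0, 0], -1], [[0, 0, -0.5], [0, 0, 0], -1], [[0, 0, -0.27], [0, 0, 0], -1], [[0, 0, 0], [0, 0, 0], -1], [[0, 0, 0], [0, 0, 0], -1], [[0, 0, 0], [0, 0, 0], -1]]'

```text
clock: 52.2
ee_pos: [0.5785, -0.3815, 0.129]
tcp_rot: [3.14, 0.003, 2.157]
contact_force: [0.7, -0.4, 0.2]
opening: 0.0854
grip_force: 0.0
```

step_arm --rows '[[[0, 0, 0], [0, 0, 0], 1], [[0, 0, 0], [0, 0, 0], 1], [[0, 0, 0], [0, 0, 0], 1], [[0, 0, 0], [0, 0, 0], 1], [[0, 0, 0], [0, 0, 0], 1], [[0, 0, 0], [0, 0, 0], 1]]'

```text
clock: 52.7
ee_pos: [0.5782, -0.3812, 0.1285]
tcp_rot: [3.14, 0.002, 2.157]
contact_force: [0.6, 0.4, 6.6]
opening: 0.053
grip_force: 36.9
```

step_arm --rows '[[[0, 0, 0.1], [0, 0, 0], 1], [[0, 0, 0.1], [0, 0, 0], 1], [[0, 0, 0], [0, 0, 0], 1], [[0, 0, 0], [0, 0, 0], 1], [[0, 0, 0], [0, 0, 0], 1], [[0, 0, 0], [0, 0, 0], 1]]'

```text
clock: 53.2
ee_pos: [0.5777, -0.381, 0.1328]
tcp_rot: [3.141, 0.0, 2.157]
contact_force: [1.8, -0.3, -0.2]
opening: 0.0531
grip_force: 37.7
```

step_arm --rows '[[[0, 0, -0.1], [0, 0, 0], 1], [[0, 0, -0.1], [0, 0, 0], 1], [[0, 0, 0], [0, 0, -1], 1], [[0, 0, 0], [0, 0, -1], 1], [[0, 0, 0], [0, 0, -1], 1], [[0, 0, 0], [0, 0, -1], 1], [[0, 0, 0], [0, 0, -1], 1], [[0, 0, 0], [0, 0, -1], 1], [[0, 0, 0], [0, 0, -1], 1], [[0, 0, 0], [0, 0, -1], 1], [[0, 0, 0], [0, 0, -1], 1], [[0, 0, 0], [0, 0, -1], 1]]'

```text
clock: 54.2
ee_pos: [0.5763, -0.3816, 0.1285]
tcp_rot: [-3.14, 0.002, 1.454]
contact_force: [-3.2, -0.2, 6.8]
opening: 0.0533
grip_force: 38.5
```

```bash
python3 -c "
from h import *
shot('d3',False)"
```

```text
54.2 [ 0.5763 -0.3816  0.1285] [-3.1405e+00  1.8000e-03  1.4542e+00] [-3.21 -0.21  6.85] [-0.043  0.603  0.022] q6 1.103
```

step_arm --rows '[[[0, 0, 0], [0, 0, -1], 1], [[0, 0, 0], [0, 0, -1], 1], [[0, 0, 0], [0, 0, -1], 1], [[0, 0, 0], [0, 0, -1], 1], [[0, 0, 0], [0, 0, -1], 1], [[0, 0, 0], [0, 0, -1], 1], [[0, 0, 0], [0, 0, -1], 1]]'

```text
clock: 54.83
ee_pos: [0.5752, -0.3812, 0.1286]
tcp_rot: [-3.139, 0.002, 0.965]
contact_force: [-5.4, 1.3, 9.4]
opening: 0.0533
grip_force: 38.7
```

```bash
python3 -c "
from h import *
shot('d4',False)"
```

```text
54.8333 [ 0.5752 -0.3812  0.1286] [-3.1391e+00  2.5000e-03  9.6530e-01] [-5.44  1.26  9.43] [0.333 1.176 0.02 ] q6 1.592
```

step_arm --rows '[[[0, 0, 0], [0, 0, -1], 1], [[0, 0, 0], [0, 0, -1], 1], [[0, 0, 0], [0, 0, -1], 1], [[0, 0, 0], [0, 0, -1], 1], [[0, 0, 0], [0, 0, -1], 1], [[0, 0, 0], [0, 0, -1], 1], [[0, 0, 0], [0, 0, -1], 1]]'

```text
clock: 55.47
ee_pos: [0.5747, -0.3803, 0.1287]
tcp_rot: [-3.139, 0.003, 0.477]
contact_force: [-7.3, 2.6, 11.7]
opening: 0.053
grip_force: 38.8
```

```bash
python3 -c "
from h import *
shot('d5',False)"
```

```text
55.4667 [ 0.5747 -0.3803  0.1287] [-3.1387  0.0034  0.4769] [-7.28  2.6  11.71] [0.826 1.457 0.022] q6 2.081
```

step_arm --rows '[[[0, 0, 0], [0, 0, -1], 1], [[0, 0, 0], [0, 0, -1], 1], [[0, 0, 0], [0, 0, -1], 1], [[0, 0, 0], [0, 0, -1], 1], [[0, 0, 0], [0, 0, -1], 1], [[0, 0, 0], [0, 0, -1], 1]]'

```text
clock: 56.02
ee_pos: [0.5749, -0.3794, 0.1289]
tcp_rot: [-3.139, 0.004, 0.059]
contact_force: [-6.0, 3.8, 13.5]
opening: 0.0531
grip_force: 38.9
```

```bash
python3 -c "
from h import *
shot('d6',False)"
```

```text
56.0167 [ 0.5749 -0.3794  0.1289] [-3.1387  0.0039  0.0586] [-5.97  3.81 13.53] [1.316 1.427 0.045] q6 2.5
```

step_arm --rows '[[[0, 0, 0], [0, 0, -1], 1], [[0, 0, 0], [0, 0, -1], 1], [[0, 0, 0], [0, 0, -1], 1], [[0, 0, 0], [0, 0, -1], 1], [[0, 0, 0], [0, 0, -1], 1]]'

```text
clock: 56.48
ee_pos: [0.5769, -0.3803, 0.1285]
tcp_rot: [-3.141, 0.0, -0.29]
contact_force: [-1.0, 1.4, 6.6]
opening: 0.0533
grip_force: 38.4
```

```bash
python3 -c "
from h import *
shot('d7',False)"
```

```text
56.4833 [ 0.5769 -0.3803  0.1285] [-3.1413e+00  3.0000e-04 -2.8970e-01] [-1.04  1.41  6.64] [0.283 0.125 0.166] q6 2.848
```

step_arm --rows '[[[0, 0, 0], [0, 0, -1], 1], [[0, 0, 0], [0, 0, -1], 1], [[0, 0, 0], [0, 0, 0], 1]]'

```text
clock: 56.78
ee_pos: [0.5772, -0.3809, 0.1285]
tcp_rot: [3.141, -0.001, -0.429]
contact_force: [0.3, 1.0, 7.7]
opening: 0.0531
grip_force: 38.4
```

```bash
python3 -c "
from h import *
shot('d8',False)"
```

```text
56.7833 [ 0.5772 -0.3809  0.1285] [ 3.1413e+00 -7.0000e-04 -4.2870e-01] [0.26 1.03 7.71] [0.256 0.005 0.024] q6 2.987
```

step_arm --rows '[[[0, 0, 0.15], [0, 0, 0], 1], [[0, 0, 0.05], [0, 0, 0], 1], [[0, 0, 0], [0, 0, 0], 1], [[0, 0, 0], [0, 0, 0], 1], [[0, 0, 0], [0, 0, 0], 1], [[0, 0, 0], [0, 0, 0], 1]]'

```text
clock: 57.33
ee_pos: [0.5767, -0.3806, 0.1316]
tcp_rot: [-3.141, 0.003, -0.427]
contact_force: [-0.4, 0.7, -6.9]
opening: 0.0532
grip_force: 38.0
```

step_arm --rows '[[[0, 0, 0.5], [0, 0, 0], 1], [[0, 0, 0.9], [0, 0, 0], 1], [[0, 0, 0.9], [0, 0, 0], 1], [[0, 0, 0.9], [0, 0, 0], 1], [[0, 0, 0], [0, 0, 0], 1], [[0, 0, 0], [0, 0, 0], 1], [[0, 0, 0], [0, 0, 0], 1], [[0, 0, 0], [0, 0, 0], 1], [[0, 0, 0], [0, 0, 0], 1]]'

```text
clock: 58.08
ee_pos: [0.5763, -0.3802, 0.2258]
tcp_rot: [-3.141, 0.005, -0.427]
contact_force: [-0.1, 0.8, -6.9]
opening: 0.0532
grip_force: 38.9
```

```bash
python3 - <<'E'
from h import *
d,o=shot("d9",False);inhand("d9")
im=d["pixels"].astype(int);hsv=cv2.cvtColor(d["pixels"],cv2.COLOR_RGB2HSV)
br=((hsv[:,:,0]<18)&(hsv[:,:,1]>110)&(im[:,:,0]<110)).astype(np.uint8);br[:120]=0;br[260:]=0
n,l,st,c=cv2.connectedComponentsWithStats(br)
for i in range(1,n):
    if st[i,4]>40: print(st[i],c[i].round(1))
E
```

```text
58.0833 [ 0.5763 -0.3802  0.2258] [-3.1408  0.0054 -0.4266] [-0.14  0.76 -6.86] [-0.034  0.012 -0.002] q6 2.985
stripe [270 154  76  25 329]
deg -129.78 rel tool -105.34 len 0.0409 dist from TCP 0.0451
deg -129.86 rel tool -105.42 len 0.0387 dist from TCP 0.0452
[270 154  76  25 329] [306.9 165.6]
[  0 213  15  23 181] [  4.7 226.2]
```

step_arm --rows '[[[0, 0.3, 0.55], [0, 0, 1], 1], [[0, 0.4, 0.55], [0, 0, 1], 1], [[0, 0.4, 0.55], [0, 0, 1], 1], [[0, 0.4, 0.55], [0, 0, 1], 1], [[0, 0.4, 0], [0, 0, 1], 1], [[0, 0.4, 0], [0, 0, 1], 1], [[0, 0.4, 0], [0, 0, 1], 1], [[0, 0.4, 0], [0, 0, 1], 1], [[0, 0.4, 0], [0, 0, 1], 1], [[0, 0.4, 0], [0, 0, 1], 1], [[0, 0.4, 0], [0, 0, 1], 1], [[0, 0.4, 0], [0, 0, 1], 1]]'

```text
clock: 59.13
ee_pos: [0.5771, -0.2392, 0.2939]
tcp_rot: [-3.14, 0.001, 0.415]
contact_force: [-0.5, -0.1, -7.0]
opening: 0.053
grip_force: 39.2
```

step_arm --rows '[[[0, 0.4, 0], [0, 0, 1], 1], [[0, 0.4, 0], [0, 0, 1], 1], [[0, 0.4, 0], [0, 0, 1], 1], [[0, 0.4, 0], [0, 0, 1], 1], [[0, 0.4, 0], [0, 0, 1], 1], [[0, 0.4, 0], [0, 0, 1], 1], [[0, 0.4, 0], [0, 0, 1], 1], [[0, 0.4, 0], [0, 0, 1], 1], [[0, 0.4, 0], [0, 0, 1], 1], [[0, 0.4, 0], [0, 0, 1], 1], [[0, 0.4, 0], [0, 0, 1], 1], [[0, 0.3, 0], [0, 0, 1], 1]]'

```text
clock: 60.13
ee_pos: [0.577, -0.0978, 0.2941]
tcp_rot: [-3.14, -0.0, 1.253]
contact_force: [0.7, -0.7, -6.0]
opening: 0.0528
grip_force: 39.2
```

step_arm --rows '[[[0, 0.2, 0], [0, 0, 1], 1], [[0, 0.1, 0], [0, 0, 1], 1], [[0, 0, 0], [0, 0, 1], 1], [[0, 0, 0], [0, 0, 1], 1], [[0, 0, 0], [0, 0, 1], 1], [[0, 0, 0], [0, 0, 1], 1], [[0, 0, 0], [0, 0, 1], 1], [[0, 0, 0], [0, 0, 1], 1], [[0, 0, 0], [0, 0, 1], 1], [[0, 0, 0], [0, 0, 0.1], 1], [[0, 0, 0], [0, 0, 0], 1], [[0, 0, 0], [0, 0, 0], 1]]'

```text
clock: 61.13
ee_pos: [0.5773, -0.0899, 0.2945]
tcp_rot: [-3.141, -0.0, 1.883]
contact_force: [0.3, 0.6, -6.4]
opening: 0.0528
grip_force: 39.2
```

step_arm --rows '[[[0, 0, 0], [0, 0, 0], 1], [[0, 0, 0], [0, 0, 0], 1], [[0, 0, 0], [0, 0, 0], 1]]'

```text
clock: 61.38
ee_pos: [0.5774, -0.0899, 0.295]
tcp_rot: [3.142, 0.0, 1.884]
contact_force: [0.4, 0.4, -6.8]
opening: 0.0529
grip_force: 39.2
```

```bash
python3 - <<'E'
from h import *
d,o=shot("d10",False);inhand("d10")
t=np.load("t20.npy",allow_pickle=True).item()["d"];hsv=cv2.cvtColor(t["pixels"],cv2.COLOR_RGB2HSV)
for n,(x,y) in dict(BL=(.664,.027),BR=(.6690,-.0850),FL=(.5715,.0233)).items():
    p=proj(t,[[x,y,.148]])[0];a=proj(t,[[x+.027*np.cos(k),y+.027*np.sin(k),.148] for k in np.linspace(0,6.28,20)])
    yy,xx=np.mgrid[:420,:560];m=(np.hypot(xx-p[0],yy-p[1])<19)&(hsv[:,:,1]<45)&(hsv[:,:,2]>115)
    q=np.array([xx[m].mean(),yy[m].mean()]);print(n,"pred",p.round(1),"seen",q.round(1),m.sum(),"world",back(t,q,.148).round(4))
    mt=(np.hypot(xx-p[0],yy-p[1])<40)&(hsv[:,:,0]>80)&(hsv[:,:,0]<105)&(hsv[:,:,1]>70);print("  teal bbox",xx[mt].min(),xx[mt].max(),yy[mt].min(),yy[mt].max())
E
```

```text
61.3833 [ 0.5774 -0.0899  0.295 ] [3.1416 0.     1.8839] [ 0.36  0.44 -6.79] [-0.016 -0.037 -0.017] q6 1.103
stripe [270 154  76  25 321]
deg 2.59 rel tool -105.34 len 0.0409 dist from TCP 0.0457
deg 2.68 rel tool -105.25 len 0.0387 dist from TCP 0.0459
BL pred [264.3 158.2] seen [263.8 154.1] 662 world [0.6725 0.0282 0.148 ]
  teal bbox 234 304 150 195
BR pred [318.8 157.5] seen [319.7 153. ] 653 world [ 0.6786 -0.0867  0.148 ]
  teal bbox 279 341 149 184
FL pred [264.6 202.8] seen [264.5 200.8] 528 world [0.5755 0.0236 0.148 ]
  teal bbox 246 299 165 235
```

step_arm --rows '[[[-0.063, 0.04, -0.5], [0, 0, 0], 1], [[0, 0, -0.8], [0, 0, 0], 1], [[0, 0, -0.8], [0, 0, 0], 1], [[0, 0, -0.8], [0, 0, 0], 1], [[0, 0, -0.6], [0, 0, 0], 1], [[0, 0, -0.5], [0, 0, 0], 1], [[0, 0, -0.2], [0, 0, 0], 1], [[0, 0, 0], [0, 0, 0], 1], [[0, 0, 0], [0, 0, 0], 1], [[0, 0, 0], [0, 0, 0], 1], [[0, 0, 0], [0, 0, 0], 1]]'

```text
clock: 62.35
ee_pos: [0.5766, -0.0889, 0.1707]
tcp_rot: [3.139, 0.001, 1.884]
contact_force: [-0.0, -0.4, -6.4]
opening: 0.0529
grip_force: 39.2
```

step_arm --rows '[[[0, 0, -0.15], [0, 0, 0], 1], [[0, 0, -0.15], [0, 0, 0], 1], [[0, 0, -0.15], [0, 0, 0], 1], [[0, 0, -0.1], [0, 0, 0], 1], [[0, 0, -0.1], [0, 0, 0], 1], [[0, 0, 0], [0, 0, 0], 1], [[0, 0, 0], [0, 0, 0], 1], [[0, 0, 0], [0, 0, 0], 1], [[0, 0, 0], [0, 0, 0], 1]]'

```text
clock: 63.1
ee_pos: [0.5758, -0.0889, 0.1503]
tcp_rot: [3.141, 0.001, 1.884]
contact_force: [-2.2, -0.4, 3.8]
opening: 0.0532
grip_force: 40.0
```

```bash
python3 -c "
from h import *
shot('d11',False)"
```

```text
63.1 [ 0.5758 -0.0889  0.1503] [3.1407e+00 7.0000e-04 1.8842e+00] [-2.2  -0.36  3.81] [-0.106  0.65   0.071] q6 1.104
```

step_arm --rows '[[[0, 0, 0.2], [0, 0, 0], 1], [[-0.1, 0, 0], [0, 0, 0], 1], [[0, 0, 0], [0, 0, 0], 1], [[0, 0, 0], [0, 0, 0], 1], [[0, 0, -0.15], [0, 0, 0], 1], [[0, 0, -0.1], [0, 0, 0], 1], [[0, 0, -0.1], [0, 0, 0], 1], [[0, 0, 0], [0, 0, 0], 1], [[0, 0, 0], [0, 0, 0], 1], [[0, 0, 0], [0, 0, 0], 1]]'

```text
clock: 63.98
ee_pos: [0.5747, -0.0892, 0.1501]
tcp_rot: [3.135, 0.004, 1.884]
contact_force: [-3.5, 0.9, 17.5]
opening: 0.053
grip_force: 41.6
```

```bash
python3 -c "
from h import *
shot('d12',False)"
```

```text
63.9833 [ 0.5747 -0.0892  0.1501] [3.1347 0.004  1.8842] [-3.5   0.89 17.49] [ 0.052  1.42  -0.005] q6 1.104
```

step_arm --rows '[[[0, 0, 0.4], [0, 0, 0], 1], [[0.18, 0, 0], [0, 0, 0], 1], [[0, 0, 0], [0, 0, 0], 1], [[0, 0, 0], [0, 0, 0], 1], [[0, 0, -0.15], [0, 0, 0], 1], [[0, 0, -0.1], [0, 0, 0], 1], [[0, 0, -0.1], [0, 0, 0], 1], [[0, 0, -0.05], [0, 0, 0], 1], [[0, 0, 0], [0, 0, 0], 1], [[0, 0, 0], [0, 0, 0], 1], [[0, 0, 0], [0, 0, 0], 1]]'

```text
clock: 64.95
ee_pos: [0.5793, -0.0913, 0.1488]
tcp_rot: [3.138, 0.007, 1.882]
contact_force: [-4.0, -5.1, 13.4]
opening: 0.0533
grip_force: 42.6
```

```bash
python3 -c "
from h import *
shot('d13',False)"
```

```text
64.95 [ 0.5793 -0.0913  0.1488] [3.1378 0.0067 1.8825] [-4.   -5.14 13.45] [-0.96   1.07   0.056] q6 1.105
```

step_arm --rows '[[[0, 0, 0.3], [0, 0, 0], 1], [[-0.02, -0.1, 0], [0, 0, 0], 1], [[0, 0, 0], [0, 0, 0], 1], [[0, 0, 0], [0, 0, 0], 1], [[0, 0, -0.15], [0, 0, 0], 1], [[0, 0, -0.1], [0, 0, 0], 1], [[0, 0, -0.1], [0, 0, 0], 1], [[0, 0, 0], [0, 0, 0], 1], [[0, 0, 0], [0, 0, 0], 1], [[0, 0, 0], [0, 0, 0], 1]]'

```text
clock: 65.83
ee_pos: [0.5802, -0.0913, 0.1482]
tcp_rot: [3.133, 0.003, 1.885]
contact_force: [-0.6, 1.9, 17.1]
opening: 0.0527
grip_force: 46.5
```

```bash
python3 - <<'E'
from h import *
d,o=shot("d14",False);inhand("d14")
E
```

```text
65.8333 [ 0.5802 -0.0913  0.1482] [3.1335 0.0032 1.8853] [-0.55  1.9  17.06] [0.207 1.158 0.01 ] q6 1.1
stripe [268 153  75  25 336]
deg 2.12 rel tool -105.9 len 0.0404 dist from TCP 0.0459
deg 1.88 rel tool -106.14 len 0.0383 dist from TCP 0.0459
```

```bash
python3 - <<'E'
from h import *
d,o=load("d14");g=cv2.cvtColor(d['pixels'],cv2.COLOR_RGB2GRAY).astype(int)
# predicted pocket corners & tub base corners for nominal geometry, in pixels
def rect(x,y,a,hx,hy,z):
    c,s=np.cos(a),np.sin(a);return [[x+c*u-s*v,y+s*u+c*v,z] for u,v in((hx,hy),(hx,-hy),(-hx,-hy),(-hx,hy))]
print("pocket outline .577,-.0895:",proj(d,rect(.577,-.0895,.045,.0373,.0473,.022),o).round(0).tolist())
b=o["ee_pos"];print("tub base:",proj(d,rect(b[0],b[1],.045,.032,.042,.021),o).round(0).tolist())
for r in range(126,160,3): print(r,g[r,216:376:2].tolist())
E
```

```text
pocket outline .577,-.0895: [[348.0, 157.0], [312.0, 267.0], [223.0, 245.0], [250.0, 130.0]]
tub base: [[342.0, 165.0], [310.0, 262.0], [234.0, 243.0], [259.0, 142.0]]
126 [184, 186, 185, 186, 186, 186, 185, 184, 185, 186, 186, 186, 185, 136, 111, 112, 109, 112, 110, 108, 106, 109, 109, 107, 108, 109, 108, 110, 108, 107, 107, 106, 107, 110, 108, 108, 107, 109, 108, 109, 106, 112, 110, 109, 110, 109, 110, 109, 109, 107, 109, 110, 108, 108, 96, 91, 89, 89, 90, 91, 88, 87, 81, 79, 109, 111, 112, 114, 107, 120, 44, 47, 52, 55, 61, 64, 70, 75, 78, 82]
129 [184, 185, 185, 185, 187, 185, 186, 186, 187, 184, 186, 186, 186, 112, 111, 112, 109, 110, 109, 107, 108, 108, 107, 106, 109, 108, 106, 107, 108, 108, 105, 109, 107, 106, 108, 109, 108, 110, 109, 108, 107, 108, 107, 109, 109, 109, 109, 109, 109, 108, 109, 109, 110, 107, 110, 109, 109, 109, 108, 101, 90, 90, 90, 90, 91, 88, 87, 82, 85, 79, 36, 75, 80, 90, 93, 66, 46, 53, 54, 56]
132 [185, 187, 186, 185, 186, 186, 186, 186, 186, 186, 185, 186, 153, 108, 110, 111, 111, 110, 87, 71, 62, 64, 73, 91, 107, 107, 106, 108, 107, 107, 108, 107, 106
[... 2975 characters left out ...]
, 173, 108, 107, 108, 108, 108, 91, 76, 48, 55, 58, 58, 60, 67, 66, 66, 66, 62, 58, 52, 57, 57, 57, 56, 62, 99, 101, 104, 104, 104, 103, 103, 104, 103, 103, 101, 102, 105, 104, 102, 103, 79, 67, 72, 100, 103, 104, 105, 105, 97, 78, 69, 68, 68, 70, 71, 80, 96, 105, 106, 108, 110, 109, 109, 108, 106, 106, 109, 108, 106, 106]
159 [185, 187, 187, 187, 185, 186, 188, 185, 185, 149, 106, 108, 110, 110, 108, 83, 53, 52, 59, 59, 60, 64, 65, 66, 64, 72, 117, 109, 103, 106, 79, 65, 60, 55, 55, 56, 57, 55, 64, 86, 96, 103, 104, 104, 102, 103, 103, 102, 101, 101, 104, 104, 103, 104, 103, 91, 65, 101, 105, 105, 105, 105, 103, 105, 75, 64, 69, 74, 85, 110, 108, 107, 106, 108, 105, 106, 107, 108, 107, 107]
```

```bash
python3 - <<'E'
from h import *
d,o=load("d14");g=cv2.cvtColor(d['pixels'],cv2.COLOR_RGB2GRAY).astype(int)
for r in range(157,190,3): print(r,g[r,316:372].tolist())
for r in range(137,146,1): print(r,g[r,244:272].tolist())
E
```

```text
157 [103, 102, 95, 92, 76, 66, 65, 72, 89, 92, 101, 100, 102, 106, 106, 104, 106, 106, 103, 106, 96, 88, 75, 69, 68, 66, 65, 68, 69, 70, 72, 70, 71, 79, 81, 97, 104, 104, 110, 108, 110, 110, 106, 109, 110, 106, 109, 106, 107, 107, 107, 108, 106, 109, 108, 106]
160 [103, 103, 103, 101, 101, 104, 103, 102, 104, 102, 101, 101, 101, 94, 76, 88, 103, 105, 103, 105, 105, 103, 104, 106, 103, 105, 105, 105, 51, 34, 30, 65, 76, 76, 75, 73, 97, 109, 109, 109, 108, 108, 106, 107, 106, 109, 107, 107, 106, 107, 107, 107, 107, 109, 108, 106]
163 [102, 102, 102, 103, 100, 100, 100, 103, 103, 103, 103, 102, 101, 103, 103, 101, 85, 63, 76, 97, 104, 105, 104, 104, 103, 105, 106, 55, 32, 33, 65, 74, 75, 76, 74, 98, 109, 108, 107, 108, 107, 107, 108, 108, 108, 108, 106, 104, 107, 105, 107, 109, 108, 107, 108, 108]
166 [57, 66, 86, 87, 96, 98, 98, 100, 100, 101, 101, 99, 102, 103, 103, 101, 102, 104, 86, 66, 57, 76, 102, 105, 105, 104, 54, 31, 35, 63, 74, 73, 72, 74, 97, 109, 108, 108, 107, 107, 107, 107, 106, 105, 107, 105, 106, 105, 106, 106, 107, 107, 106, 107, 108, 103]
169 [59, 57, 58, 58, 57, 57, 5
[... 2211 characters left out ...]
, 102, 107, 107, 109, 105, 108, 107, 105, 106, 106, 97, 102, 106, 106, 105, 107]
141 [109, 110, 109, 108, 109, 100, 84, 79, 79, 79, 56, 94, 105, 95, 95, 84, 82, 83, 73, 71, 63, 60, 62, 63, 73, 91, 94, 104]
142 [110, 111, 111, 110, 109, 99, 86, 77, 78, 78, 62, 95, 88, 64, 59, 58, 58, 59, 58, 59, 62, 64, 63, 61, 71, 68, 64, 72]
143 [109, 108, 109, 110, 110, 93, 80, 79, 77, 71, 82, 80, 62, 57, 56, 58, 57, 60, 58, 60, 64, 62, 65, 64, 90, 103, 97, 80]
144 [110, 110, 109, 109, 107, 89, 80, 78, 78, 69, 73, 57, 57, 56, 59, 60, 61, 57, 60, 61, 64, 64, 64, 63, 97, 104, 105, 104]
145 [108, 109, 108, 108, 102, 85, 78, 79, 78, 55, 60, 57, 57, 58, 60, 59, 62, 61, 62, 63, 63, 64, 65, 61, 96, 102, 103, 103]
```

step_arm --rows '[[[0, 0, 0.3], [0, 0, 0], 1], [[0.12, -0.03, 0], [0, 0, 0], 1], [[0, 0, 0], [0, 0, 0], 1], [[0, 0, 0], [0, 0, 0], 1], [[0, 0, -0.15], [0, 0, 0], 1], [[0, 0, -0.1], [0, 0, 0], 1], [[0, 0, -0.1], [0, 0, 0], 1], [[0, 0, 0], [0, 0, 0], 1], [[0, 0, 0], [0, 0, 0], 1], [[0, 0, 0], [0, 0, 0], 1]]'

```text
clock: 66.72
ee_pos: [0.5836, -0.0925, 0.1468]
tcp_rot: [3.134, 0.004, 1.885]
contact_force: [-1.2, 1.8, 18.7]
opening: 0.0528
grip_force: 47.3
```

```bash
python3 - <<'E'
from h import *
d,o=shot("d15",False);inhand("d15")
E
```

```text
66.7167 [ 0.5836 -0.0925  0.1468] [3.1339 0.0036 1.885 ] [-1.22  1.82 18.7 ] [0.08  1.322 0.011] q6 1.099
stripe [273 153  73  30 293]
deg -2.24 rel tool -110.24 len 0.0404 dist from TCP 0.0449
deg -2.24 rel tool -110.24 len 0.0382 dist from TCP 0.0451
```

step_arm --rows '[[[0, 0, 0.4], [0, 0, 0], 1], [[0, 0, 0.8], [0, 0, 0], 1], [[0, 0, 0.8], [0, 0, 0], 1], [[0, 0, 0.8], [0, 0, 0], 1], [[0, 0, 0.8], [0, 0, 0], 1], [[0, 0, 0.4], [0, 0, 0], 1], [[0, 0, 0], [0, 0, 0], 1], [[0, 0, 0], [0, 0, 0], 1], [[0, 0, 0], [0, 0, 0], 1], [[0, 0, 0], [0, 0, 0], 1], [[0, 0, 0], [0, 0, 0], 1], [[0, 0, 0], [0, 0, 0], 1]]'

```text
clock: 67.77
ee_pos: [0.5804, -0.0925, 0.2606]
tcp_rot: [-3.139, -0.001, 1.884]
contact_force: [0.9, 0.2, -5.6]
opening: 0.0528
grip_force: 42.9
```

```bash
python3 - <<'E'
from h import *
d,o=shot("d16",False);inhand("d16")
g=[cv2.cvtColor(load(n)[0]["pixels"],cv2.COLOR_RGB2GRAY).astype(int) for n in("d10","d16")]
# rib/notch pattern on cap side: compare cap region shift between d10 and d16
for name,sl in dict(cap=(slice(210,340),slice(225,350)),ribs=(slice(200,250),slice(230,345)),label=(slice(140,185),slice(255,360))).items():
    a,b=[np.float32(k[sl]) for k in g]
    w=cv2.createHanningWindow(a.shape[::-1],cv2.CV_32F);print(name,cv2.phaseCorrelate(a,b,w))
# pocket FR: chamfer outline now unobstructed?
def rect(x,y,a,hx,hy,z):
    c,s=np.cos(a),np.sin(a);return [[x+c*u-s*v,y+s*u+c*v,z] for u,v in((hx,hy),(hx,-hy),(-hx,-hy),(-hx,hy))]
print(proj(d,rect(.578,-.0895,.045,.0373,.0473,.022),o).round(0).tolist())
E
```

```text
67.7667 [ 0.5804 -0.0925  0.2606] [-3.1393e+00 -1.1000e-03  1.8843e+00] [ 0.86  0.15 -5.59] [-0.036  0.006  0.028] q6 1.099
stripe [276 151  72  31 321]
deg -2.35 rel tool -110.31 len 0.0397 dist from TCP 0.0462
deg -2.35 rel tool -110.31 len 0.0376 dist from TCP 0.0462
cap ((0.8546042410600094, 2.1342726673933043), 0.9641206188625759)
ribs ((-0.44494475256099264, 0.0023247164727919767), 0.8595722502072652)
label ((2.627184844884951, 1.4596751927437417), 0.5790438738379459)
[[333.0, 138.0], [307.0, 219.0], [244.0, 202.0], [264.0, 118.0]]
```

step_arm --rows '[[[-0.72, -0.72, 0], [0, 0, 0], 1], [[-0.72, -0.72, 0], [0, 0, 0], 1], [[-0.72, -0.72, 0], [0, 0, 0], 1], [[-0.72, -0.72, 0], [0, 0, 0], 1], [[-0.72, -0.72, 0], [0, 0, 0], 1], [[-0.72, -0.72, 0], [0, 0, 0], 1], [[0, 0, -0.8], [0, 0, 0], 1], [[0, 0, -0.9], [0, 0, 0], 1], [[0, 0, -0.9], [0, 0, 0], 1], [[0, 0, -0.9], [0, 0, 0], 1], [[0, 0, -0.5], [0, 0, 0], 1], [[0, 0, 0], [0, 0, 0], 1]]'

```text
clock: 68.82
ee_pos: [0.4484, -0.2209, 0.1381]
tcp_rot: [-3.136, -0.006, 1.884]
contact_force: [-1.2, 1.1, -6.6]
opening: 0.0528
grip_force: 41.3
```

step_arm --rows '[[[0, 0, 0], [0, 0, 0], 1], [[0, 0, 0], [0, 0, 0], 1], [[0, 0, -0.15], [0, 0, 0], 1], [[0, 0, -0.15], [0, 0, 0], 1], [[0, 0, 0], [0, 0, 0], 1], [[0, 0, 0], [0, 0, 0], 1], [[0, 0, 0], [0, 0, 0], 1]]'

```text
clock: 69.4
ee_pos: [0.4514, -0.2222, 0.1332]
tcp_rot: [3.141, 0.0, 1.884]
contact_force: [0.4, 0.2, -6.3]
opening: 0.0528
grip_force: 41.3
```

```bash
python3 - <<'E'
from h import *
d,o=shot("d17",False);inhand("d17");inhand("b15");inhand("b17")
E
```

```text
69.4 [ 0.4514 -0.2222  0.1332] [3.1414e+00 3.0000e-04 1.8843e+00] [ 0.36  0.2  -6.26] [-0.002  0.037  0.059] q6 0.8
stripe [278 151  73  31 333]
deg -2.5 rel tool -110.46 len 0.0404 dist from TCP 0.047
deg -2.48 rel tool -110.44 len 0.0383 dist from TCP 0.0468
stripe [243 177 105  21 552]
deg -87.79 rel tool -98.5 len 0.0581 dist from TCP 0.0317
deg -87.88 rel tool -98.58 len 0.055 dist from TCP 0.0321
stripe [243 178 105  20 542]
deg -87.83 rel tool -98.54 len 0.0581 dist from TCP 0.0314
deg -87.9 rel tool -98.61 len 0.0551 dist from TCP 0.0317
```

step_arm --rows '[[[0, 0, -0.15], [0, 0, 0], 1], [[0, 0, -0.15], [0, 0, 0], 1], [[0, 0, 0], [0, 0, 0], 1], [[0, 0, 0], [0, 0, 0], 1], [[0, 0, 0], [0, 0, 0], 1]]'

```text
clock: 69.87
ee_pos: [0.4525, -0.2217, 0.1282]
tcp_rot: [3.137, 0.002, 1.885]
contact_force: [-7.2, 5.9, 19.9]
opening: 0.053
grip_force: 43.9
```

```bash
python3 - <<'E'
from h import *
d,o=shot("d18",False);inhand("d18")
E
```

```text
69.8667 [ 0.4525 -0.2217  0.1282] [3.1370e+00 1.7000e-03 1.8851e+00] [-7.22  5.86 19.86] [ 1.227  1.476 -0.055] q6 0.8
stripe [279 152  73  32 321]
deg -3.41 rel tool -111.41 len 0.0408 dist from TCP 0.0463
deg -3.39 rel tool -111.4 len 0.0386 dist from TCP 0.0462
```

step_arm --rows '[[[0, 0, 0], [0, 0, -1], 1], [[0, 0, 0], [0, 0, -1], 1], [[0, 0, 0], [0, 0, -1], 1], [[0, 0, 0], [0, 0, -1], 1]]'

```text
clock: 70.25
ee_pos: [0.4552, -0.2233, 0.1279]
tcp_rot: [3.132, 0.004, 1.603]
contact_force: [2.5, 0.7, 6.1]
opening: 0.053
grip_force: 42.8
```

```bash
python3 - <<'E'
from h import *
d,o=shot("d19",False);inhand("d19")
E
```

```text
70.25 [ 0.4552 -0.2233  0.1279] [3.1316 0.004  1.6027] [2.5  0.71 6.06] [-0.353 -0.549  0.157] q6 1.082
stripe [269 154  76  24 339]
deg -12.99 rel tool -104.82 len 0.0408 dist from TCP 0.0456
deg -12.96 rel tool -104.79 len 0.0386 dist from TCP 0.0457
```

step_arm --rows '[[[0, 0, 0], [0, 0, -1], 1], [[0, 0, 0], [0, 0, -1], 1], [[0, 0, 0], [0, 0, -1], 1], [[0, 0, 0], [0, 0, -1], 1]]'

```text
clock: 70.63
ee_pos: [0.4546, -0.2246, 0.1278]
tcp_rot: [3.132, 0.004, 1.323]
contact_force: [0.2, -1.1, 9.1]
opening: 0.053
grip_force: 42.8
```

```bash
python3 - <<'E'
from h import *
d,o=shot("d20",False);inhand("d20")
E
```

```text
70.6333 [ 0.4546 -0.2246  0.1278] [3.132  0.0041 1.3227] [ 0.17 -1.05  9.14] [-0.616  0.265  0.195] q6 1.361
stripe [269 154  75  24 334]
deg -28.9 rel tool -104.68 len 0.0402 dist from TCP 0.0454
deg -29.0 rel tool -104.78 len 0.0381 dist from TCP 0.0455
```

step_arm --rows '[[[0, 0, 0.3], [0, 0, 0], 1], [[0, 0, 0.9], [0, 0, 0], 1], [[0, 0, 0.9], [0, 0, 0], 1], [[0, 0, 0.9], [0, 0, 0], 1], [[0, 0, 0.9], [0, 0, 0], 1], [[0, 0, 0.9], [0, 0, 0], 1], [[0, 0, 0], [0, 0, 0], 1], [[0, 0, 0], [0, 0, 0], 1]]'

```text
clock: 71.35
ee_pos: [0.452, -0.2225, 0.2688]
tcp_rot: [3.139, 0.0, 1.326]
contact_force: [-0.8, -0.4, -7.0]
opening: 0.0532
grip_force: 41.4
```

step_arm --rows '[[[0.5, 0.55, 0], [0, 0, 0.98], 1], [[0.5, 0.55, 0], [0, 0, 0.98], 1], [[0.5, 0.55, 0], [0, 0, 0.98], 1], [[0.5, 0.55, 0], [0, 0, 0.98], 1], [[0.5, 0.55, 0], [0, 0, 0.98], 1], [[0.5, 0.55, 0], [0, 0, 0.98], 1], [[0.5, 0.55, 0], [0, 0, 0.98], 1], [[0.5, 0.55, 0], [0, 0, 0.98], 1], [[0, 0, 0], [0, 0, 0], 1], [[0, 0, 0], [0, 0, 0], 1], [[0, 0, 0], [0, 0, 0], 1], [[0, 0, 0], [0, 0, 0], 1]]'

```text
clock: 72.35
ee_pos: [0.5701, -0.0906, 0.2663]
tcp_rot: [-3.138, -0.001, 1.872]
contact_force: [-0.9, -0.2, -6.0]
opening: 0.053
grip_force: 41.2
```

```bash
sed -i 's/br\[:150\]=0;br\[240:\]=0/br[:140]=0;br[240:]=0;br[:,:225]=0;br[:,365:]=0/' h.py; python3 - <<'E'
from h import *
d,o=shot("d21",False);inhand("d21")
for n in("c4","c5","c6","a5","a6"): print(n);inhand(n)
E
```

```text
72.35 [ 0.5701 -0.0906  0.2663] [-3.1384e+00 -1.3000e-03  1.8720e+00] [-0.9  -0.15 -6.03] [-0.047 -0.031 -0.015] q6 1.112
stripe [270 154  74  24 330]
deg 1.85 rel tool -105.41 len 0.0397 dist from TCP 0.0457
deg 1.89 rel tool -105.37 len 0.0376 dist from TCP 0.0458
c4
stripe [275 160  86  58 404]
deg -87.36 rel tool -122.89 len 0.056 dist from TCP 0.0356
deg -87.38 rel tool -122.9 len 0.053 dist from TCP 0.0357
c5
stripe [275 159  86  59 412]
deg -87.37 rel tool -122.93 len 0.056 dist from TCP 0.0356
deg -87.4 rel tool -122.96 len 0.0531 dist from TCP 0.0357
c6
stripe [275 160  86  58 408]
deg -87.31 rel tool -122.87 len 0.056 dist from TCP 0.0356
deg -87.39 rel tool -122.95 len 0.0531 dist from TCP 0.0357
a5
stripe [245 173 103  20 563]
deg 92.38 rel tool -98.65 len 0.0567 dist from TCP 0.0348
deg 92.49 rel tool -98.54 len 0.0537 dist from TCP 0.0349
a6
stripe [245 173 103  20 562]
deg 92.42 rel tool -98.6 len 0.0567 dist from TCP 0.0349
deg 92.5 rel tool -98.53 len 0.0537 dist from TCP 0.0349
```

step_arm --rows '[[[0.28, 0, 0], [0, 0, 0.18], 1], [[0, 0, -0.7], [0, 0, 0], 1], [[0, 0, -0.8], [0, 0, 0], 1], [[0, 0, -0.8], [0, 0, 0], 1], [[0, 0, -0.8], [0, 0, 0], 1], [[0, 0, -0.3], [0, 0, 0], 1], [[0, 0, -0.2], [0, 0, 0], 1], [[0, 0, 0], [0, 0, 0], 1], [[0, 0, 0], [0, 0, 0], 1], [[0, 0, 0], [0, 0, 0], 1], [[0, 0, 0], [0, 0, 0], 1], [[0, 0, 0], [0, 0, 0], 1]]'

```text
clock: 73.4
ee_pos: [0.5805, -0.0903, 0.1614]
tcp_rot: [3.139, 0.001, 1.886]
contact_force: [-0.0, -0.1, -6.8]
opening: 0.0529
grip_force: 41.1
```

```bash
python3 - <<'E'
from h import *
d,o=shot("d22",False);inhand("d22");g=cv2.cvtColor(d['pixels'],cv2.COLOR_RGB2GRAY).astype(int)
for r in range(134,147,2): print(r,g[r,240:276].tolist())
for r in range(160,176,2): print(r,g[r,326:366].tolist())
for c in(285,300,315): print("col",c,g[128:166,c].tolist())
E
```

```text
73.4 [ 0.5805 -0.0903  0.1614] [3.1393e+00 1.2000e-03 1.8857e+00] [-0.04 -0.09 -6.82] [-0.064  0.004 -0.064] q6 1.102
stripe [270 154  74  24 328]
deg 2.53 rel tool -105.51 len 0.0397 dist from TCP 0.0457
deg 2.55 rel tool -105.49 len 0.0376 dist from TCP 0.0458
134 [181, 181, 147, 116, 107, 108, 107, 107, 109, 109, 106, 109, 107, 91, 78, 76, 75, 62, 87, 81, 71, 65, 61, 63, 62, 63, 63, 65, 62, 65, 63, 72, 91, 94, 99, 102]
136 [181, 170, 130, 106, 107, 108, 107, 108, 109, 108, 107, 108, 98, 83, 76, 73, 75, 58, 93, 103, 104, 103, 103, 103, 103, 96, 79, 73, 65, 60, 63, 61, 64, 65, 63, 63]
138 [182, 146, 113, 106, 105, 107, 108, 108, 108, 107, 108, 107, 91, 76, 75, 77, 60, 80, 99, 101, 103, 103, 103, 104, 103, 104, 104, 105, 105, 104, 104, 104, 96, 87, 76, 68]
140 [170, 128, 106, 106, 106, 104, 107, 106, 107, 107, 109, 102, 80, 76, 75, 77, 59, 94, 104, 105, 104, 104, 101, 102, 106, 102, 103, 104, 104, 103, 105, 103, 104, 104, 104, 104]
142 [145, 113, 108, 107, 109, 108, 108, 106, 107, 109, 106, 88, 78, 77, 75, 62, 82, 100, 101, 105, 104, 104, 104, 101, 103, 104, 102, 102, 103, 102, 104, 
[... 1691 characters left out ...]
, 56, 53, 56, 55, 55, 56, 55, 55, 58, 60, 59, 56, 79, 102, 104, 102, 103, 103, 103, 103, 104, 104, 103, 103, 104, 104, 103, 103, 105, 103, 100, 77]
col 285 [105, 104, 106, 105, 105, 103, 105, 103, 105, 103, 73, 65, 64, 74, 103, 104, 104, 103, 98, 65, 95, 100, 101, 101, 102, 102, 99, 101, 98, 81, 52, 55, 56, 60, 87, 100, 115, 162]
col 300 [106, 106, 107, 104, 105, 105, 106, 106, 105, 105, 106, 103, 106, 102, 92, 67, 67, 67, 93, 104, 103, 103, 99, 72, 92, 100, 100, 102, 100, 100, 101, 99, 95, 85, 55, 54, 54, 57]
col 315 [108, 108, 107, 106, 107, 105, 106, 105, 107, 106, 106, 105, 105, 105, 105, 104, 103, 105, 93, 68, 64, 65, 95, 102, 102, 103, 100, 67, 74, 97, 101, 100, 99, 99, 98, 99, 98, 93]
```

```bash
python3 - <<'E'
from h import *
d,o=load("d22");B=lambda p,z:back(d,p,z,o)[:2]
a=.0445;ex=np.array([np.cos(a),np.sin(a)]);ey=np.array([-np.sin(a),np.cos(a)]);T=o["ee_pos"][:2]
f=[B(p,.022) for p in((253,134),(251.5,140),(249.8,146))];b=[B(p,.022) for p in((348.5,160),(346.8,164),(345.5,168))]
l=[B(p,.022) for p in((285,138),(300,142.3),(315,146.3))]
F=np.mean([ex@(p-T) for p in f]);K=np.mean([ex@(p-T) for p in b]);L=np.mean([ey@(p-T) for p in l])
print("pocket front",F.round(4),"back",K.round(4),"span",(K-F).round(4),"centre rel TCP",((F+K)/2).round(4),"left",L.round(4),"-> centre y",(L-.0473).round(4))
for zb in(.0336,.0366):
    c=[B(p,zb) for p in((261,144),(339,168))];e=[B(p,zb) for p in((285,147),(300,151),(315,155))]
    print(zb,"tub corners x",[(ex@(p-T)).round(4) for p in c],"mid",np.mean([ex@(p-T) for p in c]).round(4),"face y",[(ey@(p-T)).round(4) for p in e],"-> centre y",(np.mean([ey@(p-T) for p in e])-.042).round(4))
E
```

```text
pocket front -0.0396 back 0.0369 span 0.0765 centre rel TCP -0.0013 left 0.0486 -> centre y 0.0013
0.0336 tub corners x [np.float64(-0.0314), np.float64(0.0295)] mid -0.0009 face y [np.float64(0.0437), np.float64(0.0438), np.float64(0.0439)] -> centre y 0.0018
0.0366 tub corners x [np.float64(-0.0313), np.float64(0.0289)] mid -0.0012 face y [np.float64(0.0441), np.float64(0.0442), np.float64(0.0443)] -> centre y 0.0022
```

step_arm --rows '[[[0, -0.025, 0], [0, 0, 0], 1], [[0, 0, 0], [0, 0, 0], 1], [[0, 0, -0.1], [0, 0, 0], 1], [[0, 0, -0.1], [0, 0, 0], 1], [[0, 0, -0.1], [0, 0, 0], 1], [[0, 0, -0.1], [0, 0, 0], 1], [[0, 0, -0.1], [0, 0, 0], 1], [[0, 0, 0], [0, 0, 0], 1], [[0, 0, 0], [0, 0, 0], 1], [[0, 0, 0], [0, 0, 0], 1]]'

```text
clock: 74.28
ee_pos: [0.5798, -0.091, 0.145]
tcp_rot: [3.142, 0.0, 1.886]
contact_force: [-0.1, -0.1, -5.9]
opening: 0.0527
grip_force: 41.1
```

```bash
python3 - <<'E'
from h import *
d,o=shot("d23",False);inhand("d23")
E
```

```text
74.2833 [ 0.5798 -0.091   0.145 ] [3.1416 0.     1.8857] [-0.13 -0.13 -5.94] [-0.043  0.053 -0.047] q6 1.1
stripe [270 154  74  24 325]
deg 2.58 rel tool -105.46 len 0.0397 dist from TCP 0.0457
deg 2.57 rel tool -105.47 len 0.0376 dist from TCP 0.0458
```

step_arm --rows '[[[0, 0, -0.1], [0, 0, 0], 1], [[0, 0, -0.1], [0, 0, 0], 1], [[0, 0, -0.08], [0, 0, 0], 1], [[0, 0, 0], [0, 0, 0], 1], [[0, 0, 0], [0, 0, 0], 1], [[0, 0, 0], [0, 0, 0], 1]]'

```text
clock: 74.83
ee_pos: [0.5802, -0.0907, 0.1382]
tcp_rot: [3.139, 0.0, 1.886]
contact_force: [-3.4, 2.6, 6.0]
opening: 0.053
grip_force: 42.2
```

```bash
python3 - <<'E'
from h import *
d,o=shot("d24",False);inhand("d24")
E
```

```text
74.8333 [ 0.5802 -0.0907  0.1382] [3.1395e+00 4.0000e-04 1.8859e+00] [-3.36  2.58  6.03] [0.35  0.669 0.016] q6 1.1
stripe [270 155  75  24 320]
deg 2.51 rel tool -105.54 len 0.0404 dist from TCP 0.0454
deg 2.49 rel tool -105.56 len 0.0382 dist from TCP 0.0455
```

step_arm --rows '[[[0, 0, 0], [0, 0, 0], -0.5], [[0, 0, 0], [0, 0, 0], -0.55], [[0, 0, 0], [0, 0, 0], -0.55], [[0, 0, 0], [0, 0, 0], -0.55], [[0, 0, 0.4], [0, 0, 0], -0.55], [[0, 0, 0.8], [0, 0, 0], -0.55], [[0, 0, 1], [0, 0, 0], -0.55], [[0, 0, 1], [0, 0, 0], -0.55], [[0, 0, 1], [0, 0, 0], -0.55], [[0, 0, 1], [0, 0, 0], -0.55], [[0, 0, 0.5], [0, 0, 0], -0.55], [[0, 0, 0], [0, 0, 0], -0.55]]'

```text
clock: 75.88
ee_pos: [0.5817, -0.0914, 0.3124]
tcp_rot: [3.134, 0.004, 1.885]
contact_force: [-0.1, 0.5, 1.0]
opening: 0.066
grip_force: 0.0
```

step_arm --rows '[[[-0.79, 0.9, 0], [0, 0, 0], -0.55], [[-0.79, 0.9, 0], [0, 0, 0], -0.55], [[-0.79, 0.9, 0], [0, 0, 0], -0.55], [[-0.79, 0.9, 0], [0, 0, 0], -0.55], [[-0.79, 0.9, 0], [0, 0, 0], -0.55], [[-0.79, 0.9, 0], [0, 0, 0], -0.55], [[-0.79, 0.9, 0], [0, 0, 0], -0.55], [[-0.79, 0.9, 0], [0, 0, 0], -0.55], [[-0.79, 0.9, 0], [0, 0, 0], -0.55], [[-0.79, 0.9, 0], [0, 0, 0], -0.55], [[-0.79, 0.9, 0], [0, 0, 0], -0.55], [[-0.79, 0.9, 0], [0, 0, 0], -0.55]]'

```text
clock: 76.88
ee_pos: [0.2937, 0.2337, 0.3065]
tcp_rot: [-3.14, 0.0, 1.885]
contact_force: [0.8, 1.0, -0.4]
opening: 0.0665
grip_force: 0.0
```

step_arm --rows '[[[-0.79, 0.9, 0], [0, 0, 0], -0.55], [[-0.79, 0.9, 0], [0, 0, 0], -0.55], [[-0.4, 0.5, 0], [0, 0, 0], -0.55], [[0, 0, 0], [0, 0, 0], -0.55], [[0, 0, 0], [0, 0, 0], -0.55]]'

```text
clock: 77.3
ee_pos: [0.2351, 0.3022, 0.3065]
tcp_rot: [-3.14, 0.001, 1.889]
contact_force: [-0.2, -0.3, -0.3]
opening: 0.0665
grip_force: 0.0
```

```bash
python3 - <<'E'
from h import *
t=read_camera("top");s=read_camera("side");np.save("fin.npy",dict(t=t,s=s),allow_pickle=True)
from scipy.optimize import least_squares
a=.0435
def teal(d):
    h=cv2.cvtColor(d["pixels"],cv2.COLOR_RGB2HSV);return ((h[:,:,0]>80)&(h[:,:,0]<105)&(h[:,:,1]>70))
for n,(x,y) in dict(BL=(.666,.027),BR=(.670,-.085),FL=(.5717,.0235),FR=(.579,-.0905)).items():
    for nm,d in(("top",t),("side",s)):
        m=teal(d).astype(np.uint8);r=[]
        for z in(-.004,.0,.004,.010,.016,.022):
            # silhouette agreement: teal inside projected body hull minus fraction outside ring
            hull=cv2.convexHull(np.round(proj(d,box(x,y,a,z,z+.094))).astype(np.int32));k=np.zeros(m.shape,np.uint8);cv2.fillConvexPoly(k,hull,1)
            ring=cv2.dilate(k,np.ones((5,5)))-k
            r.append((z,round(float(m[k>0].mean()),3),round(float(m[ring>0].mean()),3)))
        print(n,nm,r)
h=cv2.cvtColor(t["pixels"],cv2.COLOR_RGB2HSV);o=(h[:,:,0]<16)&(h[:,:,1]>170)&(h[:,:,2]>120);yy,xx=np.nonzero(o);k=(xx>225)&(xx<250)&(yy>140)&(yy<170);print("lock button px",xx[k].mean(),yy[k].mean(),k.sum())
print("cap centres")
for n,(x,y) in dict(BL=(.666,.027),BR=(.670,-.085),FL=(.5717,.0235),FR=(.579,-.0905)).items():
    print(n);capfind(t,None,(x,y),.148);capfind(s,None,(x,y),.148)
E
```

```text
BL top [(-0.004, 0.356, 0.0), (0.0, 0.361, 0.0), (0.004, 0.348, 0.0), (0.01, 0.344, 0.0), (0.016, 0.339, 0.0), (0.022, 0.335, 0.0)]
BL side [(-0.004, 0.35, 0.149), (0.0, 0.345, 0.14), (0.004, 0.34, 0.132), (0.01, 0.328, 0.131), (0.016, 0.32, 0.128), (0.022, 0.312, 0.132)]
BR top [(-0.004, 0.339, 0.107), (0.0, 0.341, 0.097), (0.004, 0.355, 0.006), (0.01, 0.349, 0.006), (0.016, 0.343, 0.003), (0.022, 0.342, 0.003)]
BR side [(-0.004, 0.349, 0.113), (0.0, 0.347, 0.102), (0.004, 0.343, 0.099), (0.01, 0.333, 0.093), (0.016, 0.325, 0.087), (0.022, 0.316, 0.116)]
FL top [(-0.004, 0.327, 0.104), (0.0, 0.323, 0.1), (0.004, 0.322, 0.071), (0.01, 0.328, 0.047), (0.016, 0.329, 0.019), (0.022, 0.33, 0.0)]
FL side [(-0.004, 0.348, 0.087), (0.0, 0.348, 0.058), (0.004, 0.352, 0.045), (0.01, 0.345, 0.036), (0.016, 0.334, 0.033), (0.022, 0.325, 0.036)]
FR top [(-0.004, 0.353, 0.027), (0.0, 0.35, 0.0), (0.004, 0.355, 0.0), (0.01, 0.349, 0.0), (0.016, 0.346, 0.0), (0.022, 0.336, 0.0)]
FR side [(-0.004, 0.324, 0.043), (0.0, 0.323, 0.03), (0.004, 0.322, 0.024), (0.01, 0.316, 0.032), (0.016, 0.314, 0.039), (0.022, 0.314, 0.058)]
lock button px 237.05 152.9 20
cap centres
BL
cap px [263.5 156.5  13.2] exp r 13.0 world [0.6674 0.0287 0.148 ]
cap px [277.5 159.5   9.3] exp r 9.8 world [0.6475 0.1542 0.148 ]
BR
cap px [317.5 159.5  12.2] exp r 12.9 world [ 0.6647 -0.0824  0.148 ]
cap px [291.5 226.5  10.4] exp r 10.3 world [ 0.5815 -0.0839  0.148 ]
FL
cap px [264.5 200.5  13.2] exp r 13.4 world [0.5761 0.0237 0.148 ]
cap px [291.5 226.5  10.4] exp r 10.1 world [ 0.5815 -0.0839  0.148 ]
FR
cap px [320.5 199.5  13.2] exp r 13.3 world [ 0.5815 -0.0896  0.148 ]
cap px [291.5 226.5  10.4] exp r 10.6 world [ 0.5815 -0.0839  0.148 ]
```

```bash
python3 - <<'E'
from h import *
f=np.load("fin.npy",allow_pickle=True).item()
P=dict(BL=(.6665,.0275),BR=(.6713,-.0850),FL=(.5745,.0235),FR=(.579,-.0890))
for nm in("top","side"):
    d=f[nm[0]];g=cv2.Canny(d["pixels"],60,140).astype(np.float32);g=cv2.GaussianBlur(g,(0,0),1)
    th=np.linspace(0,2*np.pi,60)
    for n,(x,y) in P.items():
        best=[]
        for z in(.143,.148,.154,.160):
            for dx in np.arange(-.012,.0121,.0015):
                for dy in np.arange(-.012,.0121,.0015):
                    q=proj(d,np.c_[x+dx+.027*np.cos(th),y+dy+.027*np.sin(th),np.full(60,z)])
                    v=cv2.remap(g,q[:,0].astype(np.float32)[None],q[:,1].astype(np.float32)[None],cv2.INTER_LINEAR).mean()
                    best.append((v,z,x+dx,y+dy))
        b=max([k for k in best if k[1]==.148]);print(nm,n,"at z .148:",np.round(b,4).tolist())
E
```

```text
top BL at z .148: [78.7969, 0.148, 0.668, 0.0275]
top BR at z .148: [81.9805, 0.148, 0.6638, -0.0835]
top FL at z .148: [110.2327, 0.148, 0.5775, 0.0235]
top FR at z .148: [98.7905, 0.148, 0.5805, -0.089]
side BL at z .148: [47.147, 0.148, 0.665, 0.0275]
side BR at z .148: [67.4311, 0.148, 0.6698, -0.0865]
side FL at z .148: [46.8384, 0.148, 0.5745, 0.0235]
side FR at z .148: [109.0245, 0.148, 0.5775, -0.0875]
```

```bash
python3 -c "
from workcell import bot
print(bot.job_done())"
```

```text
the job is handed in; nothing more can be done
None
```

I drew the organiser out until its lock clicked, tightened the two loose caps (one of them twice), seated all four tubs in their pockets and handed the job in; the final check was from camera measurements only, and the top camera put the back-right cap about 6 mm off, though the side camera agreed with it being seated.

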